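# Load and lock the bottle carrier tray

### The arm

A 7-joint arm with a two-finger parallel gripper is mounted at the origin on the work surface. World frame = base frame: x ahead of the robot, y to its left, z up, the work surface at z = 0. Lengths are in m, angles in rad, forces in N, time in s.
With the tool pointing down it reaches from about 0.425 to 0.925 m from the base axis. Payload 6.8 kg.
Tool frame: the origin (TCP) lies on the centre line of the jaws, within the pads' length; the fingertips stand 19 mm ahead of it and the grasp point (between the pads) is the TCP (r.tip_extent is the y of the fingertips in the tool frame, in m); y points along the fingers, z is the direction in which the jaws open and shut, and the axes are right-handed (so a half turn about y gives the same grasp; the last joint's range is limited). The gripper opens to 85 mm and grips with 20 to 120 N. Pads are 22 mm wide; open, the fingers measure 114 mm over their backs; the gripper's body (76 mm by 85 mm) begins 54 mm behind the grasp point. The pads swing forward as they close: fully open they stand 13 mm farther back than shut.
Start: joints at [-1.399, 0.477, 0.022, 1.555, -0.011, 1.109, -0.083], TCP at [0.186, 0.649, 0.25] pointing down, gripper open.
Joint ranges: [-2.96, 2.96], [-0.34, 2.1], [-1.41, 1.46], [0.24, 2.44], [-1.37, 4.51], [0.17, 1.92], [-2.96, 2.96]. Speed limits (rad/s): [2.39, 2.39, 3.14, 3.14, 3.14, 3.14, 3.14].

### API

Orientations are given as a rotation vector (axis times angle).
In Python, from bench import r gives the robot as it stands. The module is installed in compiled form; this text tells all that it offers.
- The arm moves only by the tool jog_arm, never from a script. Its argument "motion" is a list of rows, each a list of 3 entries, a list of its own where there are three numbers: the opening, from 0 (shut) to 1 (fully open), then the shift along the tool's x, y, z in m, then the turn, a rotation vector about the tool's x, y, z in degrees. A call has 1 to 10 rows; each row shifts and turns the commanded pose from where the row before left it, along the tool's axes as they then stand; what a row does not reach is not made up. A row lasts 1/12 s, in which the tool goes at most 41.7 mm and 7.16 degrees, less where a joint would pass 70% of its speed; a pose out of reach is approached as far as the arm can. A call with a gripper value outside its range is refused whole. The fingers move at their own pace and stop on an object; "force" is the grip in N (left out, the last holds). Time passes only in rows, so rows that do not move let the fingers close. It gives the time, the measured TCP pose, the force and the opening at its end, in the units of the state.
- r.get_obs(): the state, without advancing time (a new reading comes with each control period).
- r.grab_frame(name): name is "side" or "top"; returns a dict with "image" (384x512x3 uint8, red, green, blue), "range_z" (384x512 float32, m along the optical axis (not along the pixel's ray), 0 where there is no reading), "fx", "fy", "cx", "cy" (pixels), "xyz" and "orientation" of the camera in the world. Camera axes: x right, y down, z forward; pixel columns grow to the right and rows downward; lengths in m; the calibration is good to about 2 mm. A picture is of the moment at which its call begins.
- r.hand_in(): hands the job in, once; it reports no verdict.
The state is a dict: "clock": time; "joints": joint angles; "qvel": joint speeds; "tau": joint torques, N m; "tcp_pos": TCP position; "orientation": TCP orientation; "contact_force": force on the tool from outside, world axes, zero at the start; "moment": the same for the moment, N m; "grip_width": finger opening in m.
Only numpy, scipy, OpenCV 4.12 (cv2) and the standard library are available. Lean on these libraries where they do the work, as an engineer would, in place of code of your own. Each camera call takes 0.05 s, during which the arm holds its last target.

### The job

Get the bottle carrier ready to travel: stand every tipped bottle upright in the tray's lane with the others, set the black end stop flat and square in its pocket at the end of the lane, and then lock the stop by pushing a hairpin clip sideways onto each of the two pins, from the tray's outer edge inwards so that the legs reach over the stop's foot plate, until each clip snaps fully home. Leave the other things on the bench alone.

Things in the scene. Friction and masses are not known exactly. Their poses are not given: they have to be found in the camera images.
- tray: Aluminium carrier tray fixed to the bench, 220 (x) x 440 (y) mm. Origin under its centre at bench level; the deck's top is 30 mm above. Lane along y for bottles: dark mat from y = -210 to +128 mm, between two white rails (8 mm high, inner faces at x = +-62 mm) and an end rail at y = -210 mm; open end towards the pocket at +y.
- pocket (a point): Centre of the floor of the rectangular pocket at the lane's open end: 95 mm (tray x) x 53 mm (tray y), 11 mm deep below the deck.
- pin_near (a point): Axis of the steel pin on the tray's -x side of the pocket (58 mm from the pocket's centre), at deck height. Shank 12 mm in diameter, 10 mm high between the deck and a round head 20 mm across and 5 mm thick.
- pin_far (a point): The same for the equal pin on the tray's +x side of the pocket.
- stop: Black end stop, an upside-down T: foot plate 92 (x) x 50 (y) x 10 mm, on it an upright web 48 (x) x 12 (y) mm reaching 45 mm above the underside; about 120 g. Origin at the centre of the underside, z up. Either way round fits the pocket; seated, the plate's top is 1 mm below the deck. Starts lying plate-down on the bench.
- clip_a: Steel hairpin clip of 6 mm wire, 85 mm long, 46 g, lying flat. Origin: centre of its seat, on the underside; x to the open leg tips, z up. Sprung legs at y = +-9.5 mm (centre lines); pinched neck (gap 7 mm) at x = 9.5, a cross stop at x = -7 mm ends the push. Black upright grip tab: x -52 to -28, 10 mm thick in y, 30 mm high from the underside.
- clip_b: Steel hairpin clip of 6 mm wire, 85 mm long, 46 g, lying flat. Origin: centre of its seat, on the underside; x to the open leg tips, z up. Sprung legs at y = +-9.5 mm (centre lines); pinched neck (gap 7 mm) at x = 9.5, a cross stop at x = -7 mm ends the push. Black upright grip tab: x -52 to -28, 10 mm thick in y, 30 mm high from the underside.
- b1: White square plastic bottle, body 36 x 36 x 64 mm, above it a round cap 26 mm across and 16 mm high; 84 mm long overall, about 120 g. Origin at mid length on its axis, x axis from foot to cap. Starts lying on its side across the lane, cap away from the robot (towards +x); may be absent.
- b2: White square plastic bottle, body 36 x 36 x 64 mm, above it a round cap 26 mm across and 16 mm high; 84 mm long overall, about 120 g. Origin at mid length on its axis, x axis from foot to cap. Starts lying on its side across the lane, cap away from the robot (towards +x); may be absent.
- b3: White square plastic bottle, body 36 x 36 x 64 mm, above it a round cap 26 mm across and 16 mm high; 84 mm long overall, about 120 g. Origin at mid length on its axis, x axis from foot to cap. Starts lying on its side across the lane, cap away from the robot (towards +x); may be absent.
- b4: White square plastic bottle, body 36 x 36 x 64 mm, above it a round cap 26 mm across and 16 mm high; 84 mm long overall, about 120 g. Origin at mid length on its axis, x axis from foot to cap. Starts lying on its side across the lane, cap away from the robot (towards +x); may be absent.
- n1: White square plastic bottle, body 36 x 36 x 64 mm, above it a round cap 26 mm across and 16 mm high; 84 mm long overall, about 120 g. Origin at mid length on its axis, x axis from foot to cap. Starts standing in the lane.
- clip_a_tips (a point): Midway between the leg tips of that clip, 30 mm from its origin along x, where the legs flare apart to lead onto the pin. Pushing the neck over the 12 mm shank takes roughly 6 to 12 N; it snaps home by itself for the last part.
- clip_b_tips (a point): Midway between the leg tips of that clip, 30 mm from its origin along x, where the legs flare apart to lead onto the pin. Pushing the neck over the 12 mm shank takes roughly 6 to 12 N; it snaps home by itself for the last part.
- scoop: orange plastic scoop on the bench, not part of the job
- beaker: glass beaker on the bench, not part of the job
- jar: small white jar on the bench, not part of the job
- weight: brass weight on the bench, not part of the job
- collar: steel collar on the bench, not part of the job
- spatula: steel spatula on the bench, not part of the job
Mind the look-alikes: they are no part of the job. What is shaped like the stop but purple is not meant. What is shaped like the b3 but pink is not meant.

How it is judged:
By the outcome, as a careful person would: the job done as asked, in the order asked, and still so for the second after the job is handed in, with the robot touching nothing.
Of b1, b2, b3, b4 only 2 to 4 are there at a start; the rules pass over those that are not, and their reading is None.
At some moment in a run one of clip_a, clip_b, stop may be knocked a few centimetres aside while the robot is not near it.
Once in a run the grip may slacken for a moment while it holds something.
It also fails if it takes over 210 s, if anything falls off the work surface, if the arm or the gripper's body presses on something with over 40 N, if the wrist force passes 120 N, or if a joint passes its speed limit or range.

## Working session

There is one attempt and no reset: what is moved stays moved. The work goes in short steps, Python scripts to look and compute and a tool call to move; the robot and the scene stay as the last step left them, time stands still between calls to the robot, and variables do not carry over. Pictures are saved under pics/ and viewed, and the job is handed in when it is done.

Besides the shell and the picture viewer there is one more tool, called after "Request:" in YAML: its name, and indented under it one key for each argument. jog_arm: Moves the arm, as the interface text tells. Its arguments: {"type":"object","properties":{"motion":{"type":"array","items":{"type":"array"}},"force":{"type":"number"}},"required":["motion"]}

```bash
ls; mkdir -p pics; cat > h.py <<'E'
import numpy as np, cv2
from scipy.spatial.transform import Rotation as R
from bench import r
def grab(n):
    f=r.grab_frame(n); np.savez('last_%s.npz'%n,**{k:np.array(v) for k,v in f.items()}); return f
def load(n): 
    d=np.load('last_%s.npz'%n); return {k:d[k] for k in d.files}
def rot(o):
    o=np.array(o); return R.from_rotvec(o).as_matrix() if o.shape==(3,) else (R.from_quat(o).as_matrix() if o.shape==(4,) else o)
def cloud(f):
    z=f['range_z']; v,u=np.mgrid[:z.shape[0],:z.shape[1]]
    p=np.stack([(u-f['cx'])/f['fx']*z,(v-f['cy'])/f['fy']*z,z],-1)
    P=p@rot(f['orientation']).T+np.array(f['xyz']); P[z==0]=np.nan; return P
def proj(f,p):
    c=(np.array(p)-f['xyz'])@rot(f['orientation']); return c[...,0]/c[...,2]*f['fx']+f['cx'],c[...,1]/c[...,2]*f['fy']+f['cy']
def save(img,name,box=None,s=1):
    if box: img=img[box[1]:box[3],box[0]:box[2]]
    img=cv2.resize(np.ascontiguousarray(img),None,fx=s,fy=s,interpolation=cv2.INTER_CUBIC)
    cv2.imwrite('pics/'+name,img[...,::-1])
E
python3 - <<'E'
from h import *
o=r.get_obs(); print(o)
print(rot(o['orientation']).round(3), r.tip_extent)
for n in ('top','side'):
    f=grab(n); print(n,f['fx'],f['fy'],f['cx'],f['cy'],f['xyz'],f['orientation']); save(f['image'],n+'0.png',None,1.5)
E
```

```text
pics
{'clock': 0.0, 'joints': array([-1.39912728,  0.4778352 ,  0.02232819,  1.55647019, -0.01154206,
        1.10929409, -0.08309404]), 'qvel': array([ 0.00165014,  0.00044599, -0.00025764,  0.0009627 , -0.00046379,
        0.00128039, -0.00029874]), 'tau': array([-1.58510793e-04, -5.96447110e+01,  1.60810445e+00, -2.81196070e+01,
        1.24439568e-02,  9.25263186e-03, -3.09473978e-05]), 'tcp_pos': array([0.18622811, 0.64821031, 0.249294  ]), 'orientation': array([-1.56149433,  0.21977157, -0.21951279]), 'contact_force': array([-0.10231709,  0.52659566, -0.15738175]), 'moment': array([0.04703301, 0.00554326, 0.02284339]), 'grip_width': 0.08525305255089322}
[[ 0.961 -0.     0.276]
 [-0.276 -0.002  0.961]
 [ 0.    -1.    -0.002]] 0.019
top 365.42468626899404 365.42468626899404 261.6433079444002 197.91898123642952 [0.23060679 0.03824833 1.29670483] [-2.07416491  2.15179054 -0.23014038]
side 432.2320933849476 432.2320933849476 256.5645271571429 193.16889202237053 [ 0.04401153 -0.74871042  0.98508032] [-2.30354196  0.61538592 -0.24844883]
```

View pics/top0.png

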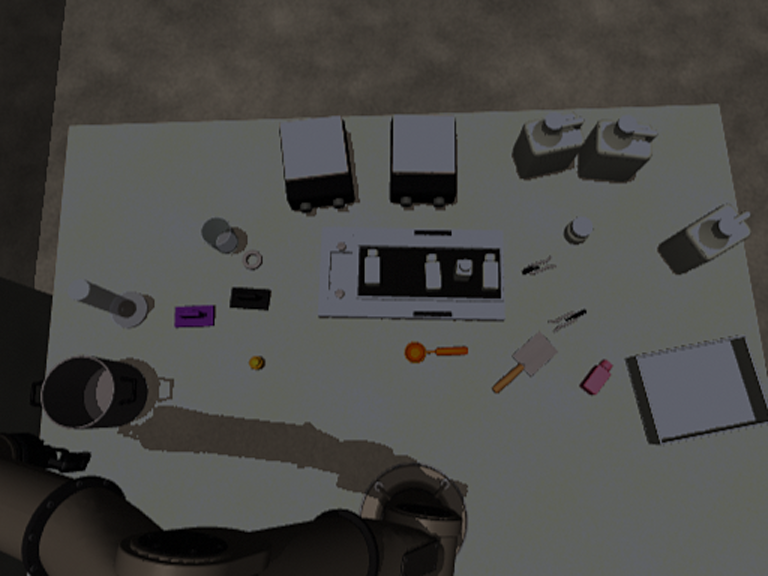

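View pics/side0.png

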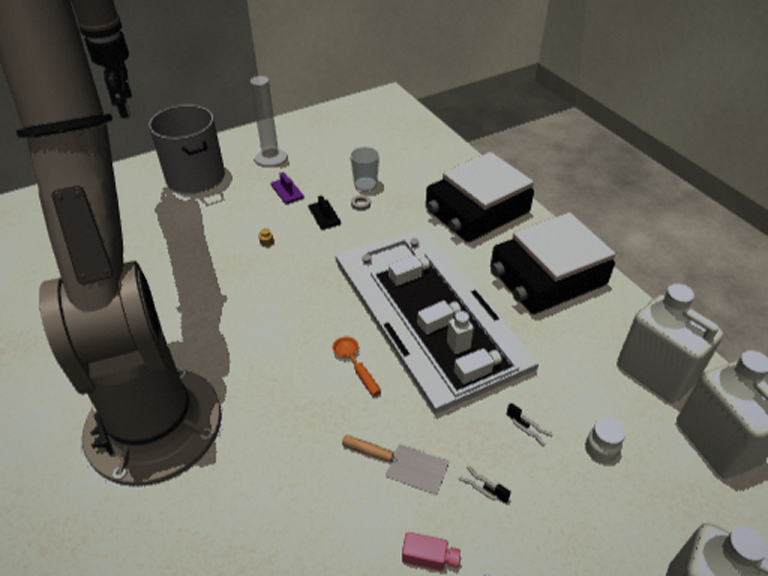

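```bash
python3 - <<'E'
from h import *
f=load('top'); P=cloud(f)
img=np.clip(f['image'].astype(float)*2.2,0,255).astype(np.uint8)
save(img,'t_tray.png',(200,140,350,225),5)
save(img,'t_clips.png',(330,160,420,270),6)
save(img,'t_stop.png',(100,140,200,260),5)
def p(u,v): 
    return P[int(v),int(u)].round(4)
for n,(u,v) in dict(b1=(248,178),b2=(288,181),n=(309,180),b3=(327,180),stop=(167,199),table=(250,240),deck=(213,205),deck2=(333,207)).items(): print(n,p(u,v))
E
```

```text
b1 [0.5664 0.0702 0.0646]
b2 [ 0.5505 -0.0687  0.0646]
n [ 0.5409 -0.1362  0.1052]
b3 [ 0.5492 -0.2048  0.0645]
stop [0.5109 0.3617 0.0227]
table [ 0.3567  0.0714 -0.0012]
deck [0.4816 0.1973 0.0305]
deck2 [ 0.4594 -0.2259  0.0281]
```

View pics/t_tray.png

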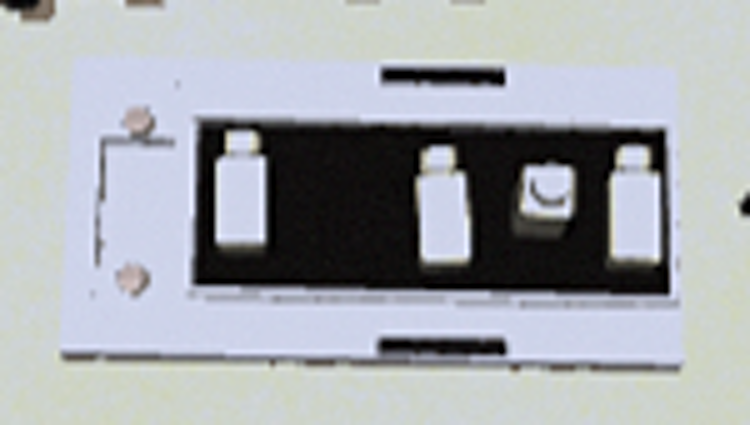

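View pics/t_clips.png

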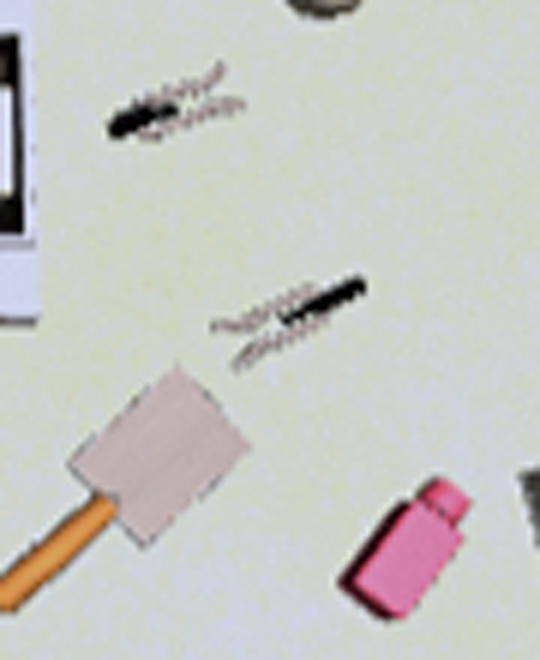

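View pics/t_stop.png

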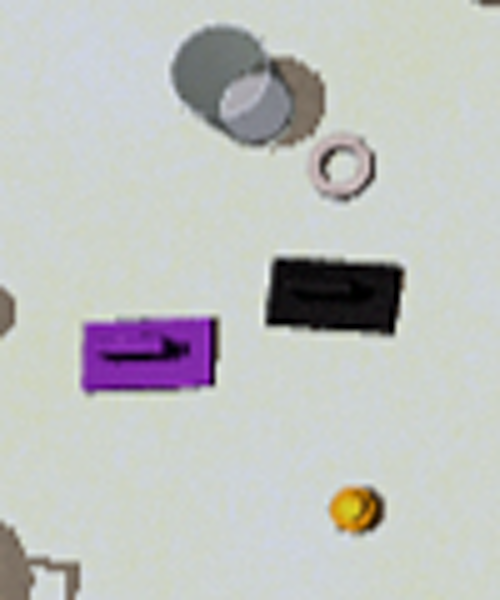

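```bash
cat > meas.py <<'E'
from h import *
def rect(mask,P,minpts=15):
    n,l,s,c=cv2.connectedComponentsWithStats(mask.astype(np.uint8))
    out=[]
    for i in range(1,n):
        if s[i,4]<minpts: continue
        m=l==i; q=P[m]
        (cx,cy),(w,h),a=cv2.minAreaRect(q[:,:2].astype(np.float32))
        out.append((s[i,4],c[i].round(0),np.round([cx,cy],4),np.round([w,h],4),round(a,1),np.round(np.nanmedian(q[:,2]),4)))
    return out
E
python3 - <<'E'
from meas import *
f=load('top'); P=cloud(f); X,Y,Z=P[...,0],P[...,1],P[...,2]
rgb=f['image'].astype(int)
reg=(X>0.35)&(X<0.75)&(Y>-0.3)&(Y<0.25)
print('deck');[print(*t) for t in rect(reg&(Z>0.02)&(Z<0.12),P,100)]
print('bot');[print(*t) for t in rect(reg&(Z>0.055)&(Z<0.12),P)]
print('pin');[print(*t) for t in rect(reg&(Z>0.040)&(Z<0.05)&(Y>0.13),P,4)]
dark=(rgb.sum(-1)<75)
print('stop');[print(*t) for t in rect((X>.4)&(X<.6)&(Y>.3)&(Y<.42)&(Z>0.005),P)]
print('stopweb');[print(*t) for t in rect((X>.4)&(X<.6)&(Y>.3)&(Y<.42)&(Z>0.03),P,4)]
print('stopcol');[print(*t) for t in rect(dark&(X>.4)&(X<.6)&(Y>.3)&(Y<.42),P)]
print('clipz');[print(*t) for t in rect((X>.35)&(X<.65)&(Y<-.25)&(Y>-.45)&(Z>0.012),P,4)]
print('clipc');[print(*t) for t in rect(dark&(X>.35)&(X<.65)&(Y<-.25)&(Y>-.45),P,4)]
E
```

```text
deck
386 [282. 131.] [ 0.7362 -0.0566] [0.1568 0.0276] 89.9 0.054
328 [213. 133.] [0.7361 0.184 ] [0.0296 0.1316] 1.6 0.0544
7077 [276. 182.] [ 0.5625 -0.0221] [0.4405 0.2224] 86.8 0.0307
bot
180 [283. 128.] [ 0.7439 -0.0553] [0.0125 0.1539] 0.5 0.0708
158 [211. 131.] [0.7368 0.184 ] [0.0271 0.1312] 0.9 0.0698
207 [248. 178.] [0.5715 0.0718] [0.0317 0.0813] 88.5 0.0646
214 [288. 181.] [ 0.5545 -0.0691] [0.0351 0.0832] 88.1 0.065
205 [326. 181.] [ 0.5502 -0.2032] [0.0321 0.0823] 86.1 0.0657
140 [308. 179.] [ 0.5522 -0.1381] [0.036  0.0344] 86.5 0.0939
pin
44 [208. 136.] [0.7346 0.203 ] [0.0193 0.0877] 9.2 0.0466
7 [228. 133.] [0.745  0.1385] [0.0105 0.0087] 42.3 0.0483
4 [222. 136.] [0.7309 0.1586] [0.0025 0.0046] 16.4 0.0452
6 [227. 136.] [0.7313 0.1424] [0.0013 0.0153] 0.1 0.0471
20 [227. 163.] [0.6302 0.1441] [0.0144 0.0164] 87.8 0.0448
22 [226. 195.] [0.5133 0.1515] [0.015  0.0177] 1.2 0.0441
stop
24 [168. 177.] [0.5953 0.3634] [0.0362 0.0088] 89.8 0.011
344 [166. 198.] [0.517  0.3655] [0.0985 0.0502] 83.5 0.0104
stopweb
55 [164. 196.] [0.5167 0.3682] [0.0475 0.0124] 82.1 0.0442
stopcol
329 [166. 199.] [0.5157 0.3668] [0.0905 0.0468] 83.9 0.0102
clipz
142 [385. 156.] [ 0.6372 -0.4251] [0.0474 0.0255] 89.8 0.0533
26 [352. 179.] [ 0.5605 -0.302 ] [0.0106 0.0236] 24.0 0.0279
23 [386. 208.] [ 0.4496 -0.4154] [0.0094 0.0232] 20.3 0.0282
clipc
5 [381. 161.] [ 0.6271 -0.4205] [0.0079 0.0026] 47.2 0.0146
26 [352. 180.] [ 0.561  -0.3106] [0.0062 0.0384] 16.2 0.0213
25 [385. 209.] [ 0.4469 -0.4154] [0.0072 0.0467] 16.5 0.0177
```

```bash
cat >> h.py <<'E'
def goto(pos,yaw=None,pitch=0,Rt=None,show=True):
    """pitch: deg tilting tool outward(+) from down; yaw: tool x heading deg. prints tool-frame shift mm & rotvec deg"""
    o=r.get_obs(); Rc=rot(o['orientation']); 
    if Rt is None: Rt=Rdown(yaw,pitch)
    d=Rc.T@(np.array(pos)-o['tcp_pos']); w=R.from_matrix(Rc.T@Rt).as_rotvec(degrees=True)
    print('shift mm',(d*1e3).round(1),'dist',round(np.linalg.norm(d)*1e3,1),'turn deg',w.round(2), 'rows',np.ceil(max(np.linalg.norm(d)/.0417,np.linalg.norm(w)/7.16)))
def Rdown(yaw,pitch=0):
    c,s=np.cos(np.radians(yaw)),np.sin(np.radians(yaw))
    R0=np.stack([[c,s,0],[0,0,-1],[-s,c,0]],1)
    return R0@R.from_rotvec([0,0,-np.radians(pitch)]).as_matrix()
def st():
    o=r.get_obs(); print(round(o['clock'],2),'tcp',o['tcp_pos'].round(4),'q',o['joints'].round(3),'F',o['contact_force'].round(1),'w',round(o['grip_width'],4)); Rc=rot(o['orientation']); print('x',Rc[:,0].round(3),'y',Rc[:,1].round(3),'z',Rc[:,2].round(3)); return o
E
python3 - <<'E'
from h import *
f=load('top'); P=cloud(f); X,Y,Z=P[...,0],P[...,1],P[...,2]
for u,v in [(63,260),(70,250),(60,195),(90,205),(145,155),(315,105),(210,105),(285,100)]:print((u,v),P[v,u].round(3))
for u0,u1 in ((188,236),(258,305)):
    m=np.zeros(Z.shape,bool); m[75:142,u0:u1]=1; m&=(Z>0.03)
    q=P[m]; print('box',np.nanmin(q,0).round(3),np.nanmax(q,0).round(3)); t=q[q[:,2]>np.nanmax(q[:,2])-.02]; print(np.nanmin(t,0).round(3),np.nanmax(t,0).round(3))
goto([0.58,0.072,0.30],-3.2)
E
```

```text
(63, 260) [0.31  0.722 0.01 ]
(70, 250) [0.345 0.704 0.003]
(60, 195) [0.493 0.638 0.213]
(90, 205) [0.501 0.638 0.014]
(145, 155) [0.681 0.447 0.015]
(315, 105) [ 0.865 -0.194 -0.001]
(210, 105) [0.828 0.196 0.101]
(285, 100) [ 0.84  -0.071  0.096]
box [0.72  0.111 0.03 ] [0.944 0.28  0.106]
[0.779 0.122 0.086] [0.942 0.275 0.106]
box [ 0.722 -0.143  0.03 ] [0.938 0.022 0.105]
[ 0.783 -0.137  0.085] [0.938 0.017 0.105]
shift mm [ 537.5  -49.8 -445.2] dist 699.8 turn deg [  0.09 -12.83  -0.  ] rows 17.0
```

Request:
jog_arm:
  motion:
    - [0.5, [0.0316, -0.003, -0.0262], [0, 0, 0]]
    - [0.5, [0.0316, -0.003, -0.0262], [0, 0, 0]]
    - [0.5, [0.0316, -0.003, -0.0262], [0, 0, 0]]
    - [0.5, [0.0316, -0.003, -0.0262], [0, 0, 0]]
    - [0.5, [0.0316, -0.003, -0.0262], [0, 0, 0]]
    - [0.5, [0.0316, -0.003, -0.0262], [0, 0, 0]]
    - [0.5, [0.0316, -0.003, -0.0262], [0, 0, 0]]
    - [0.5, [0.0316, -0.003, -0.0262], [0, 0, 0]]
    - [0.5, [0.0316, -0.003, -0.0262], [0, 0, 0]]
    - [0.5, [0.0316, -0.003, -0.0262], [0, 0, 0]]

```text
clock: 0.93
tcp_pos: [0.4183, 0.3076, 0.2803]
orientation: [-1.56, 0.22, -0.219]
contact_force: [-0.1, -0.3, -0.0]
grip_width: 0.0426
```

Request:
jog_arm:
  motion:
    - [0.5, [0.0316, -0.003, -0.0262], [0, 0, 0]]
    - [0.5, [0.0316, -0.003, -0.0262], [0, 0, 0]]
    - [0.5, [0.0316, -0.003, -0.0262], [0, 0, 0]]
    - [0.5, [0.0316, -0.003, -0.0262], [0, 0, 0]]
    - [0.5, [0.0316, -0.003, -0.0262], [0, 0, 0]]
    - [0.5, [0.0316, -0.003, -0.0262], [0, 0, 0]]
    - [0.5, [0.0316, -0.003, -0.0262], [0, 0, 0]]
    - [0.5, [0, 0, 0], [0, -6.5, 0]]
    - [0.5, [0, 0, 0], [0, -6.5, 0]]
    - [0.5, [0, 0, 0], [0, 0, 0]]

```text
clock: 1.77
tcp_pos: [0.5797, 0.0714, 0.3008]
orientation: [-1.571, 0.041, -0.039]
contact_force: [0.2, 0.0, -0.8]
grip_width: 0.0429
```

```bash
python3 -c "
from h import *
st()"
```

```text
1.77 tcp [0.5797 0.0714 0.3008] q [-0.484  0.288  0.318  1.736 -0.098  1.133  1.384] F [ 0.2  0.  -0.8] w 0.0429
x [ 0.999 -0.051 -0.001] y [-0.001 -0.    -1.   ] z [ 0.051  0.999 -0.   ]
```

Request:
jog_arm:
  motion:
    - [0.55, [0, 0, 0], [0, 0, -7]]
    - [0.55, [0, 0, 0], [0, 0, -7]]
    - [0.55, [0, 0, 0], [0, 0, -7]]
    - [0.55, [0, 0, 0], [0, 0, -7]]
    - [0.55, [0, 0, 0], [0, 0, -7]]
    - [0.55, [0, 0, 0], [0, 0, -7]]
    - [0.55, [0, 0, 0], [0, 0, -7]]
    - [0.55, [0, 0, 0], [0, 0, -7]]

```text
clock: 2.43
tcp_pos: [0.5817, 0.0608, 0.3008]
orientation: [-1.548, -0.522, -0.635]
contact_force: [-0.1, -0.9, 0.3]
grip_width: 0.0469
```

```bash
python3 -c "
from h import *
st()"
```

```text
2.43 tcp [0.5817 0.0608 0.3008] q [-0.71   0.011  0.335  2.248  1.01   0.379  0.256] F [-0.1 -0.9  0.3] w 0.0469
x [ 0.74  -0.045  0.671] y [ 0.667 -0.077 -0.741] z [ 0.085  0.996 -0.026]
```

Request:
jog_arm:
  motion:
    - [0.55, [0, 0, 0], [0, 0, -4]]
    - [0.55, [0, 0, 0], [0, 0, -4]]
    - [0.55, [0, 0, 0], [0, 0, -4]]
    - [0.55, [0, 0, 0], [0, 0, -4]]
    - [0.55, [0, 0, 0], [0, 0, -4]]
    - [0.55, [0, 0, 0], [0, 0, -4]]
    - [0.55, [0, 0, 0], [0, 0, -4]]
    - [0.55, [0, 0, 0], [0, 0, -4]]

```text
clock: 3.1
tcp_pos: [0.5824, 0.054, 0.2979]
orientation: [-1.507, -0.794, -0.888]
contact_force: [-0.4, -0.5, -0.2]
grip_width: 0.0473
```

```bash
python3 -c "
from h import *
st()"
```

```text
3.1 tcp [0.5824 0.054  0.2979] q [-0.442  0.079 -0.024  2.432  2.122  0.618 -0.895] F [-0.4 -0.5 -0.2] w 0.0473
x [0.483 0.002 0.875] y [ 0.87  -0.113 -0.48 ] z [ 0.099  0.994 -0.056]
```

```bash
python3 -c "
from h import *
goto([0.575,0.04,0.16],-3.2,65)
goto([0.575,0.04,0.16],-3.2,80)"
```

```text
shift mm [-124.3   61.4   -6.9] dist 138.8 turn deg [ 3.66  1.76 -3.82] rows 4.0
shift mm [-124.3   61.4   -6.9] dist 138.8 turn deg [  3.41   2.23 -18.81] rows 4.0
```

Request:
jog_arm:
  motion:
    - [0.55, [-0.025, 0.012, -0.001], [0.8, 0.3, -0.8]]
    - [0.55, [-0.025, 0.012, -0.001], [0.8, 0.3, -0.8]]
    - [0.55, [-0.025, 0.012, -0.001], [0.8, 0.3, -0.8]]
    - [0.55, [-0.025, 0.012, -0.001], [0.8, 0.3, -0.8]]
    - [0.55, [-0.024, 0.013, -0.001], [0.5, 0.3, -0.8]]
    - [0.55, [0, 0, 0], [0, 0, 0]]

```text
clock: 3.6
tcp_pos: [0.5805, 0.0464, 0.2253]
orientation: [-1.579, -0.831, -0.81]
contact_force: [-0.2, -0.4, 0.0]
grip_width: 0.0471
```

```bash
python3 -c "
from h import *
st()
goto([0.575,0.04,0.16],-3.2,65)
f=grab('side');save(np.clip(f['image']*1.8,0,255).astype(np.uint8),'s1.png',None,1.5)"
```

```text
3.6 tcp [0.5805 0.0464 0.2253] q [ 0.272  0.34  -0.804  2.436  2.189  0.886 -0.795] F [-0.2 -0.4  0. ] w 0.0471
x [0.517 0.089 0.852] y [ 0.854 -0.131 -0.504] z [ 0.067  0.987 -0.143]
shift mm [-59.   29.    2.6] dist 65.8 turn deg [ 4.43  6.97 -5.67] rows 2.0
```

View pics/s1.png

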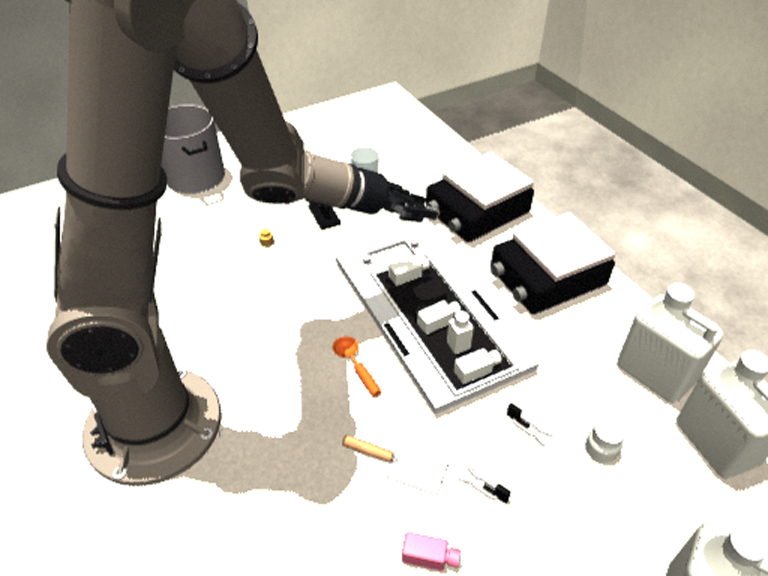

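```bash
cat > fitk.py <<'E'
from h import *
import itertools
from scipy.optimize import least_squares
S=[([-1.39912728,0.4778352,0.02232819,1.55647019,-0.01154206,1.10929409,-0.08309404],[0.18622811,0.64821031,0.249294],[[.961,0,.276],[-.276,-.002,.961],[0,-1,-.002]]),
([-0.484,0.288,0.318,1.736,-0.098,1.133,1.384],[0.5797,0.0714,0.3008],np.array([[.999,-.051,-.001],[-.001,0,-1],[.051,.999,0]]).T),
([-0.71,0.011,0.335,2.248,1.01,0.379,0.256],[0.5817,0.0608,0.3008],np.array([[.74,-.045,.671],[.667,-.077,-.741],[.085,.996,-.026]]).T),
([-0.442,0.079,-0.024,2.432,2.122,0.618,-0.895],[0.5824,0.054,0.2979],np.array([[.483,.002,.875],[.87,-.113,-.48],[.099,.994,-.056]]).T),
([0.272,0.34,-0.804,2.436,2.189,0.886,-0.795],[0.5805,0.0464,0.2253],np.array([[.517,.089,.852],[.854,-.131,-.504],[.067,.987,-.143]]).T)]
E=lambda s,a:R.from_euler(s,a).as_matrix()
def fk(q,p,sg):
    # p: off1..off7 (7), h, xs, L1, e1, L2, e2, d, ex
    q=np.array(q)*sg+np.r_[p[:7]]
    T=np.array([0,0,p[7]]);A=E('z',q[0]); T=T+A@[p[8],0,0]
    A=A@E('y',q[1]); A=A@E('z',q[2]); T=T+A@[p[10],0,p[9]]
    A=A@E('y',q[3]); T=T+A@[p[12],0,0]; A=A@E('z',q[4]); T=T+A@[0,0,p[11]]
    A=A@E('y',q[5]); T=T+A@[p[14],0,0]; A=A@E('z',q[6]); T=T+A@[0,0,p[13]]
    B=A@np.array([[1,0,0],[0,0,-1],[0,1,0]]).T  # tool y=flange z
    B=np.stack([A[:,0],A[:,2],-A[:,1]],1)
    return T,B
if __name__=='__main__':
    best=None
    for s in itertools.product([1,-1],repeat=3):
        sg=np.array([s[0],1,s[1],1,s[2],1,1]) 
        for s7 in (1,-1):
            sg2=sg.copy(); sg2[6]=s7
            for o1 in (-2.5,0,2.5):
              for o7 in (0,1.6,3.1,-1.6):
                p0=np.array([o1,0,0,0,0,0,o7,.35,0,.4,0,.4,0,.25,0])
                def res(p):
                    out=[]
                    for q,t,Rr in S:
                        T,B=fk(q,p,sg2); out+=[*(3*(T-t)),*(B-np.array(Rr)).ravel()]
                    return np.r_[out,1e-2*p[[1,2,3,4,5,8,10,12,14]]]
                try: k=least_squares(res,p0,max_nfev=60)
                except Exception: continue
                if best is None or k.cost<best[0]: best=(k.cost,k.x,sg2); print(k.cost,sg2,k.x.round(3))
    np.savez('kin.npz',p=best[1],sg=best[2])
    for q,t,Rr in S:
        T,B=fk(q,best[1],best[2]); print((T-t).round(4),abs(B-np.array(Rr)).max().round(4))
E
python3 fitk.py
```

```text
1.623274933321034 [1 1 1 1 1 1 1] [-4.398 -0.033  1.556  1.753 -2.535 -0.68   1.38  -1.2    0.211  3.947
  0.269  3.395 -1.238 -1.186 -0.457]
1.6232749321639757 [1 1 1 1 1 1 1] [-4.398 -0.033  1.556  1.753 -2.535 -0.68   1.38  -1.2    0.211  3.947
  0.269  3.395 -1.238 -1.186 -0.457]
0.3979915208892817 [-1  1  1  1  1  1 -1] [-2.819  2.562  0.619 -4.259  2.674  2.587  4.132  0.625 -0.176  0.397
  0.525  0.244 -0.174  0.193  0.025]
0.39682759514704546 [-1  1  1  1 -1  1 -1] [-2.819  2.562  0.619 -1.118 -2.674 -0.555  4.133  0.625 -0.176  0.397
  0.525 -0.244  0.174  0.193  0.025]
0.39682759453862304 [-1  1  1  1 -1  1 -1] [-2.819  2.562  0.619 -1.118 -2.674 -0.555  4.133  0.625 -0.176  0.397
  0.525 -0.244  0.174  0.193  0.025]
0.009778659979954417 [-1  1  1  1 -1  1 -1] [-1.200e-01 -3.141e+00 -5.400e-02  3.143e+00 -3.100e-02 -2.200e-02
 -1.605e+00  3.710e-01 -2.000e-03 -5.540e-01  6.000e-02  5.480e-01
  2.400e-02  3.680e-01  4.000e-03]
0.009777221558007214 [-1  1  1  1 -1  1 -1] [-1.200e-01  3.141e+00 -5.400e-02 -3.139e+00 -3.100e-02 -2.200e-02
 -1.605e+00  3.720e-01 -2.000e-03 -5.540e-01  6.000e-02  5.480e-01
  2.400e-02  3.680e-01  4.000e-03]
0.009777221556683903 [-1  1  1  1 -1  1 -1] [-1.200e-01  3.141e+00 -5.400e-02 -3.139e+00 -3.100e-02 -2.200e-02
 -1.605e+00  3.720e-01 -2.000e-03 -5.540e-01  6.000e-02  5.480e-01
  2.400e-02  3.680e-01  4.000e-03]
0.008791127513391839 [-1  1 -1  1 -1  1 -1] [-0.12  -0.     0.054  0.002 -0.031 -0.022 -1.605  0.372 -0.002  0.554
 -0.06   0.548  0.024  0.368  0.004]
0.008791127511062792 [-1  1 -1  1 -1  1 -1] [-1.200e-01 -0.000e+00  5.400e-02  2.000e-03 -3.100e-02 -2.200e-02
  4.678e+00  3.720e-01 -2.000e-03  5.540e-01 -6.000e-02  5.480e-01
  2.400e-02  3.680e-01  4.000e-03]
[-0.0042  0.0073  0.0068] 0.0235
[-0.0073  0.0077 -0.0066] 0.0204
[-0.0012  0.0038 -0.0115] 0.03
[-0.0037  0.0011 -0.0045] 0.0363
[0.0043 0.0097 0.0157] 0.0179
```

```bash
cat > kin.py <<'E'
from fitk import *
SG=np.array([-1,1,-1,1,-1,1,-1])
def fk2(q,p):
    q=np.array(q)*SG+np.array([p[0],0,0,0,0,0,p[1]])
    T=np.array([0,0,p[2]]);A=E('z',q[0])@E('y',q[1]); T=T+A@[0,p[3],0]
    A=A@E('z',q[2]); T=T+A@[p[4],p[5],p[6]]
    A=A@E('y',q[3]); A=A@E('z',q[4]); T=T+A@[p[7],p[8],p[9]]
    A=A@E('y',q[5]); T=T+A@[p[11],p[12],0]; A=A@E('z',q[6]); T=T+A@[0,0,p[10]]
    return T,np.stack([A[:,0],A[:,2],-A[:,1]],1)
def fit():
    p0=np.array([0,-1.57,.37,0,0,0,.55,0,0,.55,.37,0,0])
    def res(p):
        out=[]
        for q,t,Rr in S:
            T,B=fk2(q,p); out+=[*(3*(T-t)),*(B-np.array(Rr)).ravel()]
        return np.r_[out,3e-3*p[[3,4,5,7,8,11,12]]]
    return least_squares(res,p0)
if __name__=='__main__':
    k=fit(); print(k.cost,k.x.round(4)); np.save('kin.npy',k.x)
    for q,t,Rr in S:
        T,B=fk2(q,k.x); print((T-t).round(4),abs(B-np.array(Rr)).max().round(4))
E
python3 kin.py
```

```text
7.70371907946342e-06 [ 1.0000e-04 -1.5705e+00  2.8510e-01 -3.0600e-02 -6.0000e-04 -3.1000e-02
  5.4360e-01 -8.0000e-04 -4.0000e-04  4.7240e-01  3.0880e-01  6.0000e-04
 -4.0000e-04]
[ 0.0001 -0.0001 -0.0001] 0.0004
[-0.0001  0.0003  0.0001] 0.0012
[ 0.0002 -0.0002  0.0002] 0.0006
[-0.0001  0.     -0.0001] 0.0011
[-0.      0.     -0.0001] 0.001
```

```bash
cat > ikx.py <<'E'
from kin import *
P_=np.load('kin.npy')
lo=np.array([-2.96,-.34,-1.41,.24,-1.37,.17,-2.96]);hi=np.array([2.96,2.1,1.46,2.44,4.51,1.92,2.96])
def ik(pos,Rt,n=25,seed=0,q0=None):
    rng=np.random.default_rng(seed);sols=[]
    for i in range(n):
        x0=rng.uniform(lo,hi) if q0 is None or i>0 else q0
        def res(q):
            T,B=fk2(q,P_); return np.r_[(T-pos)*5,R.from_matrix(B.T@Rt).as_rotvec()]
        k=least_squares(res,np.clip(x0,lo+.01,hi-.01),bounds=(lo,hi),max_nfev=80)
        if k.cost<1e-6: sols.append(k.x)
    return sols
E
python3 - <<'E'
from ikx import *
for y in (0.07,-0.2):
  for pitch in (-45,-30,-15,0,20,40,50,60,75,90):
    s=ik(np.array([.57,y,.10 if pitch>10 else .065]),Rdown(-3.2,pitch))
    print(y,pitch,len(s)); 
    for q in s[:3]: print('   ',q.round(2))
E
```

```text
0.07 -45 12
    [-0.37  0.99  0.38  1.39 -0.37  1.63  1.63]
    [-0.14  0.95 -0.02  1.37 -0.14  1.6   1.41]
    [ 0.16  1.02 -0.56  1.34  0.19  1.64  1.11]
0.07 -30 11
    [-0.34  0.82  0.26  1.57 -0.28  1.32  1.55]
    [-0.32  0.81  0.23  1.57 -0.26  1.31  1.53]
    [-0.02  0.81 -0.23  1.54  0.03  1.31  1.27]
0.07 -15 8
    [-0.47  0.7   0.38  1.77 -0.35  1.01  1.61]
    [-0.04  0.67 -0.22  1.73  0.08  1.    1.24]
    [ 0.51  0.98 -1.12  1.69  0.75  1.29  0.69]
0.07 0 7
    [-0.17  0.55 -0.08  1.93  0.07  0.66  1.22]
    [ 0.47  0.78 -0.98  1.89  0.81  0.93  0.62]
    [ 0.52  0.82 -1.05  1.89  0.87  0.98  0.58]
0.07 20 12
    [-0.44  0.4   0.17  2.18  0.21  0.24  1.03]
    [-0.28  0.4  -0.02  2.17  0.47  0.27  0.78]
    [ 0.4   0.54 -0.86  2.13  1.13  0.58  0.24]
0.07 40 9
    [-0.29  0.42 -0.1   2.38  2.34  0.44 -1.14]
    [-0.61  0.43  0.28  2.4   2.65  0.36 -1.5 ]
    [ 0.19  0.49 -0.65  2.35  2.1   0.61 -0.78]
0.07 50 10
    [ 0.62  0.96 -1.28  2.41  2.24  1.26 -0.56]
    [ 0.12  0.56 -0.63  2.44  2.36  0.88 -1.06]
    [ 0.13  0.57 -0.64  2.44  2.36  0.88 -1.05]
0.07 60 0
0.07 7
[... 988 characters left out ...]
.47 -0.3   2.29  3.36  0.28 -1.5 ]
    [ 1.11  0.65 -0.95  2.26  2.3   0.36 -0.27]
-0.2 50 9
    [ 1.34  0.95 -1.24  2.33  2.48  0.66 -0.18]
    [ 0.97  0.63 -0.73  2.35  3.04  0.53 -1.  ]
    [ 0.16  0.53  0.22  2.4   3.61  0.71 -1.83]
-0.2 60 8
    [ 1.47  1.31 -1.39  2.39  2.65  0.88  0.02]
    [ 1.24  0.91 -1.02  2.4   3.02  0.78 -0.67]
    [ 0.49  0.63 -0.14  2.44  3.44  0.95 -1.51]
-0.2 75 11
    [ 1.42  1.33 -1.15  2.42  3.28  0.98 -0.37]
    [ 0.93  0.92 -0.57  2.44  3.47  1.25 -1.09]
    [ 1.29  1.15 -0.98  2.42  3.38  1.06 -0.66]
-0.2 90 10
    [ 0.4   1.08  0.02  2.42  3.52  1.91 -1.45]
    [ 1.21  1.29 -0.79  2.38  3.76  1.34 -0.75]
    [ 1.75  2.1  -1.38  2.36  3.34  0.69  0.39]
```

Request:
jog_arm:
  motion:
    - [0.55, [0.02, -0.01, 0], [0, 0, 6]]
    - [0.55, [0.02, -0.01, 0], [0, 0, 6]]
    - [0.55, [0, 0, 0], [0, 0, 6]]
    - [0.55, [0, 0, 0], [0, 0, 6]]
    - [0.55, [0, 0, 0], [0, 0, 6]]
    - [0.55, [0, 0, 0], [0, 0, 6]]
    - [0.55, [0, 0, 0], [0, 0, 6]]
    - [0.55, [0, 0, 0], [0, 0, 6]]
    - [0.55, [0, 0, 0], [0, 0, 6]]
    - [0.55, [0, 0, 0], [0, 0, 6]]

```text
clock: 4.48
tcp_pos: [0.5865, 0.0401, 0.2573]
orientation: [-1.758, -0.091, -0.216]
contact_force: [0.7, 0.3, -0.2]
grip_width: 0.0471
```

```bash
python3 -c "
from h import *
st()
goto([0.576+.06,0.0718,.06+.06],-2,-45)"
```

```text
4.48 tcp [0.5865 0.0401 0.2573] q [ 0.336  0.362 -0.79   1.842  0.606  1.033  0.768] F [ 0.7  0.3 -0.2] w 0.0471
x [ 0.979 -0.058  0.195] y [ 0.18  -0.199 -0.963] z [ 0.094  0.978 -0.184]
shift mm [ 19.8 134.9  60.9] dist 149.3 turn deg [ 9.51 -6.68 55.95] rows 8.0
```

Request:
jog_arm:
  motion:
    - [0.55, [0, 0, 0], [1.2, -0.8, 6.9]]
    - [0.55, [0, 0, 0], [1.2, -0.8, 6.9]]
    - [0.55, [0, 0, 0], [1.2, -0.8, 6.9]]
    - [0.55, [0, 0, 0], [1.2, -0.8, 6.9]]
    - [0.55, [0, 0, 0], [1.2, -0.8, 6.9]]
    - [0.55, [0, 0, 0], [1.2, -0.8, 6.9]]
    - [0.55, [0, 0, 0], [1.2, -0.8, 6.9]]
    - [0.55, [0, 0, 0], [1.2, -0.8, 6.9]]

```text
clock: 5.15
tcp_pos: [0.5861, 0.0411, 0.2523]
orientation: [-1.485, 0.615, 0.559]
contact_force: [-0.6, 0.1, -2.9]
grip_width: 0.047
```

```bash
python3 -c "
from h import *
st()
goto([0.576+.06,0.0718,.06+.06],-2,-45)"
```

```text
5.15 tcp [0.5861 0.0411 0.2523] q [ 0.191  0.816 -0.576  1.241  0.142  1.899  1.146] F [-0.6  0.1 -2.9] w 0.047
x [ 0.73  -0.031 -0.682] y [-0.682  0.017 -0.731] z [ 0.034  0.999 -0.009]
shift mm [125.8  63.2  33.6] dist 144.7 turn deg [ 0.39 -0.31  1.97] rows 4.0
```

Request:
jog_arm:
  motion:
    - [0.55, [0.0315, 0.016, 0.0085], [0, 0, 0]]
    - [0.55, [0.0315, 0.016, 0.0085], [0, 0, 0]]
    - [0.55, [0.0315, 0.016, 0.0085], [0, 0, 0]]
    - [0.55, [0.0315, 0.016, 0.0085], [0.4, -0.3, 2]]
    - [0.55, [0, 0, 0], [0, 0, 0]]

```text
clock: 5.57
tcp_pos: [0.6328, 0.0727, 0.1097]
orientation: [-1.477, 0.646, 0.593]
contact_force: [-2.3, -0.2, -4.0]
grip_width: 0.0472
```

```bash
python3 -c "
from h import *
st()
goto([0.576,0.0718,.059],-2,-45)"
```

```text
5.57 tcp [0.6328 0.0727 0.1097] q [ 0.104  1.052 -0.527  1.116  0.187  1.823  1.145] F [-2.3 -0.2 -4. ] w 0.0472
x [ 0.701 -0.029 -0.712] y [-0.712  0.016 -0.702] z [ 0.032  0.999 -0.01 ]
shift mm [-3.7 76.  -2.2] dist 76.1 turn deg [ 0.54 -0.27 -0.41] rows 2.0
```

Request:
jog_arm:
  motion:
    - [0.55, [-0.001, 0.019, -0.001], [0, 0, 0]]
    - [0.55, [-0.001, 0.019, 0], [0, 0, 0]]
    - [0.55, [-0.001, 0.019, -0.001], [0, 0, 0]]
    - [0.55, [-0.001, 0.019, 0], [0, 0, 0]]
    - [0.55, [0, 0, 0], [0, 0, 0]]
    - [0.55, [0, 0, 0], [0, 0, 0]]

```text
clock: 6.07
tcp_pos: [0.5791, 0.0704, 0.0707]
orientation: [-1.475, 0.635, 0.582]
contact_force: [-0.0, 0.1, 0.8]
grip_width: 0.0469
```

```bash
python3 -c "
from h import *
st()
goto([0.576,0.0718,.059],-2,-45)
f=grab('side');save(np.clip(f['image']*1.8,0,255).astype(np.uint8),'s2.png',(220,130,380,290),4)"
```

```text
6.07 tcp [0.5791 0.0704 0.0707] q [ 0.145  1.016 -0.544  1.312  0.194  1.663  1.128] F [-0.   0.1  0.8] w 0.0469
x [ 0.711 -0.027 -0.703] y [-0.703  0.021 -0.711] z [ 0.034  0.999 -0.005]
shift mm [ 6.  10.5  1.3] dist 12.2 turn deg [ 0.23 -0.15  0.34] rows 1.0
```

View pics/s2.png

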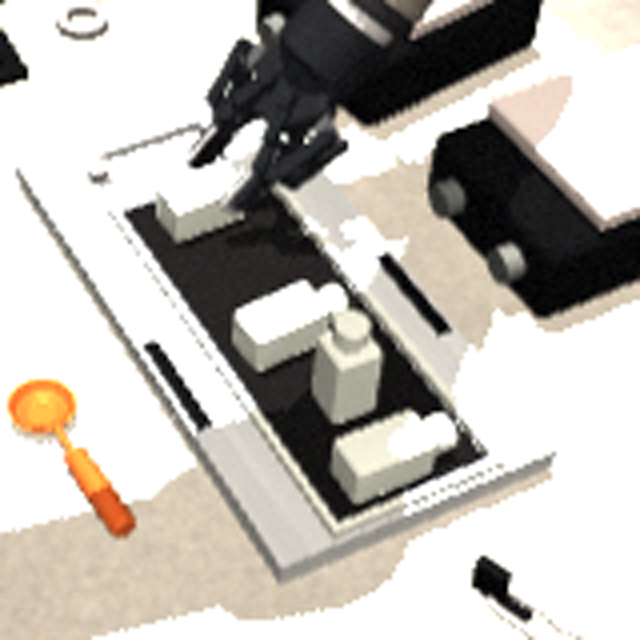

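Request:
jog_arm:
  motion:
    - [0.55, [0.006, 0.01, 0.001], [0, 0, 0]]
    - [0.55, [0, 0, 0], [0, 0, 0]]
    - [0.2, [0, 0, 0], [0, 0, 0]]
    - [0.2, [0, 0, 0], [0, 0, 0]]
    - [0.2, [0, 0, 0], [0, 0, 0]]
    - [0.2, [0, 0, 0], [0, 0, 0]]
  force: 50

```text
clock: 6.62
tcp_pos: [0.5759, 0.0709, 0.0577]
orientation: [-1.467, 0.637, 0.585]
contact_force: [0.0, -0.0, -0.8]
grip_width: 0.0351
```

```bash
python3 -c "
from h import *
st()
"
```

```text
6.62 tcp [0.5759 0.0709 0.0577] q [ 0.15   1.032 -0.548  1.32   0.199  1.645  1.128] F [ 0.  -0.  -0.8] w 0.0351
x [ 0.708 -0.024 -0.706] y [-0.705  0.026 -0.709] z [0.036 0.999 0.002]
```

Request:
jog_arm:
  motion:
    - [0.2, [-0.024, -0.024, 0], [0, 0, 0]]
    - [0.2, [-0.024, -0.024, 0], [0, 0, 0]]
    - [0.2, [-0.024, -0.024, 0], [0, 0, -3]]
    - [0.2, [-0.01, -0.01, 0], [0, 0, -6]]
    - [0.2, [0, 0, 0], [0, 0, -7]]
    - [0.2, [0, 0, 0], [0, 0, -7]]
    - [0.2, [0, 0, 0], [0, 0, -7]]
    - [0.2, [0, 0, 0], [0, 0, -7]]
    - [0.2, [0, 0, 0], [0, 0, -7]]
    - [0.2, [0, 0, 0], [0, 0, -7]]

```text
clock: 7.45
tcp_pos: [0.5749, 0.0709, 0.1749]
orientation: [-1.568, -0.061, -0.117]
contact_force: [0.6, 0.1, -1.6]
grip_width: 0.0352
```

```bash
python3 -c "
from h import *
st()
goto([0.561,0.0718,.17],-3,45)
"
```

```text
7.45 tcp [0.5749 0.0709 0.1749] q [ 0.253  0.425 -0.625  1.91   0.392  0.808  0.958] F [ 0.6  0.1 -1.6] w 0.0352
x [ 0.993 -0.035  0.113] y [ 0.113 -0.001 -0.994] z [0.035 0.999 0.003]
shift mm [-14.4   3.3   0.4] dist 14.7 turn deg [ -0.58   0.83 -38.5 ] rows 6.0
```

Good. Keep turning, a bit slower through the wrist flip.

Request:
jog_arm:
  motion:
    - [0.2, [-0.005, 0, 0], [0, 0, -5]]
    - [0.2, [-0.005, 0.001, 0], [0, 0, -5]]
    - [0.2, [-0.003, 0.001, 0], [0, 0, -4]]
    - [0.2, [0, 0, 0], [0, 0, -4]]
    - [0.2, [0, 0, 0], [0, 0, -4]]
    - [0.2, [0, 0, 0], [0, 0, -4]]
    - [0.2, [0, 0, 0], [0, 0, -4]]
    - [0.2, [0, 0, 0], [0, 0, -4]]
    - [0.2, [0, 0, 0], [0, 0, -4]]
    - [0.2, [0, 0, 0], [0, 0, 0]]

```text
clock: 8.28
tcp_pos: [0.5632, 0.0653, 0.1683]
orientation: [-1.545, -0.467, -0.529]
contact_force: [-1.3, 0.2, -1.2]
grip_width: 0.0353
```

```bash
python3 -c "
from h import *
st()
goto([0.561,0.0718,.17],-3,45)
goto([0.561,0.0718,.082],-3,45)
"
```

```text
8.28 tcp [0.5632 0.0653 0.1683] q [-0.161  0.248 -0.224  2.318  1.609  0.305 -0.349] F [-1.3  0.2 -1.2] w 0.0353
x [ 0.806 -0.027  0.592] y [ 0.591 -0.042 -0.806] z [ 0.047  0.999 -0.018]
shift mm [-0.9 -3.   6.4] dist 7.1 turn deg [ 0.55  0.91 -8.7 ] rows 2.0
shift mm [-53.   67.9   7.9] dist 86.5 turn deg [ 0.55  0.91 -8.7 ] rows 3.0
```

Request:
jog_arm:
  motion:
    - [0.2, [0, 0, 0.003], [0.2, 0.3, -3]]
    - [0.2, [0, -0.002, 0.003], [0.2, 0.3, -3]]
    - [0.2, [0, 0, 0], [0.1, 0.3, -3]]
    - [0.2, [0, 0, 0], [0, 0, 0]]

```text
clock: 8.62
tcp_pos: [0.5617, 0.0689, 0.1686]
orientation: [-1.512, -0.565, -0.643]
contact_force: [-1.0, -0.4, -2.0]
grip_width: 0.0354
```

```bash
python3 -c "
from h import *
st()
goto([0.561,0.0718,.081],-3,45)
f=grab('side');save(np.clip(f['image']*1.8,0,255).astype(np.uint8),'s3.png',(200,100,360,260),4)"
```

```text
8.62 tcp [0.5617 0.0689 0.1686] q [-0.093  0.276 -0.347  2.395  2.088  0.468 -0.859] F [-1.  -0.4 -2. ] w 0.0354
x [ 0.717 -0.035  0.696] y [ 0.695 -0.043 -0.718] z [ 0.055  0.998 -0.006]
shift mm [-61.6  62.3   3.4] dist 87.7 turn deg [ 0.36  0.13 -0.88] rows 3.0
```

View pics/s3.png

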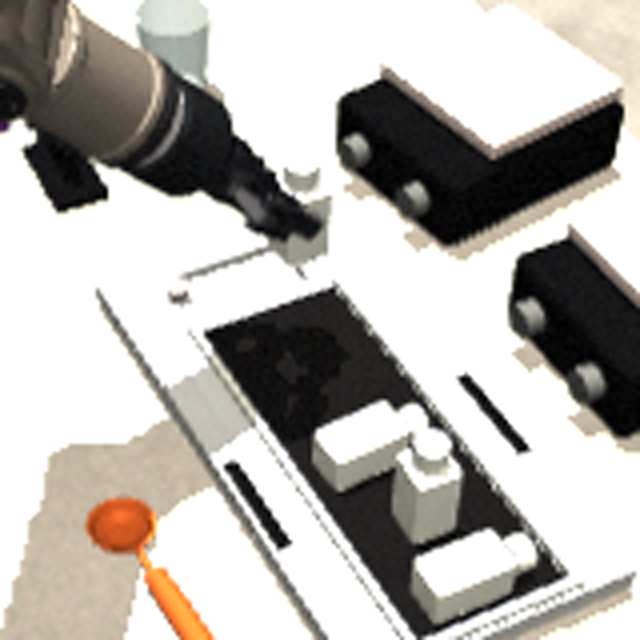

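Request:
jog_arm:
  motion:
    - [0.2, [-0.012, 0.012, 0.001], [0, 0, 0]]
    - [0.2, [-0.012, 0.012, 0.001], [0, 0, 0]]
    - [0.2, [-0.012, 0.012, 0.001], [0, 0, 0]]
    - [0.2, [-0.012, 0.012, 0], [0, 0, 0]]
    - [0.2, [-0.012, 0.012, 0], [0, 0, 0]]
    - [0.2, [0, 0, 0], [0, 0, 0]]

```text
clock: 9.17
tcp_pos: [0.5616, 0.0701, 0.0819]
orientation: [-1.517, -0.56, -0.642]
contact_force: [-1.1, -0.5, -1.4]
grip_width: 0.0352
```

```bash
python3 -c "
from h import *
st()
goto([0.561,0.0718,.077],-3,45)
"
```

```text
9.17 tcp [0.5616 0.0701 0.0819] q [-0.034  0.515 -0.433  2.417  2.325  0.691 -1.082] F [-1.1 -0.5 -1.4] w 0.0352
x [ 0.72  -0.036  0.693] y [ 0.691 -0.047 -0.721] z [ 0.058  0.998 -0.009]
shift mm [-3.9  3.   1.7] dist 5.2 turn deg [ 0.61  0.11 -1.15] rows 1.0
```

Request:
jog_arm:
  motion:
    - [0.2, [-0.0015, 0.0015, 0], [0, 0, -0.5]]
    - [0.2, [-0.0015, 0.0015, 0], [0, 0, -0.5]]
    - [0.2, [0, 0, 0], [0, 0, 0]]

```text
clock: 9.42
tcp_pos: [0.5626, 0.0713, 0.0813]
orientation: [-1.508, -0.58, -0.66]
contact_force: [-0.3, -0.8, -1.0]
grip_width: 0.0354
```

Request:
jog_arm:
  motion:
    - [0.2, [-0.001, 0.001, 0], [0, 0, 0]]
    - [0.2, [0, 0, 0], [0, 0, 0]]

```text
clock: 9.58
tcp_pos: [0.5626, 0.0717, 0.08]
orientation: [-1.507, -0.58, -0.66]
contact_force: [-0.6, 0.0, -1.9]
grip_width: 0.0356
```

Request:
jog_arm:
  motion:
    - [0.2, [-0.0015, 0.0015, 0], [0, 0, 0]]
    - [0.2, [-0.0015, 0.0015, 0], [0, 0, 0]]
    - [0.2, [0, 0, 0], [0, 0, 0]]

```text
clock: 9.83
tcp_pos: [0.5641, 0.0719, 0.0776]
orientation: [-1.506, -0.585, -0.664]
contact_force: [-5.1, -0.7, 14.6]
grip_width: 0.0355
```

Request:
jog_arm:
  motion:
    - [0.2, [0.0007, -0.0007, 0], [0, 0, 0]]
    - [0.65, [0, 0, 0], [0, 0, 0]]
    - [0.65, [0, 0, 0], [0, 0, 0]]
    - [0.65, [0, 0, 0], [0, 0, 0]]
    - [0.65, [0, -0.02, 0], [0, 0, 0]]
    - [0.65, [0, -0.03, 0], [0, 0, 0]]
    - [0.65, [0, -0.03, 0], [0, 0, 0]]
    - [0.65, [0, -0.03, 0], [0, 0, 0]]

```text
clock: 10.5
tcp_pos: [0.5309, 0.0967, 0.0631]
orientation: [-1.527, -0.605, -0.59]
contact_force: [-0.9, 2.3, -4.0]
grip_width: 0.0555
```

```bash
python3 -c "
from h import *
st()
f=grab('side');save(np.clip(f['image']*1.8,0,255).astype(np.uint8),'s4.png',(200,100,360,260),4)
goto([0.60,-0.07,.25],-3,0)
"
```

```text
10.5 tcp [0.5309 0.0967 0.0631] q [ 0.485  0.909 -1.189  2.434  2.15   1.19  -0.596] F [-0.9  2.3 -4. ] w 0.0555
x [0.725 0.023 0.688] y [ 0.689 -0.032 -0.724] z [ 0.005  0.999 -0.039]
shift mm [ 180.3  -87.1 -175.3] dist 266.2 turn deg [ 0.3   3.2  42.91] rows 7.0
```

View pics/s4.png

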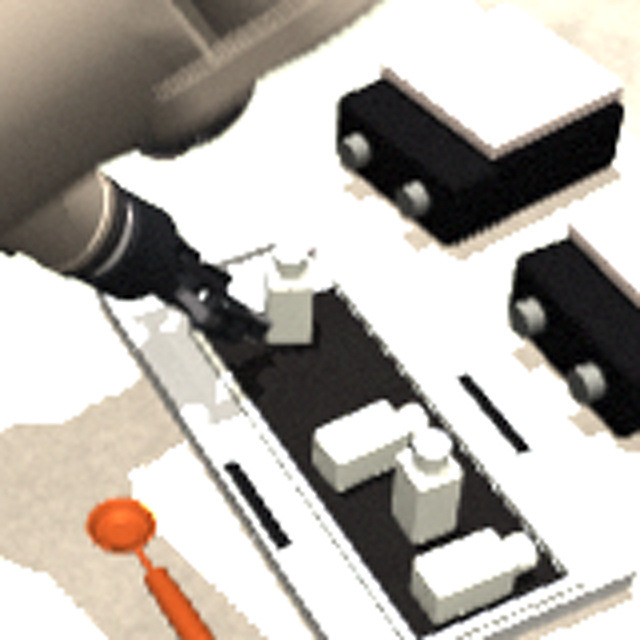

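Request:
jog_arm:
  motion:
    - [0.65, [0.012, -0.013, 0], [0, 0, 3]]
    - [0.65, [0.014, -0.015, 0], [0, 0, 4]]
    - [0.65, [0.015, -0.02, 0], [0, 0, 5]]
    - [0.65, [0.013, -0.025, 0], [0, 0, 5]]
    - [0.65, [0.01, -0.025, 0], [0, 0, 5]]
    - [0.65, [0.006, -0.025, 0], [0, 0, 5]]
    - [0.65, [0, -0.03, 0], [0, 0, 5]]
    - [0.65, [0, -0.03, 0], [0, 0, 5]]

```text
clock: 11.22
tcp_pos: [0.5059, 0.0991, 0.2327]
orientation: [-1.62, -0.15, -0.166]
contact_force: [0.7, -1.8, -0.9]
grip_width: 0.0555
```

```bash
python3 -c "
from h import *
st()
f=grab('side');save(np.clip(f['image']*1.8,0,255).astype(np.uint8),'s5.png',(180,80,360,260),4)
goto([0.60,-0.07,.25],-3,-20)
"
```

```text
11.22 tcp [0.5059 0.0991 0.2327] q [ 0.718  0.473 -1.366  2.018  0.753  1.012  0.558] F [ 0.7 -1.8 -0.9] w 0.0555
x [ 0.98  -0.004  0.198] y [ 0.198 -0.056 -0.979] z [ 0.015  0.998 -0.054]
shift mm [  93.    16.2 -171.5] dist 195.7 turn deg [ 2.9   1.89 31.51] rows 5.0
```

View pics/s5.png

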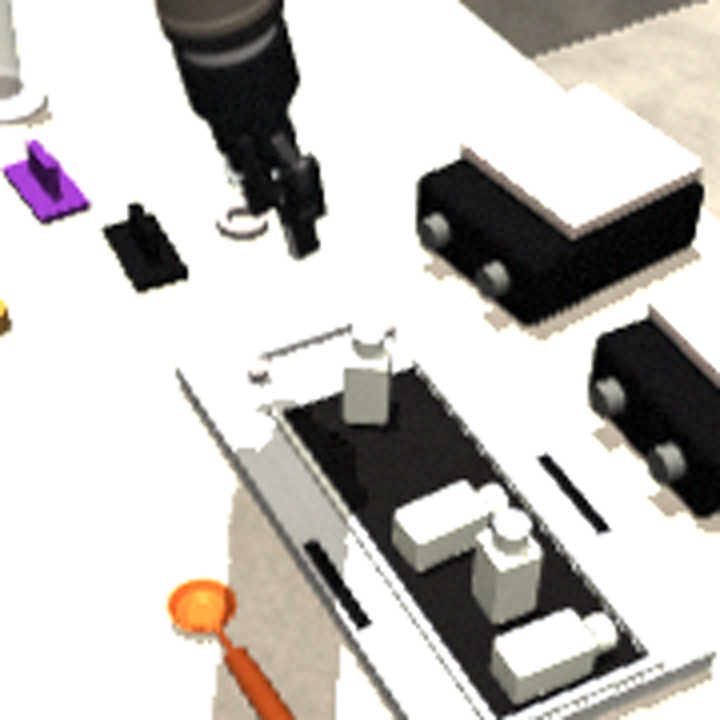

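Request:
jog_arm:
  motion:
    - [0.55, [0.018, 0, -0.034], [0.6, 0.4, 3]]
    - [0.55, [0.018, 0, -0.034], [0.6, 0.4, 6]]
    - [0.55, [0.018, 0, -0.034], [0.6, 0.4, 6.5]]
    - [0.55, [0.018, 0, -0.034], [0.6, 0.4, 6.5]]
    - [0.55, [0.018, 0, -0.034], [0.6, 0.4, 6.5]]
    - [0.55, [0, 0, 0], [0, 0, 6.5]]
    - [0.55, [0, 0, 0], [0, 0, 6.5]]
    - [0.55, [0, 0, 0], [0, 0, 6.5]]
    - [0.55, [0, 0, 0], [0, 0, 6.5]]

```text
clock: 12.02
tcp_pos: [0.5918, -0.0711, 0.2292]
orientation: [-1.492, 0.579, 0.507]
contact_force: [-1.4, 2.0, -3.0]
grip_width: 0.0471
```

```bash
python3 -c "
from h import *
st()
goto([0.5585+.05,-0.0691,.109],-2.5,-45)
"
```

```text
12.02 tcp [ 0.5918 -0.0711  0.2292] q [ 0.467  0.899 -0.849  1.251  0.386  1.911  1.142] F [-1.4  2.  -3. ] w 0.0471
x [ 0.767 -0.039 -0.64 ] y [-0.64   0.024 -0.768] z [ 0.046  0.999 -0.006]
shift mm [89.7 81.7  3.5] dist 121.4 turn deg [ 0.19 -0.35  5.17] rows 3.0
```

Request:
jog_arm:
  motion:
    - [0.55, [0.029, 0.026, 0.001], [0, 0, 0]]
    - [0.55, [0.029, 0.026, 0.001], [0, 0, 0]]
    - [0.55, [0.029, 0.026, 0.001], [0, 0, 0]]
    - [0.55, [0, 0, 0], [0, -0.3, 5]]
    - [0.55, [0, 0, 0], [0, 0, 0]]
    - [0.55, [0, 0, 0], [0, 0, 0]]

```text
clock: 12.52
tcp_pos: [0.6064, -0.0692, 0.1168]
orientation: [-1.476, 0.64, 0.581]
contact_force: [-0.1, 0.8, 0.6]
grip_width: 0.0468
```

```bash
python3 -c "
from h import *
st()
goto([0.5585,-0.0691,.059],-2.5,-45)
"
```

```text
12.52 tcp [ 0.6064 -0.0692  0.1168] q [ 0.41   1.071 -0.785  1.202  0.437  1.873  1.154] F [-0.1  0.8  0.6] w 0.0468
x [ 0.709 -0.031 -0.704] y [-0.704  0.021 -0.71 ] z [ 0.036  0.999 -0.007]
shift mm [ 6.7 74.7 -1.2] dist 75.0 turn deg [0.58 0.   0.22] rows 2.0
```

Request:
jog_arm:
  motion:
    - [0.55, [0.002, 0.02, 0], [0, 0, 0]]
    - [0.55, [0.002, 0.02, 0], [0, 0, 0]]
    - [0.55, [0.001, 0.02, 0], [0, 0, 0]]
    - [0.55, [0.001, 0.013, -0.001], [0, 0, 0]]
    - [0.55, [0, 0, 0], [0, 0, 0]]
    - [0.55, [0, 0, 0], [0, 0, 0]]

```text
clock: 13.02
tcp_pos: [0.5595, -0.0694, 0.0636]
orientation: [-1.474, 0.637, 0.58]
contact_force: [0.5, 0.5, 0.5]
grip_width: 0.0471
```

```bash
python3 -c "
from h import *
st()
goto([0.5585,-0.0691,.059],-2.5,-45)
"
```

```text
13.02 tcp [ 0.5595 -0.0694  0.0636] q [ 0.457  1.078 -0.786  1.36   0.456  1.737  1.125] F [0.5 0.5 0.5] w 0.0471
x [ 0.711 -0.03  -0.703] y [-0.702  0.022 -0.712] z [ 0.037  0.999 -0.005]
shift mm [2.5 4.  0.3] dist 4.7 turn deg [0.5  0.07 0.36] rows 1.0
```

Request:
jog_arm:
  motion:
    - [0.55, [0.002, 0.004, 0], [0, 0, 0]]
    - [0.2, [0, 0, 0], [0, 0, 0]]
    - [0.2, [0, 0, 0], [0, 0, 0]]
    - [0.2, [0, 0, 0], [0, 0, 0]]
    - [0.2, [0, 0, 0], [0, 0, 0]]
    - [0.2, [0, 0, 0], [0, 0, 0]]
  force: 50

```text
clock: 13.52
tcp_pos: [0.5583, -0.0689, 0.0588]
orientation: [-1.473, 0.638, 0.582]
contact_force: [2.4, -0.7, 6.3]
grip_width: 0.0352
```

Request:
jog_arm:
  motion:
    - [0.2, [-0.02, -0.026, 0], [0, 0, 0]]
    - [0.2, [-0.02, -0.026, 0], [0, 0, 0]]
    - [0.2, [-0.02, -0.026, 0], [0, 0, -3]]
    - [0.2, [-0.008, -0.012, 0], [0, 0, -6]]
    - [0.2, [0, 0, 0], [0, 0, -7]]
    - [0.2, [0, 0, 0], [0, 0, -7]]
    - [0.2, [0, 0, 0], [0, 0, -7]]
    - [0.2, [0, 0, 0], [0, 0, -7]]
    - [0.2, [0, 0, 0], [0, 0, -7]]
    - [0.2, [0, 0, 0], [0, 0, -7]]

```text
clock: 14.35
tcp_pos: [0.5721, -0.0686, 0.1703]
orientation: [-1.574, -0.062, -0.117]
contact_force: [0.7, -0.2, -1.8]
grip_width: 0.0354
```

```bash
python3 -c "
from h import *
st()
goto([0.565,-0.069,.17],-3,45)
"
```

```text
14.35 tcp [ 0.5721 -0.0686  0.1703] q [ 0.768  0.547 -0.991  1.906  0.622  0.891  1.02 ] F [ 0.7 -0.2 -1.8] w 0.0354
x [ 0.993 -0.034  0.114] y [ 0.113 -0.007 -0.994] z [ 0.035  0.999 -0.003]
shift mm [-7.  -0.5 -0.7] dist 7.1 turn deg [ -0.28   0.99 -38.48] rows 6.0
```

Request:
jog_arm:
  motion:
    - [0.2, [0, 0, 0], [0, 0, -4]]
    - [0.2, [0, 0, 0], [0, 0, -4]]
    - [0.2, [0, 0, 0], [0, 0, -4]]
    - [0.2, [0, 0, 0], [0, 0, -4]]
    - [0.2, [0, 0, 0], [0, 0, -4]]
    - [0.2, [0, 0, 0], [0, 0, -4]]
    - [0.2, [0, 0, 0], [0, 0, -4]]
    - [0.2, [0, 0, 0], [0, 0, -4]]
    - [0.2, [0, 0, 0], [0, 0, -4]]
    - [0.2, [0, 0, 0], [0, 0, -3]]

```text
clock: 15.18
tcp_pos: [0.5739, -0.0758, 0.1693]
orientation: [-1.55, -0.478, -0.54]
contact_force: [0.5, -0.3, -1.5]
grip_width: 0.0352
```

```bash
python3 -c "
from h import *
st()
goto([0.562,-0.069,.09],-3,45)
"
```

```text
15.18 tcp [ 0.5739 -0.0758  0.1693] q [ 0.615  0.321 -0.697  2.285  1.794  0.252 -0.174] F [ 0.5 -0.3 -1.5] w 0.0352
x [ 0.797 -0.024  0.603] y [ 0.601 -0.049 -0.797] z [ 0.049  0.998 -0.025]
shift mm [-57.5  55.8   8.1] dist 80.5 turn deg [ 0.95  1.06 -7.9 ] rows 2.0
```

Request:
jog_arm:
  motion:
    - [0.2, [0, 0, 0.002], [0.3, 0.3, -2.7]]
    - [0.2, [0, 0, 0.003], [0.3, 0.3, -2.7]]
    - [0.2, [0, 0, 0.003], [0.3, 0.3, -2.7]]
    - [0.2, [-0.016, 0.011, 0], [0, 0, 0]]
    - [0.2, [-0.016, 0.011, 0], [0, 0, 0]]
    - [0.2, [-0.016, 0.011, 0], [0, 0, 0]]
    - [0.2, [-0.012, 0.012, 0], [0, 0, 0]]
    - [0.2, [0, 0, 0], [0, 0, 0]]

```text
clock: 15.85
tcp_pos: [0.5605, -0.0689, 0.0905]
orientation: [-1.508, -0.564, -0.642]
contact_force: [-0.8, -1.0, -1.3]
grip_width: 0.0355
```

```bash
python3 -c "
from h import *
st()
goto([0.562,-0.069,.08],-3,45)
"
```

```text
15.85 tcp [ 0.5605 -0.0689  0.0905] q [ 0.8    0.652 -0.95   2.408  2.426  0.678 -0.654] F [-0.8 -1.  -1.3] w 0.0355
x [ 0.718 -0.036  0.695] y [ 0.694 -0.039 -0.719] z [ 0.053  0.999 -0.003]
shift mm [-6.3  8.6  0. ] dist 10.6 turn deg [ 0.13  0.07 -0.95] rows 1.0
```

Request:
jog_arm:
  motion:
    - [0.2, [-0.003, 0.005, 0], [0, 0, -0.5]]
    - [0.2, [-0.003, 0.004, 0], [0, 0, -0.5]]
    - [0.2, [-0.001, 0.001, 0], [0, 0, 0]]
    - [0.2, [-0.001, 0.001, 0], [0, 0, 0]]
    - [0.2, [0, 0, 0], [0, 0, 0]]

```text
clock: 16.27
tcp_pos: [0.565, -0.0695, 0.0813]
orientation: [-1.506, -0.584, -0.659]
contact_force: [0.0, -0.2, -1.7]
grip_width: 0.0355
```

Request:
jog_arm:
  motion:
    - [0.2, [-0.001, 0.001, 0], [0, 0, 0]]
    - [0.2, [0, 0, 0], [0, 0, 0]]

```text
clock: 16.43
tcp_pos: [0.5649, -0.0696, 0.0798]
orientation: [-1.507, -0.585, -0.659]
contact_force: [-0.2, -0.2, -1.4]
grip_width: 0.0354
```

Request:
jog_arm:
  motion:
    - [0.2, [-0.0015, 0.0015, 0], [0, 0, 0]]
    - [0.2, [-0.0012, 0.0012, 0], [0, 0, 0]]
    - [0.2, [0, 0, 0], [0, 0, 0]]

```text
clock: 16.68
tcp_pos: [0.5662, -0.0695, 0.077]
orientation: [-1.506, -0.588, -0.662]
contact_force: [-1.3, -0.1, 7.4]
grip_width: 0.0357
```

Request:
jog_arm:
  motion:
    - [0.58, [0, 0, 0], [0, 0, 0]]
    - [0.58, [0, 0, 0], [0, 0, 0]]
    - [0.58, [0, 0, 0], [0, 0, 0]]
    - [0.58, [0.01, -0.01, 0], [0, 0, 0]]
    - [0.58, [0.014, -0.015, 0], [0, 0, 0]]
    - [0.58, [0.018, -0.019, 0], [0, 0, 0]]
    - [0.58, [0.018, -0.019, 0], [0, 0, 2]]
    - [0.58, [0.018, -0.019, 0], [0, 0, 4]]
    - [0.58, [0.017, -0.023, 0], [0, 0, 5]]
    - [0.58, [0.015, -0.025, 0], [0, 0, 5]]

```text
clock: 17.52
tcp_pos: [0.5519, -0.0829, 0.1769]
orientation: [-1.587, -0.462, -0.542]
contact_force: [-1.2, -0.6, -0.5]
grip_width: 0.0499
```

```bash
python3 -c "
from h import *
st()
f=grab('side');save(np.clip(f['image']*1.8,0,255).astype(np.uint8),'s6.png',(180,120,360,300),4)
goto([0.60,-0.20,.22],-4,-20)
"
```

```text
17.52 tcp [ 0.5519 -0.0829  0.1769] q [ 0.67   0.281 -0.757  2.315  1.684  0.281 -0.079] F [-1.2 -0.6 -0.5] w 0.0499
x [ 0.804 -0.024  0.594] y [ 0.59  -0.086 -0.803] z [ 0.07   0.996 -0.054]
shift mm [  67.2    4.  -115.2] dist 133.4 turn deg [ 3.26  0.31 56.35] rows 8.0
```

View pics/s6.png

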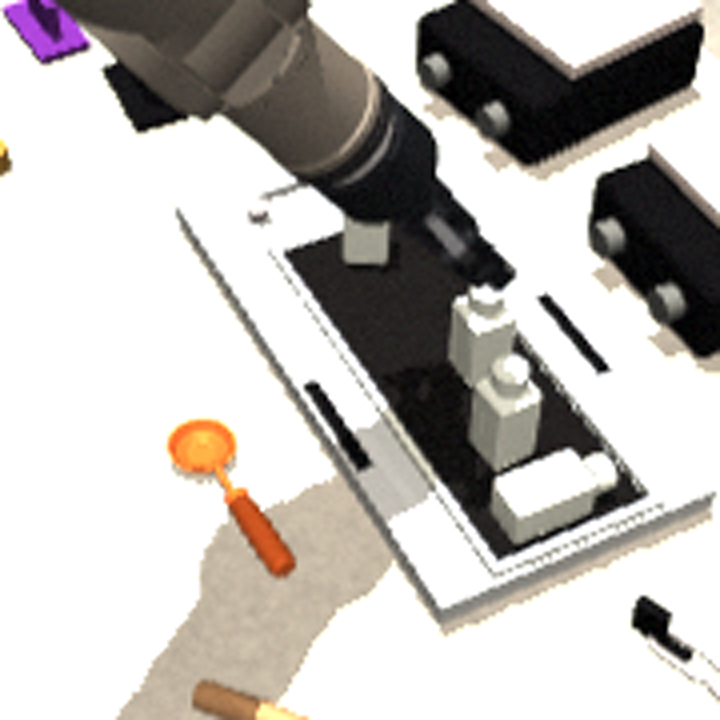

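Request:
jog_arm:
  motion:
    - [0.55, [0.025, -0.025, 0], [0.4, 0, 5]]
    - [0.55, [0.01, 0, -0.02], [0.4, 0, 5]]
    - [0.55, [0.01, 0, -0.02], [0.4, 0, 6]]
    - [0.55, [0.01, 0, -0.02], [0.4, 0, 6]]
    - [0.55, [0.01, 0, -0.02], [0.4, 0, 6]]
    - [0.55, [0.01, 0, -0.02], [0.4, 0, 6]]
    - [0.55, [0, 0, -0.02], [0.4, 0, 7]]
    - [0.55, [0, 0, 0], [0.4, 0, 7]]
    - [0.55, [0, 0, 0], [0, 0, 7]]
    - [0.55, [0, 0, 0], [0, 0, 7]]

```text
clock: 18.4
tcp_pos: [0.5715, -0.176, 0.2002]
orientation: [-1.64, 0.197, 0.029]
contact_force: [1.1, 0.3, 0.3]
grip_width: 0.047
```

```bash
python3 -c "
from h import *
st()
goto([0.554+.05,-0.2035,.109],-4,-45)
"
```

```text
18.4 tcp [ 0.5715 -0.176   0.2002] q [ 0.742  0.609 -0.849  1.664  0.531  1.259  1.202] F [1.1 0.3 0.3] w 0.047
x [ 0.984 -0.11  -0.137] y [-0.145 -0.066 -0.987] z [ 0.1    0.992 -0.081]
shift mm [ 47.6  87.2 -16.7] dist 100.7 turn deg [ 3.42 -3.7  36.99] rows 6.0
```

Request:
jog_arm:
  motion:
    - [0.55, [0.015, 0, -0.005], [0.6, -0.6, 6.2]]
    - [0.55, [0.015, 0, -0.005], [0.6, -0.6, 6.2]]
    - [0.55, [0.015, 0, -0.005], [0.6, -0.6, 6.2]]
    - [0.55, [0, 0, 0], [0.6, -0.6, 6.2]]
    - [0.55, [0, 0, 0], [0.6, -0.6, 6.2]]
    - [0.55, [0, 0, 0], [0.6, -0.6, 6.2]]
    - [0.55, [0, 0, 0], [0, 0, 0]]

```text
clock: 18.98
tcp_pos: [0.6088, -0.196, 0.1771]
orientation: [-1.48, 0.637, 0.529]
contact_force: [-1.0, -1.3, -1.7]
grip_width: 0.0469
```

```bash
python3 -c "
from h import *
st()
goto([0.554+.05,-0.2035,.109],-4,-45)
"
```

```text
18.98 tcp [ 0.6088 -0.196   0.1771] q [ 0.428  0.949 -0.513  1.134  0.358  1.905  1.425] F [-1.  -1.3 -1.7] w 0.0469
x [ 0.732 -0.059 -0.679] y [-0.678  0.034 -0.734] z [ 0.066  0.998 -0.015]
shift mm [43.1 53.  -6.8] dist 68.7 turn deg [ 0.77 -0.48  2.26] rows 2.0
```

Request:
jog_arm:
  motion:
    - [0.55, [0.022, 0.027, -0.003], [0.4, -0.3, 1.2]]
    - [0.55, [0.022, 0.027, -0.003], [0.4, -0.3, 1.2]]
    - [0.55, [0, 0, 0], [0, 0, 0]]
    - [0.55, [0, 0, 0], [0, 0, 0]]

```text
clock: 19.32
tcp_pos: [0.6046, -0.1985, 0.1127]
orientation: [-1.446, 0.65, 0.561]
contact_force: [0.7, -0.3, 1.1]
grip_width: 0.047
```

```bash
python3 -c "
from h import *
st()
goto([0.554,-0.2035,.059],-4,-45)
"
```

```text
19.32 tcp [ 0.6046 -0.1985  0.1127] q [ 0.439  1.033 -0.516  1.14   0.375  1.857  1.431] F [ 0.7 -0.3  1.1] w 0.047
x [ 0.711 -0.038 -0.703] y [-0.701  0.055 -0.711] z [0.066 0.998 0.012]
shift mm [ 2.  73.4 -9. ] dist 74.0 turn deg [-0.33  0.67  0.35] rows 2.0
```

Request:
jog_arm:
  motion:
    - [0.55, [0, 0.005, -0.009], [0, 0.4, 0]]
    - [0.55, [0.001, 0.017, 0], [0, 0, 0]]
    - [0.55, [0.001, 0.02, 0], [0, 0, 0]]
    - [0.55, [0, 0.02, 0], [0, 0, 0]]
    - [0.55, [0, 0.01, 0], [0, 0, 0]]
    - [0.55, [0, 0, 0], [0, 0, 0]]
    - [0.55, [0, 0, 0], [0, 0, 0]]

```text
clock: 19.9
tcp_pos: [0.5575, -0.2037, 0.0628]
orientation: [-1.45, 0.651, 0.551]
contact_force: [1.4, 0.3, 0.6]
grip_width: 0.0469
```

```bash
python3 -c "
from h import *
st()
goto([0.554,-0.2035,.059],-4,-45)
"
```

```text
19.9 tcp [ 0.5575 -0.2037  0.0628] q [ 0.486  1.024 -0.513  1.299  0.391  1.716  1.409] F [1.4 0.3 0.6] w 0.0469
x [ 0.714 -0.045 -0.698] y [-0.696  0.055 -0.716] z [0.071 0.997 0.008]
shift mm [ 0.2  5.2 -0.1] dist 5.2 turn deg [-0.38  0.3   0.7 ] rows 1.0
```

Request:
jog_arm:
  motion:
    - [0.55, [0, 0.005, 0], [0, 0, 0]]
    - [0.2, [0, 0, 0], [0, 0, 0]]
    - [0.2, [0, 0, 0], [0, 0, 0]]
    - [0.2, [0, 0, 0], [0, 0, 0]]
    - [0.2, [0, 0, 0], [0, 0, 0]]
    - [0.2, [0, 0, 0], [0, 0, 0]]
  force: 50

```text
clock: 20.4
tcp_pos: [0.5539, -0.2029, 0.0583]
orientation: [-1.449, 0.651, 0.553]
contact_force: [1.8, -0.3, 5.5]
grip_width: 0.0357
```

Request:
jog_arm:
  motion:
    - [0.2, [-0.022, -0.026, 0], [0, 0, 0]]
    - [0.2, [-0.022, -0.026, 0], [0, 0, 0]]
    - [0.2, [-0.022, -0.026, 0], [0, 0, -3]]
    - [0.2, [-0.013, -0.016, 0], [0, 0, -6]]
    - [0.2, [0, 0, 0], [0, 0, -7]]
    - [0.2, [0, 0, 0], [0, 0, -7]]
    - [0.2, [0, 0, 0], [0, 0, -7]]
    - [0.2, [0, 0, 0], [0, 0, -7]]
    - [0.2, [0, 0, 0], [0, 0, -7]]
    - [0.2, [0, 0, 0], [0, 0, -7]]

```text
clock: 21.23
tcp_pos: [0.5617, -0.2044, 0.1808]
orientation: [-1.563, -0.04, -0.151]
contact_force: [-0.1, -0.1, -1.4]
grip_width: 0.0351
```

```bash
python3 -c "
from h import *
st()
goto([0.557,-0.206,.18],-3,45)
"
```

```text
21.23 tcp [ 0.5617 -0.2044  0.1808] q [ 0.81   0.466 -0.704  1.86   0.376  0.827  1.435] F [-0.1 -0.1 -1.4] w 0.0351
x [ 0.99  -0.07   0.121] y [ 0.121  0.    -0.993] z [0.07  0.998 0.009]
shift mm [-4.7  0.2 -1.9] dist 5.1 turn deg [-1.000e-02 -1.150e+00 -3.803e+01] rows 6.0
```

Request:
jog_arm:
  motion:
    - [0.2, [0, 0, 0], [0, 0, -5]]
    - [0.2, [0, 0, 0], [0, 0, -4]]
    - [0.2, [0, 0, 0], [0, 0, -4]]
    - [0.2, [0, 0, 0], [0, 0, -3]]
    - [0.2, [0, 0, 0], [0, 0, -3]]
    - [0.2, [0, 0, 0], [0, 0, -4]]
    - [0.2, [0, 0, 0], [0, 0, -4]]
    - [0.2, [0, 0, 0], [0, 0, -4]]
    - [0.2, [0, 0, 0], [0, 0, -4]]
    - [0.2, [0, 0, 0], [0, 0, -4]]

```text
clock: 22.07
tcp_pos: [0.5575, -0.2113, 0.1745]
orientation: [-1.551, -0.418, -0.538]
contact_force: [-0.6, 0.7, -1.6]
grip_width: 0.0351
```

```bash
python3 -c "
from h import *
st()
goto([0.557,-0.206,.17],-3,45)
"
```

```text
22.07 tcp [ 0.5575 -0.2113  0.1745] q [ 1.085  0.404 -0.886  2.193  1.175  0.187  0.714] F [-0.6  0.7 -1.6] w 0.0351
x [ 0.818 -0.062  0.571] y [ 0.569 -0.055 -0.821] z [ 0.082  0.997 -0.01 ]
shift mm [-3.3  3.1  5.3] dist 7.0 turn deg [  1.53  -0.94 -10.16] rows 2.0
```

Request:
jog_arm:
  motion:
    - [0.2, [0, 0, 0.002], [0.3, -0.2, -2]]
    - [0.2, [0, 0, 0.002], [0.3, -0.2, -2]]
    - [0.2, [0, 0, 0.001], [0.3, -0.2, -2]]
    - [0.2, [0, 0, 0], [0.3, -0.2, -2]]
    - [0.2, [0, 0, 0], [0.3, -0.2, -2]]
    - [0.2, [0, 0, 0], [0, 0, 0]]

```text
clock: 22.57
tcp_pos: [0.5558, -0.2098, 0.1719]
orientation: [-1.516, -0.538, -0.629]
contact_force: [-1.0, -0.1, -1.7]
grip_width: 0.0351
```

```bash
python3 -c "
from h import *
st()
goto([0.557,-0.206,.09],-3,45)
"
```

```text
22.57 tcp [ 0.5558 -0.2098  0.1719] q [ 1.329  0.559 -1.162  2.264  2.019  0.293  0.006] F [-1.  -0.1 -1.7] w 0.0351
x [ 0.735 -0.044  0.677] y [ 0.676 -0.043 -0.736] z [ 0.062  0.998 -0.002]
shift mm [-54.8  60.9   4.1] dist 82.0 turn deg [ 0.46 -0.3  -2.4 ] rows 2.0
```

Request:
jog_arm:
  motion:
    - [0.2, [0, 0, 0.003], [0.2, -0.1, -1.2]]
    - [0.2, [-0.014, 0.015, 0], [0.2, -0.1, -1.2]]
    - [0.2, [-0.014, 0.015, 0], [0, 0, 0]]
    - [0.2, [-0.014, 0.015, 0], [0, 0, 0]]
    - [0.2, [-0.012, 0.013, 0], [0, 0, 0]]
    - [0.2, [0, 0, 0], [0, 0, 0]]
    - [0.2, [0, 0, 0], [0, 0, 0]]

```text
clock: 23.15
tcp_pos: [0.5599, -0.2062, 0.0934]
orientation: [-1.503, -0.575, -0.652]
contact_force: [-0.7, 0.7, -0.9]
grip_width: 0.0349
```

```bash
python3 -c "
from h import *
st()
goto([0.557,-0.206,.08],-3,45)
f=grab('side');save(np.clip(f['image']*1.8,0,255).astype(np.uint8),'s7.png',(180,120,380,300),4)
"
```

```text
23.15 tcp [ 0.5599 -0.2062  0.0934] q [ 1.327  0.879 -1.205  2.306  2.325  0.567 -0.089] F [-0.7  0.7 -0.9] w 0.0349
x [ 0.708 -0.036  0.705] y [ 0.704 -0.037 -0.709] z [ 0.052  0.999 -0.001]
shift mm [-11.5   7.5   0. ] dist 13.7 turn deg [ 0.03  0.05 -0.13] rows 1.0
```

View pics/s7.png

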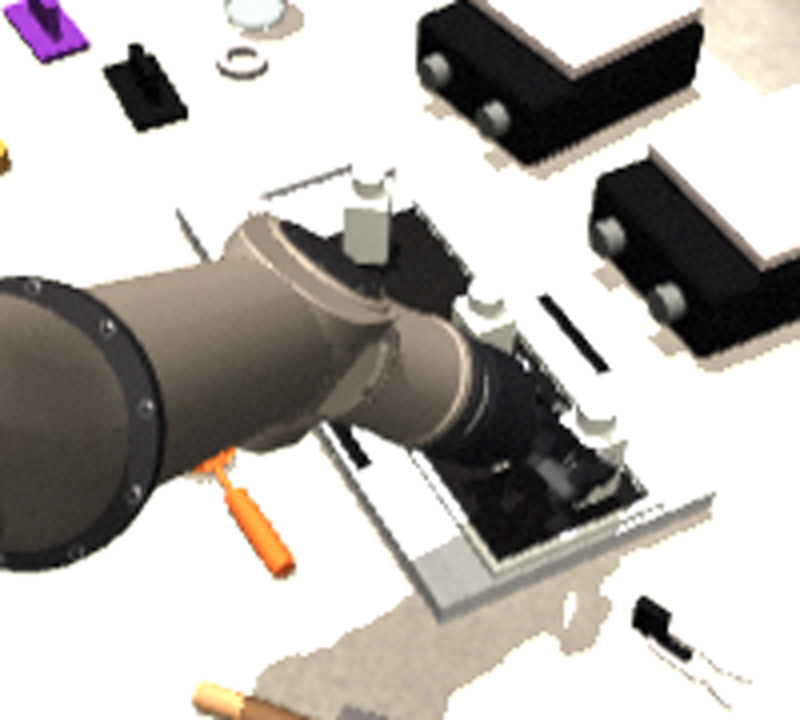

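Request:
jog_arm:
  motion:
    - [0.2, [-0.004, 0.003, 0], [0, 0, 0]]
    - [0.2, [-0.004, 0.003, 0], [0, 0, 0]]
    - [0.2, [-0.002, 0.002, 0], [0, 0, 0]]
    - [0.2, [0, 0, 0], [0, 0, 0]]
    - [0.2, [0, 0, 0], [0, 0, 0]]

```text
clock: 23.62
tcp_pos: [0.5594, -0.2072, 0.0824]
orientation: [-1.505, -0.579, -0.656]
contact_force: [1.2, -0.8, 2.5]
grip_width: 0.0352
```

Request:
jog_arm:
  motion:
    - [0.2, [-0.0012, 0.0012, 0], [0, 0, 0]]
    - [0.2, [-0.0012, 0.0012, 0], [0, 0, 0]]
    - [0.2, [0, 0, 0], [0, 0, 0]]

```text
clock: 23.87
tcp_pos: [0.5612, -0.2075, 0.0816]
orientation: [-1.506, -0.584, -0.659]
contact_force: [-7.0, -5.0, 20.1]
grip_width: 0.0353
```

```bash
python3 -c "
from h import *
st()
f=grab('top');save(np.clip(f['image']*1.8,0,255).astype(np.uint8),'t8.png',(220,130,360,240),5)
f=grab('side');save(np.clip(f['image']*1.8,0,255).astype(np.uint8),'s8.png',(270,180,370,280),6)
"
```

```text
23.87 tcp [ 0.5612 -0.2075  0.0816] q [ 1.323  0.924 -1.2    2.309  2.371  0.605 -0.098] F [-7.  -5.  20.1] w 0.0353
x [ 0.701 -0.034  0.712] y [ 0.711 -0.042 -0.702] z [ 0.053  0.999 -0.005]
```

View pics/t8.png

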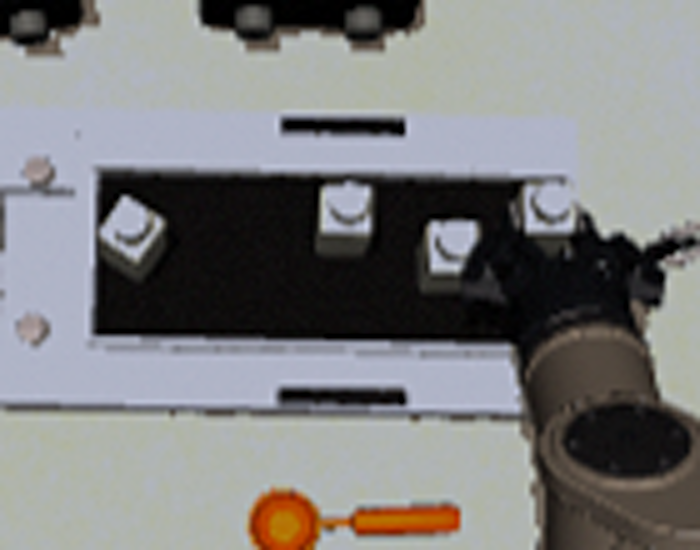

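View pics/s8.png

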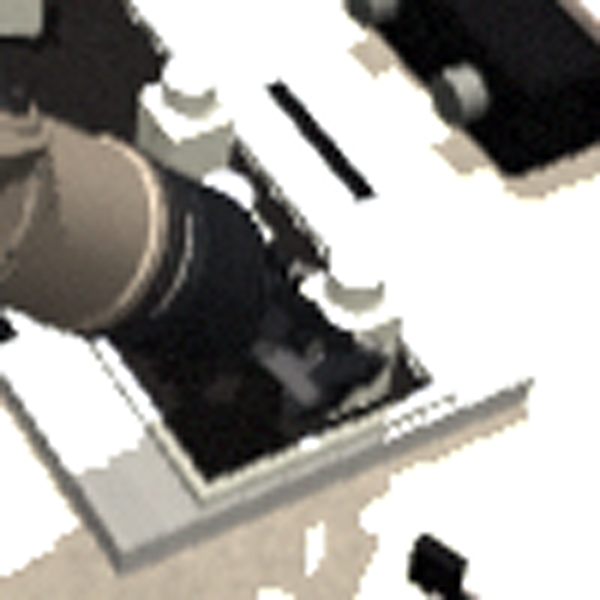

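Request:
jog_arm:
  motion:
    - [0.2, [0.0005, -0.0005, 0], [0, 0, 0]]
    - [0.5, [0, 0, 0], [0, 0, 0]]
    - [0.5, [0, 0, 0], [0, 0, 0]]
    - [0.5, [0, 0, 0], [0, 0, 0]]
    - [0.5, [0.01, -0.01, 0], [0, 0, 0]]
    - [0.5, [0.014, -0.014, 0], [0, 0, 0]]
    - [0.5, [0.018, -0.018, 0], [0, 0, 0]]
    - [0.5, [0.018, -0.018, 0], [0, 0, 0]]
    - [0.5, [0.018, -0.018, 0], [0, 0, 2]]
    - [0.5, [0.018, -0.018, 0], [0, 0, 3]]

```text
clock: 24.8
tcp_pos: [0.5588, -0.2084, 0.1974]
orientation: [-1.526, -0.54, -0.612]
contact_force: [0.3, 0.0, -0.1]
grip_width: 0.0424
```

```bash
python3 -c "
from h import *
st()
f=grab('top');save(np.clip(f['image']*1.8,0,255).astype(np.uint8),'t9.png',(200,130,360,250),5)
f=grab('side');save(np.clip(f['image']*1.8,0,255).astype(np.uint8),'s9.png',(230,130,380,280),4)
"
```

```text
24.8 tcp [ 0.5588 -0.2084  0.1974] q [ 1.33   0.479 -1.157  2.24   1.79   0.231  0.201] F [ 0.3  0.  -0.1] w 0.0424
x [ 0.742 -0.03   0.67 ] y [ 0.668 -0.047 -0.743] z [ 0.054  0.998 -0.014]
```

View pics/t9.png

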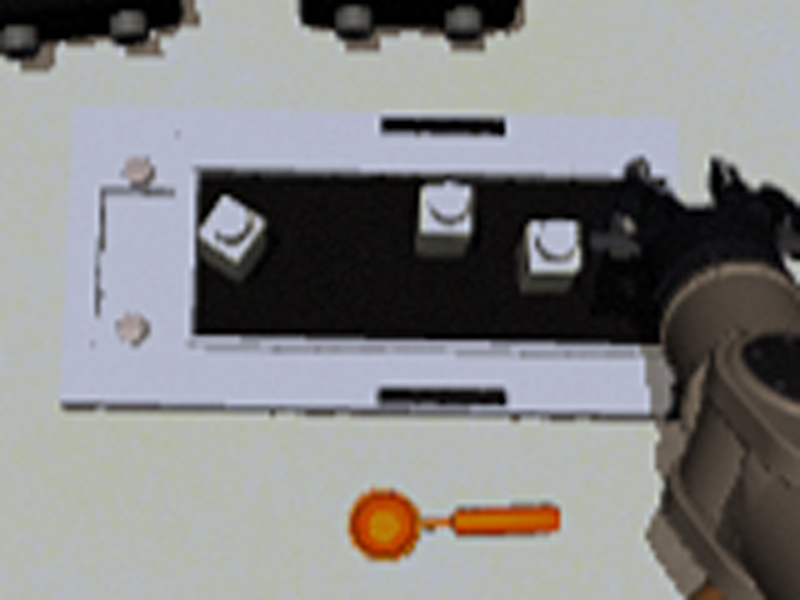

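View pics/s9.png

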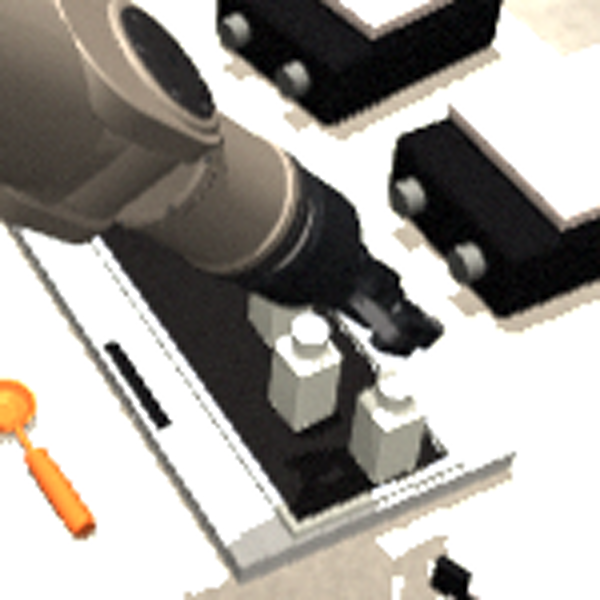

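Request:
jog_arm:
  motion:
    - [0.4, [0.02, -0.02, 0], [0, 0, 5]]
    - [0.4, [0.018, -0.022, 0], [0, 0, 5]]
    - [0.4, [0, 0, 0.03], [0, 0, 5]]
    - [0.4, [0, 0, 0.04], [0, 0, 6]]
    - [0.4, [0, 0, 0.04], [0, 0, 6]]
    - [0.4, [0, 0, 0.04], [0, 0, 6]]
    - [0.4, [0, 0, 0.04], [0, 0, 6]]
    - [0.4, [0, 0, 0.04], [0, 0, 4]]
    - [0.4, [0, 0, 0.04], [0, 0, 0]]
    - [0.4, [0, 0, 0.04], [0, 0, 0]]

```text
clock: 25.73
tcp_pos: [0.578, 0.0798, 0.1879]
orientation: [-1.606, -0.046, -0.164]
contact_force: [0.7, 0.2, -0.2]
grip_width: 0.0339
```

```bash
python3 - <<'E'
from meas import *
st()
f=grab('top'); P=cloud(f); X,Y,Z=P[...,0],P[...,1],P[...,2]
print('web');[print(*t) for t in rect((X>.35)&(X<.6)&(Y>.27)&(Y<.45)&(Z>0.03)&(Z<.06),P,4)]
print('stop');[print(*t) for t in rect((X>.35)&(X<.6)&(Y>.27)&(Y<.45)&(Z>0.005)&(Z<.06),P,100)]
save(np.clip(f['image']*1.8,0,255).astype(np.uint8),'t10.png',None,1.5)
goto([.517,.367,.2],83.5,0)
E
```

```text
25.73 tcp [0.578  0.0798 0.1879] q [ 0.585  0.629 -1.184  1.876  0.806  1.05   0.569] F [ 0.7  0.2 -0.2] w 0.0339
x [ 0.988 -0.072  0.134] y [ 0.131 -0.044 -0.99 ] z [ 0.077  0.996 -0.034]
web
58 [164. 196.] [0.5166 0.3688] [0.0474 0.0123] 82.9 0.0432
26 [169. 240.] [0.3622 0.3492] [0.0184 0.0159] 13.8 0.0349
stop
345 [166. 198.] [0.5175 0.3688] [0.0928 0.0503] 84.6 0.0103
shift mm [-74.  -28.2 271.2] dist 282.5 turn deg [  7.16 -86.92   5.08] rows 13.0
```

View pics/t10.png

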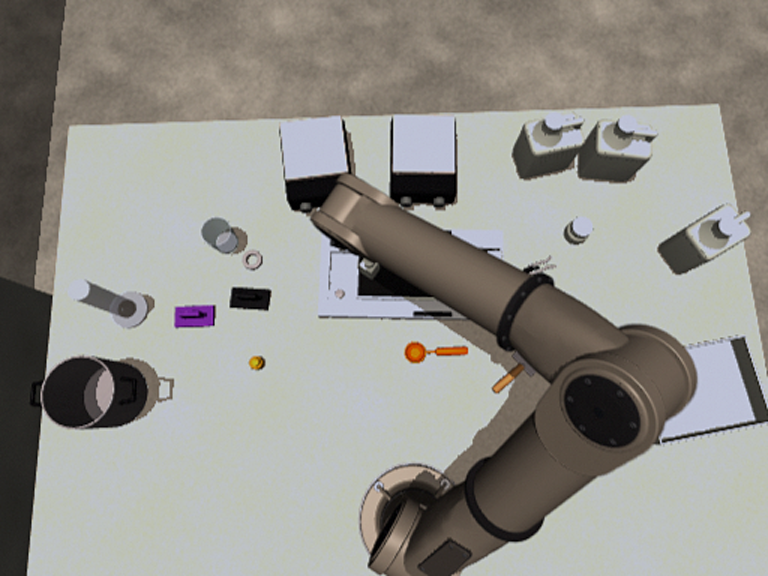

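Request:
jog_arm:
  motion:
    - [0.4, [-0.01, -0.005, 0.035], [0, 0, 5]]
    - [0.4, [-0.01, -0.005, 0.035], [2.5, 0, 2]]
    - [0.4, [-0.01, -0.005, 0.035], [0, 0, 0]]
    - [0.4, [-0.01, -0.005, 0.035], [0, -4, 0]]
    - [0.4, [-0.01, -0.005, 0.035], [0, 0, 0]]
    - [0.4, [-0.01, 0, 0.035], [0, 0, 0]]
    - [0.4, [-0.01, 0, 0.035], [0, 0, 0]]
    - [0.4, [0, 0, 0.02], [0, 0, 0]]
    - [0.4, [0, 0, 0], [0, -7, 0]]
    - [0.4, [0, 0, 0], [0, -7, 0]]

```text
clock: 26.62
tcp_pos: [0.5169, 0.3473, 0.2107]
orientation: [-1.557, -0.207, 0.182]
contact_force: [0.1, -0.4, 0.0]
grip_width: 0.0344
```

Request:
jog_arm:
  motion:
    - [0.4, [0, 0, 0], [0, -7, 0]]
    - [0.4, [0, 0, 0], [0, -7, 0]]
    - [0.4, [0, 0, 0], [0, -7, 0]]
    - [0.4, [0, 0, 0], [0, -7, 0]]
    - [0.4, [0, 0, 0], [0, -7, 0]]
    - [0.4, [0, 0, 0], [0, -7, 0]]
    - [0.4, [0, 0, 0], [0, -7, 0]]
    - [0.4, [0, 0, 0], [0, -7, 0]]
    - [0.4, [0, 0, 0], [0, -7, 0]]

```text
clock: 27.37
tcp_pos: [0.5182, 0.3452, 0.2102]
orientation: [-1.312, -1.055, 1.027]
contact_force: [0.4, -0.4, 0.2]
grip_width: 0.0339
```

```bash
python3 - <<'E'
from meas import *
st()
goto([.517,.3685,.12],83.5,0)
E
```

```text
27.37 tcp [0.5182 0.3452 0.2102] q [ 0.165  0.843 -1.365  1.682  0.862  1.334  1.559] F [ 0.4 -0.4  0.2] w 0.0339
x [0.225 0.974 0.01 ] y [ 0.015  0.007 -1.   ] z [-0.974  0.225 -0.013]
shift mm [21.5 90.4  7.7] dist 93.2 turn deg [ 0.8  -6.52  0.55] rows 3.0
```

Request:
jog_arm:
  motion:
    - [0.4, [0.01, 0.03, 0.004], [0.4, -3.2, 0.3]]
    - [0.4, [0.01, 0.03, 0.004], [0.4, -3.3, 0.3]]
    - [0.4, [0.002, 0.03, 0], [0, 0, 0]]
    - [0.4, [0, 0, 0], [0, 0, 0]]
    - [0.4, [0, 0, 0], [0, 0, 0]]

```text
clock: 27.78
tcp_pos: [0.5137, 0.3691, 0.1203]
orientation: [-1.261, -1.119, 1.124]
contact_force: [-0.8, 1.1, 1.1]
grip_width: 0.0342
```

```bash
python3 - <<'E'
from meas import *
st()
goto([.517,.3685,.036],83.5,0)
f=grab('side');save(np.clip(f['image']*2.,0,255).astype(np.uint8),'s11.png',(150,60,300,210),4)
E
```

```text
27.78 tcp [0.5137 0.3691 0.1203] q [ 0.08   0.958 -1.284  1.709  0.966  1.259  1.585] F [-0.8  1.1  1.1] w 0.0342
x [ 0.118  0.993 -0.001] y [-0.004 -0.001 -1.   ] z [-0.993  0.118  0.004]
shift mm [-0.1 84.3 -3.6] dist 84.4 turn deg [-0.21 -0.25 -0.07] rows 3.0
```

View pics/s11.png

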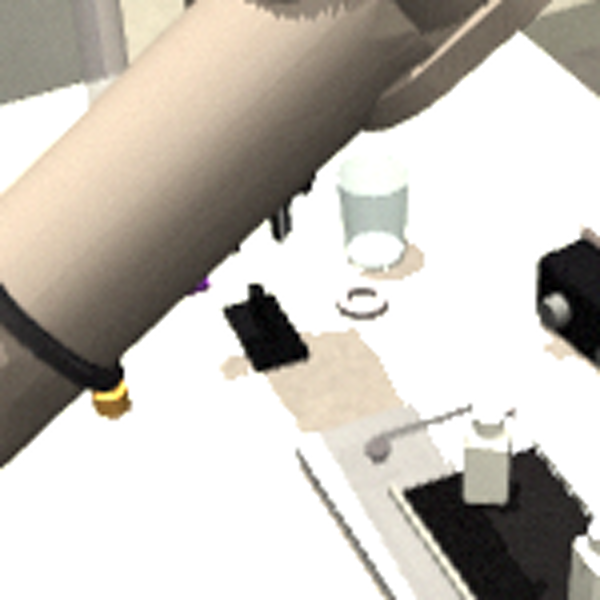

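Request:
jog_arm:
  motion:
    - [0.4, [0, 0.02, -0.0035], [0, 0, 0]]
    - [0.4, [0, 0.025, 0], [0, 0, 0]]
    - [0.4, [0, 0.025, 0], [0, 0, 0]]
    - [0.4, [0, 0.012, 0], [0, 0, 0]]
    - [0.4, [0, 0, 0], [0, 0, 0]]
    - [0.4, [0, 0, 0], [0, 0, 0]]

```text
clock: 28.33
tcp_pos: [0.5178, 0.3709, 0.0422]
orientation: [-1.259, -1.123, 1.12]
contact_force: [-0.6, 0.3, -0.1]
grip_width: 0.0342
```

```bash
python3 - <<'E'
from meas import *
st()
goto([.517,.3685,.036],83.5,0)
E
```

```text
28.33 tcp [0.5178 0.3709 0.0422] q [ 0.045  1.043 -1.201  1.736  1.064  1.166  1.54 ] F [-0.6  0.3 -0.1] w 0.0342
x [0.117 0.993 0.004] y [-0.001  0.004 -1.   ] z [-0.993  0.117  0.002]
shift mm [-2.5  6.2  0.5] dist 6.7 turn deg [-0.09 -0.22  0.2 ] rows 1.0
```

Request:
jog_arm:
  motion:
    - [0.4, [-0.0025, 0.006, 0.0005], [0, 0, 0]]
    - [0.05, [0, 0, 0], [0, 0, 0]]
    - [0.05, [0, 0, 0], [0, 0, 0]]
    - [0.05, [0, 0, 0], [0, 0, 0]]
    - [0.05, [0, 0, 0], [0, 0, 0]]
    - [0.05, [0, 0, 0], [0, 0, 0]]
    - [0.05, [0, 0, 0], [0, 0, 0]]
  force: 60

```text
clock: 28.92
tcp_pos: [0.517, 0.3685, 0.0362]
orientation: [-1.259, -1.124, 1.121]
contact_force: [-0.5, -1.7, 5.7]
grip_width: 0.0111
```

Request:
jog_arm:
  motion:
    - [0.05, [0, -0.02, 0], [0, 0, 0]]
    - [0.05, [0, -0.03, 0], [0, 0, 0]]
    - [0.05, [0, -0.035, 0], [0, 0, 0]]
    - [0.05, [0, -0.035, 0], [0, 0, 0]]
    - [0.05, [0, 0, 0], [0, 7, 0]]
    - [0.05, [0, 0, 0], [0, 7, 0]]
    - [0.05, [0, 0, 0], [0, 7, 0]]
    - [0.05, [0, 0, 0], [0, 7, 0]]
    - [0.05, [0, 0, 0], [0, 7, 0]]
    - [0.05, [0, 0, 0], [0, 7, 0]]

```text
clock: 29.75
tcp_pos: [0.5166, 0.3677, 0.1549]
orientation: [-1.494, -0.558, 0.56]
contact_force: [-0.6, 0.0, -0.5]
grip_width: 0.0107
```

Request:
jog_arm:
  motion:
    - [0.05, [0, 0, 0], [0, 7, 0]]
    - [0.05, [0, 0, 0], [0, 7, 0]]
    - [0.05, [0, 0, 0], [0, 7, 0]]
    - [0.05, [0, 0, 0], [0, 7, 0]]
    - [0.05, [0, 0, 0], [0, 7, 0]]
    - [0.05, [0, 0, 0], [0, 7, 0]]
    - [0.05, [0, 0, 0], [0, 3, 0]]

```text
clock: 30.33
tcp_pos: [0.5165, 0.3679, 0.155]
orientation: [-1.568, 0.057, -0.053]
contact_force: [0.4, 0.6, -1.5]
grip_width: 0.0108
```

```bash
python3 - <<'E'
from meas import *
st()
goto([.5718,.1478,.16],-3.2,0)
E
```

```text
30.33 tcp [0.5165 0.3679 0.155 ] q [-0.02   0.744 -1.035  1.693  0.699  1.122  0.239] F [ 0.4  0.6 -1.5] w 0.0108
x [ 0.998 -0.07  -0.002] y [-0.002  0.003 -1.   ] z [0.07  0.998 0.002]
shift mm [  70.6   -5.6 -215.6] dist 227.0 turn deg [-0.14 -0.81 -0.12] rows 6.0
```

Request:
jog_arm:
  motion:
    - [0.05, [0.0115, 0, -0.0355], [0, 0, 0]]
    - [0.05, [0.0115, 0, -0.0355], [0, 0, 0]]
    - [0.05, [0.0115, 0, -0.0355], [0, 0, 0]]
    - [0.05, [0.0115, 0, -0.0355], [0, 0, 0]]
    - [0.05, [0.0115, 0, -0.0355], [0, 0, 0]]
    - [0.05, [0.0115, 0, -0.0355], [0, -0.8, 0]]
    - [0.05, [0, 0, 0], [0, 0, 0]]
    - [0.05, [0, 0, 0], [0, 0, 0]]

```text
clock: 31.0
tcp_pos: [0.5728, 0.1474, 0.1536]
orientation: [-1.569, 0.046, -0.042]
contact_force: [-0.3, 1.5, -0.6]
grip_width: 0.0114
```

```bash
python3 - <<'E'
from meas import *
o=st()
goto([.5718,.1478,.11],-3.2,0)
f=grab('top'); P=cloud(f); X,Y,Z=P[...,0],P[...,1],P[...,2]
for z0,z1 in ((.11,.14),(.145,.165),(.03,.05)):
    print(z0);[print(*t) for t in rect((X>.48)&(X<.68)&(Y>.1)&(Y<.2)&(Z>z0)&(Z<z1),P,4)]
save(np.clip(f['image']*2.,0,255).astype(np.uint8),'t12.png',(190,130,290,230),6)
f=grab('side');save(np.clip(f['image']*2.,0,255).astype(np.uint8),'s12.png',(200,80,320,200),6)
E
```

```text
31.0 tcp [0.5728 0.1474 0.1536] q [ 0.4    0.698 -1.071  1.796  0.691  1.08   0.591] F [-0.3  1.5 -0.6] w 0.0114
x [ 0.998 -0.056 -0.003] y [-0.003  0.002 -1.   ] z [0.056 0.998 0.001]
shift mm [-0.9 43.6  0.3] dist 43.7 turn deg [-0.08 -0.01 -0.16] rows 2.0
0.11
180 [224. 179.] [0.5539 0.1465] [0.0496 0.0502] 88.7 0.1273
0.145
36 [224. 173.] [0.5619 0.1419] [0.0159 0.0305] 19.1 0.16
0.03
14 [237. 173.] [0.5972 0.1065] [0.0128 0.0239] 44.7 0.0311
284 [226. 192.] [0.5453 0.1486] [0.0967 0.1255] 89.1 0.0317
4 [238. 178.] [0.5785 0.1069] [0.0078 0.0023] 47.5 0.0311
9 [236. 203.] [0.4827 0.1134] [0.0156 0.0059] 65.2 0.032
```

View pics/t12.png

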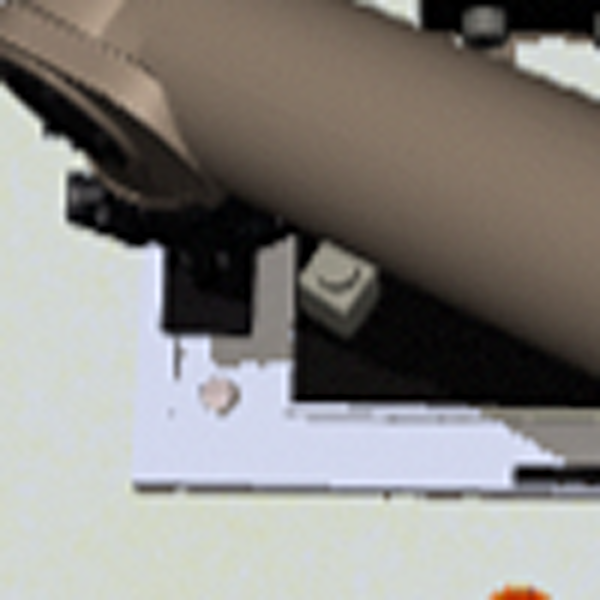

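View pics/s12.png

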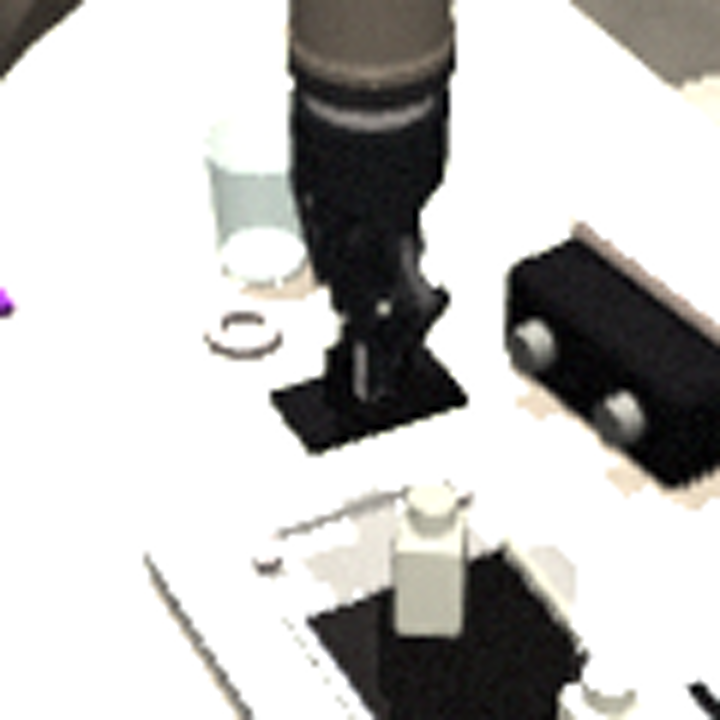

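```bash
python3 - <<'E'
from meas import *
f=load('side')
def unp(u,v,z):
    d=rot(f['orientation'])@np.array([(u-f['cx'])/f['fx'],(v-f['cy'])/f['fy'],1]); return f['xyz']+d*(z-f['xyz'][2])/d[2]
for n,u,v,z in [('L',273,398,.1273),('B',315,452,.1173),('R',467,403,.1273),('T',432,350,.1273),('pn',268,563,.045),('pf',460,498,.045)]:
    print(n,unp(u/6+200,v/6+80,z).round(4))
# depth-based plate in side
P=cloud(f);X,Y,Z=P[...,0],P[...,1],P[...,2]
[print(*t) for t in rect((X>.48)&(X<.68)&(Y>.1)&(Y<.2)&(Z>.12)&(Z<.134),P,4)]
[print(*t) for t in rect((X>.48)&(X<.68)&(Y>.1)&(Y<.2)&(Z>.04)&(Z<.05),P,3)]
f=load('top');P=cloud(f);X,Y,Z=P[...,0],P[...,1],P[...,2]
m=(X>.48)&(X<.68)&(Y>.1)&(Y<.2)&(Z>.115)&(Z<.14); q=P[m]
print(np.percentile(q[:,0],[0,1,3,5]),np.percentile(q[:,1],[0,2,98,100]))
E
```

```text
L [0.53   0.1674 0.1273]
B [0.5335 0.1297 0.1173]
R [0.6146 0.114  0.1273]
T [0.6215 0.1601 0.1273]
pn [0.5087 0.1375 0.045 ]
pf [0.6237 0.1305 0.045 ]
268 [261. 147.] [0.5738 0.1467] [0.0531 0.0927] 86.4 0.1267
16 [276. 160.] [0.6294 0.143 ] [0.0183 0.012 ] 76.2 0.0436
23 [244. 172.] [0.5099 0.1491] [0.0163 0.0177] 42.0 0.0438
[0.52847768 0.52925603 0.5300812  0.5307358 ] [0.12120804 0.1245818  0.17111975 0.17169272]
```

```bash
python3 - <<'E'
from meas import *
f=load('side');P=cloud(f);X,Y,Z=P[...,0],P[...,1],P[...,2]
m=(X>.5)&(X<.65)&(Y>.1)&(Y<.19)&(Z>.012)&(Z<.0255)
[print(*t) for t in rect(m,P,5)]
q=P[m]; a=np.radians(-3.2); ex=np.array([np.cos(a),np.sin(a)]); ey=np.array([-np.sin(a),np.cos(a)])
s=q[:,:2]-[.5718,.1478]; print('x',np.percentile(s@ex,[0,2,5,95,98,100]).round(4),'y',np.percentile(s@ey,[0,2,5,95,98,100]).round(4),np.median(q[:,2]))
m=(X>.5)&(X<.66)&(Y>.1)&(Y<.2)&(Z>.12)&(Z<.134); q=P[m];s=q[:,:2]-[.5728,.1474]; print('plate x',np.percentile(s@ex,[0,2,5,95,98,100]).round(4),'y',np.percentile(s@ey,[0,2,5,95,98,100]).round(4))
E
```

```text
211 [257. 170.] [0.5688 0.1537] [0.0539 0.0796] 79.9 0.0185
x [-0.0715 -0.0416 -0.0387  0.0353  0.0662  0.0753] y [-0.0434 -0.0318 -0.0162  0.028   0.0301  0.04  ] 0.018821700950086506
plate x [-0.0453 -0.0445 -0.0431  0.0434  0.0455  0.0473] y [-0.0272 -0.0254 -0.0241  0.0201  0.0232  0.0262]
```

Request:
jog_arm:
  motion:
    - [0.05, [-0.002, 0.03, 0.0008], [0, 0, 0]]
    - [0.05, [0, 0.03, 0], [0, 0, 0]]
    - [0.05, [0, 0.015, 0], [0, 0, 0]]
    - [0.05, [0, 0, 0], [0, 0, 0]]
    - [0.05, [0, 0, 0], [0, 0, 0]]

```text
clock: 31.52
tcp_pos: [0.5693, 0.1534, 0.0794]
orientation: [-1.567, 0.04, -0.035]
contact_force: [0.5, 1.2, -1.4]
grip_width: 0.011
```

```bash
python3 - <<'E'
from meas import *
o=st()
goto([.5708,.1483,.067],-3.3,0)
f=grab('top'); P=cloud(f); X,Y,Z=P[...,0],P[...,1],P[...,2]
m=(X>.48)&(X<.68)&(Y>.1)&(Y<.2)&(Z>.04)&(Z<.06); q=P[m]
save(np.clip(f['image']*2.,0,255).astype(np.uint8),'t13.png',(200,155,250,215),10)
f=grab('side');save(np.clip(f['image']*2.,0,255).astype(np.uint8),'s13.png',(225,130,305,200),10)
E
```

```text
31.52 tcp [0.5693 0.1534 0.0794] q [ 0.34   0.782 -0.994  1.844  0.79   0.973  0.517] F [ 0.5  1.2 -1.4] w 0.011
x [ 0.999 -0.048 -0.003] y [-0.003  0.003 -1.   ] z [0.048 0.999 0.003]
shift mm [ 1.8 12.4 -5.1] dist 13.5 turn deg [-0.19  0.54 -0.19] rows 1.0
```

View pics/t13.png

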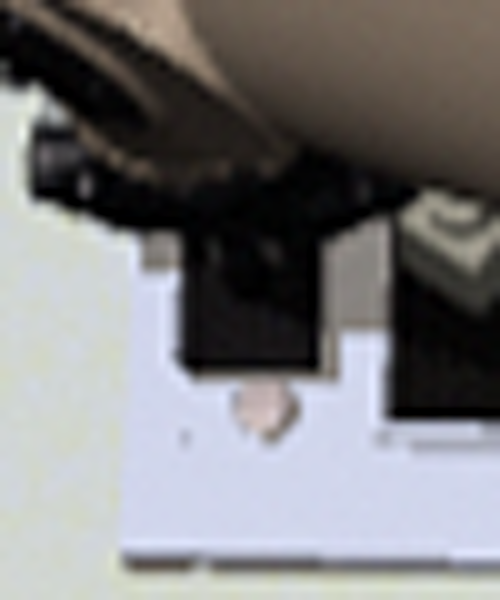

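View pics/s13.png

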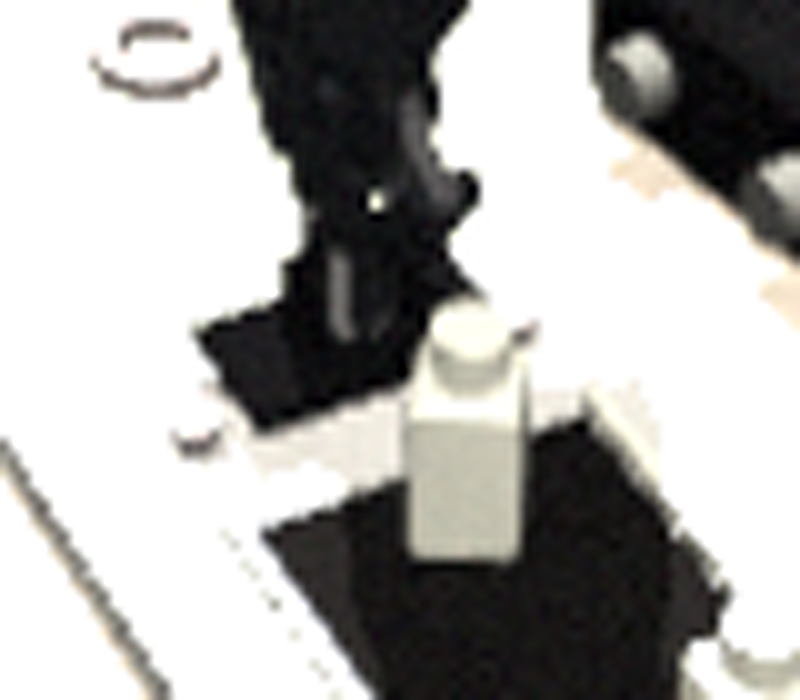

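Request:
jog_arm:
  motion:
    - [0.05, [0.0015, 0.004, -0.005], [0, 0.5, 0]]
    - [0.05, [0, 0.004, 0], [0, 0, 0]]
    - [0.05, [0, 0, 0], [0, 0, 0]]
    - [0.05, [0, 0, 0], [0, 0, 0]]

```text
clock: 31.95
tcp_pos: [0.5707, 0.1468, 0.0715]
orientation: [-1.568, 0.048, -0.044]
contact_force: [-1.9, 0.4, -1.8]
grip_width: 0.0112
```

```bash
python3 - <<'E'
from meas import *
o=st()
goto([.5708,.1483,.067],-3.3,0)
f=grab('top'); P=cloud(f); X,Y,Z=P[...,0],P[...,1],P[...,2]
m=(X>.48)&(X<.68)&(Y>.1)&(Y<.2)&(Z>.036)&(Z<.055)&(f['image'].sum(-1)<130); q=P[m]
print(np.percentile(q[:,0],[0,1,3,5]).round(4),np.percentile(q[:,1],[0,2,98,100]).round(4),np.median(q[:,2]))
o=st()
E
```

```text
31.95 tcp [0.5707 0.1468 0.0715] q [ 0.344  0.79  -0.983  1.849  0.8    0.961  0.509] F [-1.9  0.4 -1.8] w 0.0112
x [ 0.998 -0.059 -0.003] y [-0.003  0.003 -1.   ] z [0.059 0.998 0.003]
shift mm [0.  4.6 1.5] dist 4.8 turn deg [-0.15 -0.09 -0.16] rows 1.0
[0.5166 0.5266 0.5275 0.5281] [0.1038 0.1235 0.1706 0.1711] 0.04536810146384096
32.0 tcp [0.5707 0.1468 0.0716] q [ 0.344  0.79  -0.982  1.849  0.8    0.961  0.509] F [-3.5  0.9 -1.2] w 0.0111
x [ 0.998 -0.059 -0.003] y [-0.003  0.003 -1.   ] z [0.059 0.998 0.003]
```

Request:
jog_arm:
  motion:
    - [0.05, [-0.0012, 0.003, 0.0012], [0, 0, 0]]
    - [0.05, [0, 0.003, 0], [0, 0, 0]]
    - [0.05, [0, 0.002, 0], [0, 0, 0]]
    - [0.05, [0, 0, 0], [0, 0, 0]]

```text
clock: 32.33
tcp_pos: [0.5706, 0.149, 0.0646]
orientation: [-1.567, 0.046, -0.046]
contact_force: [-4.8, -1.0, 8.3]
grip_width: 0.011
```

Request:
jog_arm:
  motion:
    - [0.05, [-0.001, 0, 0], [0, 0, 0]]
    - [0.05, [-0.0005, 0, 0], [0, 0, 0]]
    - [0.05, [0, 0, 0], [0, 0, 0]]

```text
clock: 32.58
tcp_pos: [0.5704, 0.1489, 0.0646]
orientation: [-1.566, 0.045, -0.048]
contact_force: [2.1, -0.5, 4.6]
grip_width: 0.0111
```

```bash
python3 - <<'E'
from meas import *
f=grab('top'); 
save(np.clip(f['image']*3.,0,255).astype(np.uint8),'t14.png',(200,155,260,215),10)
f=grab('side');save(np.clip(f['image']*1.3,0,255).astype(np.uint8),'s14.png',(225,140,305,200),10)
P=cloud(f);X,Y,Z=P[...,0],P[...,1],P[...,2]
m=(X>.51)&(X<.64)&(Y>.11)&(Y<.185)&(Z>.03)&(Z<.05)&(f['image'].sum(-1)<100)
q=P[m]; A=np.c_[q[:,:2]-q[:,:2].mean(0),np.ones(len(q))]; c,*_=np.linalg.lstsq(A,q[:,2],rcond=None); print(len(q),c)
[print(*t) for t in rect(m,P,20)]
E
```

```text
152 [0.07056348 0.0333189  0.03745601]
152 [256. 170.] [0.5592 0.1454] [0.0487 0.0642] 84.1 0.0368
```

View pics/s14.png

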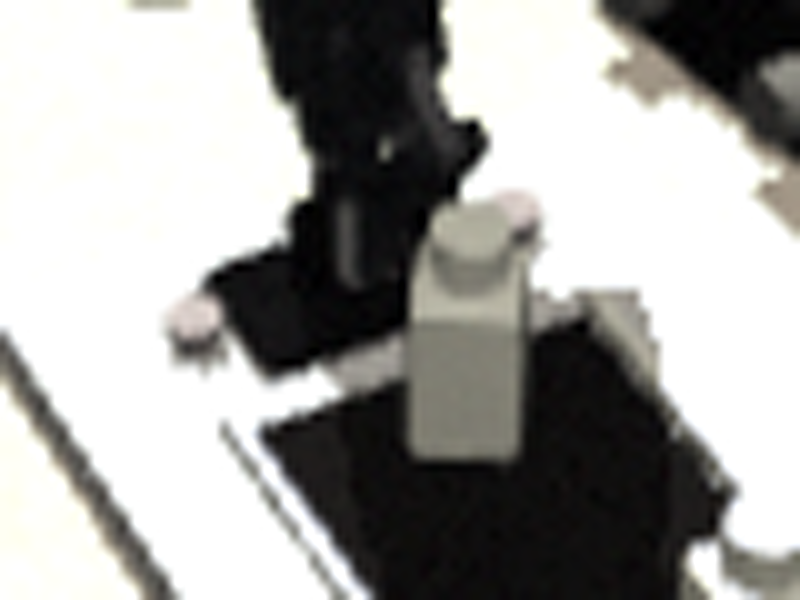

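View pics/t14.png

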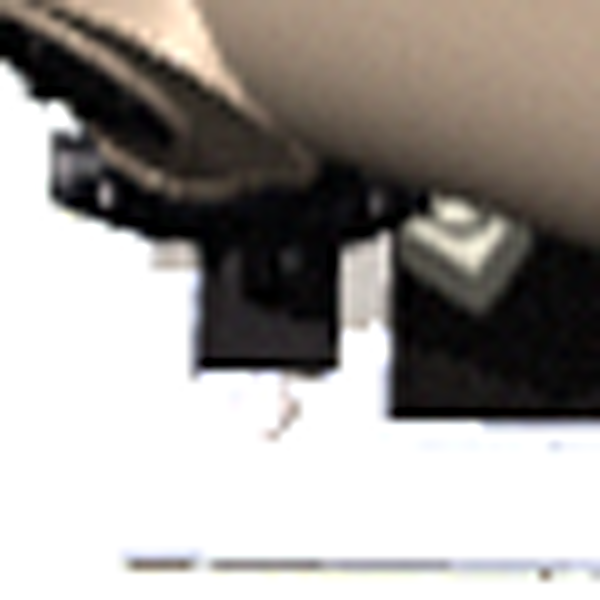

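Request:
jog_arm:
  motion:
    - [0.05, [-0.0005, -0.004, -0.0005], [0, 0, 0]]
    - [0.05, [0, 0, 0], [0, 0, 0]]
    - [0.05, [0, 0, 0], [0, 0, 0]]

```text
clock: 32.93
tcp_pos: [0.5677, 0.1474, 0.0671]
orientation: [-1.568, 0.049, -0.044]
contact_force: [-0.1, -0.1, -1.5]
grip_width: 0.0109
```

```bash
python3 - <<'E'
from meas import *
o=st()
f=grab('top'); P=cloud(f); X,Y,Z=P[...,0],P[...,1],P[...,2]
m=(X>.5)&(X<.68)&(Y>.11)&(Y<.2)&(Z>.03)&(Z<.055)&(f['image'].sum(-1)<130); q=P[m]
print(np.percentile(q[:,0],[0,1,3,5]).round(4),np.percentile(q[:,1],[0,2,98,100]).round(4),np.median(q[:,2]))
E
```

```text
32.93 tcp [0.5677 0.1474 0.0671] q [ 0.34   0.792 -0.978  1.857  0.806  0.952  0.5  ] F [-0.1 -0.1 -1.5] w 0.0109
x [ 0.998 -0.059 -0.003] y [-0.003  0.002 -1.   ] z [0.059 0.998 0.002]
[0.5238 0.5248 0.5259 0.5262] [0.1242 0.1244 0.1707 0.1817] 0.03993736177987983
```

Request:
jog_arm:
  motion:
    - [0.05, [0.0003, 0.002, 0.0005], [0, 0, 0]]
    - [0.05, [0, 0.002, 0], [0, 0, 0]]
    - [0.05, [0, 0.001, 0], [0, 0, 0]]
    - [0.05, [0, 0, 0], [0, 0, 0]]

```text
clock: 33.32
tcp_pos: [0.5679, 0.1482, 0.0618]
orientation: [-1.568, 0.049, -0.044]
contact_force: [-0.2, -1.2, -0.2]
grip_width: 0.0109
```

Free going in. Continue.

Request:
jog_arm:
  motion:
    - [0.05, [0, 0.002, 0], [0, 0, 0]]
    - [0.05, [0, 0.002, 0], [0, 0, 0]]
    - [0.05, [0, 0.001, 0], [0, 0, 0]]
    - [0.05, [0, 0, 0], [0, 0, 0]]

```text
clock: 33.65
tcp_pos: [0.5681, 0.1483, 0.057]
orientation: [-1.568, 0.048, -0.044]
contact_force: [-0.0, 0.6, -2.0]
grip_width: 0.0109
```

Request:
jog_arm:
  motion:
    - [0.05, [0, 0.001, 0], [0, 0, 0]]
    - [0.05, [0, 0.001, 0], [0, 0, 0]]
    - [0.05, [0, 0, 0], [0, 0, 0]]

```text
clock: 33.9
tcp_pos: [0.5684, 0.1485, 0.0557]
orientation: [-1.568, 0.048, -0.045]
contact_force: [0.3, -1.2, 1.8]
grip_width: 0.0108
```

Request:
jog_arm:
  motion:
    - [0.05, [0, 0.0012, 0], [0, 0, 0]]
    - [0.05, [0, 0, 0], [0, 0, 0]]
    - [0.3, [0, 0, 0], [0, 0, 0]]
    - [0.3, [0, 0, 0], [0, 0, 0]]
    - [0.3, [0, 0, 0], [0, 0, 0]]
    - [0.3, [0, -0.015, 0], [0, 0, 0]]
    - [0.3, [0, -0.03, 0], [0, 0, 0]]
    - [0.3, [0, -0.04, 0], [0, 0, 0]]
    - [0.3, [0, -0.04, 0], [0, 0, 0]]
    - [0.3, [0, -0.04, 0], [0, 0, 0]]

```text
clock: 34.73
tcp_pos: [0.5679, 0.1481, 0.2217]
orientation: [-1.567, 0.048, -0.044]
contact_force: [1.5, 0.8, -0.1]
grip_width: 0.0254
```

```bash
python3 - <<'E'
from meas import *
o=st()
f=grab('side');save(np.clip(f['image']*1.6,0,255).astype(np.uint8),'s15.png',(215,140,315,240),7)
save(np.clip(f['image']*2.,0,255).astype(np.uint8),'s15b.png',(290,250,400,360),6)
P=cloud(f);X,Y,Z=P[...,0],P[...,1],P[...,2]
m=(X>.51)&(X<.64)&(Y>.11)&(Y<.185)&(Z>.015)&(Z<.04)&(f['image'].sum(-1)<100)
q=P[m]; A=np.c_[q[:,:2]-q[:,:2].mean(0),np.ones(len(q))]; c,*_=np.linalg.lstsq(A,q[:,2],rcond=None); print(len(q),c)
[print(*t) for t in rect((X>.51)&(X<.64)&(Y>.11)&(Y<.185)&(Z>.05)&(Z<.075),P,20)]
E
```

```text
34.73 tcp [0.5679 0.1481 0.2217] q [ 0.446  0.621 -1.136  1.748  0.604  1.176  0.647] F [ 1.5  0.8 -0.1] w 0.0254
x [ 0.998 -0.058 -0.003] y [-0.002  0.003 -1.   ] z [0.058 0.998 0.003]
127 [ 0.04167775 -0.05504498  0.02900393]
71 [260. 163.] [0.5705 0.1465] [0.0161 0.048 ] 87.7 0.06
```

View pics/s15.png

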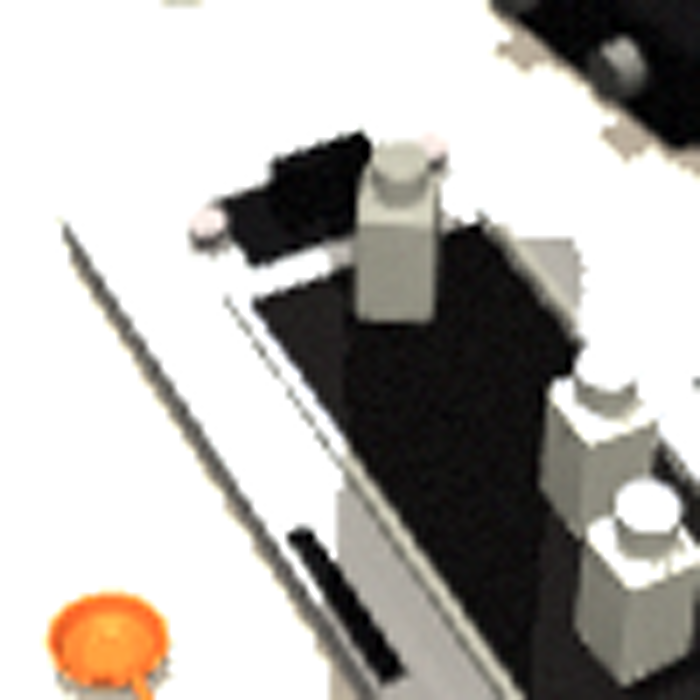

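View pics/s15b.png

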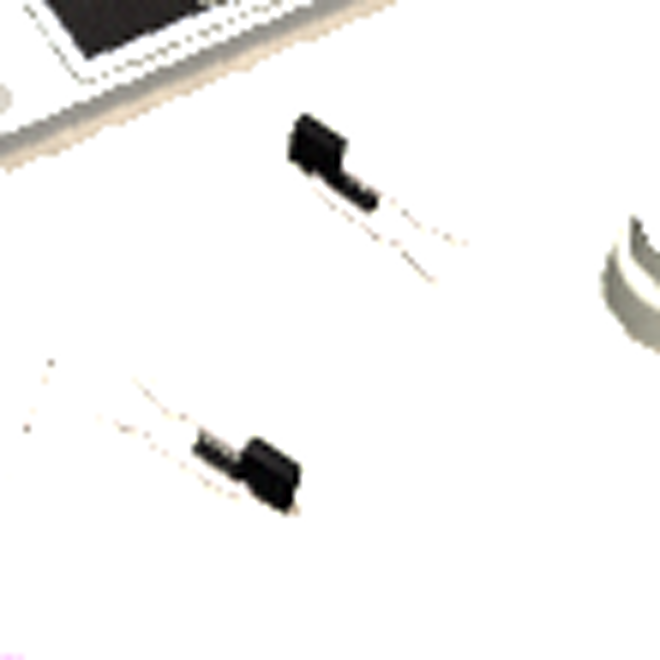

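```bash
python3 - <<'E'
from meas import *
f=grab('top'); save(np.clip(f['image']*2.2,0,255).astype(np.uint8),'t16.png',None,1.5)
for n in('side','top'):
    f=load(n);P=cloud(f);X,Y,Z=P[...,0],P[...,1],P[...,2]
    rg=(X>.38)&(X<.62)&(Y<-.26)&(Y>-.46)
    print(n);[print(*t) for t in rect(rg&(Z>.013)&(Z<.04),P,6)]
    dk=f['image'].sum(-1)<90
    l=rect(rg&dk&(Z<.04),P,6);[print('dark',*t) for t in l]
    # wire: image contrasts
E
```

```text
side
59 [343. 273.] [ 0.5587 -0.3047] [0.0122 0.0232] 16.8 0.026
71 [334. 328.] [ 0.4475 -0.4172] [0.011  0.0236] 19.7 0.0273
dark 80 [344. 276.] [ 0.5631 -0.314 ] [0.0136 0.0405] 33.8 0.0191
dark 90 [333. 328.] [ 0.444  -0.4092] [0.0103 0.0413] 22.8 0.0204
top
16 [353. 178.] [ 0.5614 -0.304 ] [0.0188 0.0098] 79.3 0.0303
dark 15 [354. 179.] [ 0.5625 -0.3144] [0.0065 0.0351] 16.5 0.0263
```

View pics/t16.png

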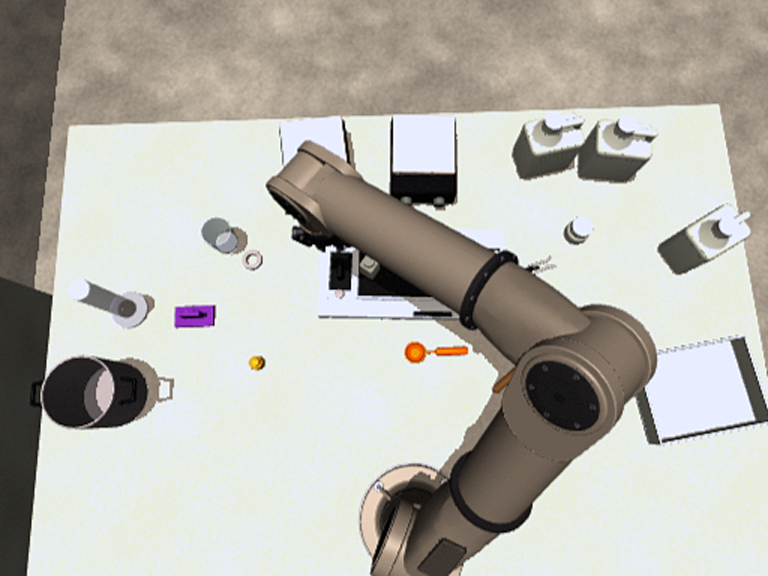

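```bash
python3 - <<'E'
from meas import *
f=load('side')
def unp(u,v,z):
    d=rot(f['orientation'])@np.array([(u-f['cx'])/f['fx'],(v-f['cy'])/f['fy'],1]); return f['xyz']+d*(z-f['xyz'][2])/d[2]
for tab,(u,v) in (((.560,-.303),(450,262)),((.4487,-.416),(118,399))):
    t=unp(u/6+290,v/6+250,.004)[:2]; d=t-np.array(tab); print(t.round(4),np.linalg.norm(d).round(4),np.degrees(np.arctan2(d[1],d[0])).round(1))
from ikx import ik
for yaw in (-73,107):
  for q in ik(np.array([.56,-.303,.03]),Rdown(yaw),12): print(yaw,q.round(2))
goto([.56,-.303,.12],-73)
goto([.56,-.303,.12],107)
E
```

```text
[ 0.5808 -0.3745] 0.0744 -73.8
[ 0.4201 -0.3563] 0.0662 115.6
-73 [ 1.22  1.23 -1.4   1.74  1.26  1.36 -0.15]
-73 [ 0.41  0.68 -0.01  1.79  0.01  0.67  0.68]
-73 [ 0.67  0.71 -0.37  1.77  0.36  0.73  0.4 ]
-73 [ 0.72  0.72 -0.45  1.77  0.43  0.75  0.34]
-73 [ 0.99  0.86 -0.86  1.75  0.8   0.92  0.08]
107 [ 0.87  0.78 -0.67  1.76  0.63  0.83 -2.95]
107 [ 0.41  0.68 -0.02  1.79  0.02  0.67 -2.46]
107 [ 0.86  0.78 -0.65  1.76  0.62  0.82 -2.94]
shift mm [  14.5  103.8 -454.2] dist 466.2 turn deg [-0.64 69.65  0.15] rows 12.0
shift mm [  14.5  103.8 -454.2] dist 466.2 turn deg [   0.16 -110.35    0.7 ] rows 16.0
```

Request:
jog_arm:
  motion:
    - [0.35, [0, 0, -0.04], [0, 0, 0]]
    - [0.35, [0, 0, -0.041], [0, 0, 0]]
    - [0.35, [0, 0, -0.041], [0, 0, 0]]
    - [0.35, [0, 0, -0.041], [0, 0, 0]]
    - [0.35, [0, 0, -0.041], [0, 0, 0]]
    - [0.35, [0, 0, -0.041], [0, 0, 0]]
    - [0.35, [0, 0, -0.041], [0, 0, 0]]
    - [0.35, [0, 0, -0.041], [0, 0, 0]]
    - [0.35, [0, 0, -0.041], [0, 0, 0]]
    - [0.35, [0, 0, -0.041], [0, 0, 0]]

```text
clock: 35.67
tcp_pos: [0.5437, -0.2624, 0.2186]
orientation: [-1.568, 0.048, -0.045]
contact_force: [0.6, -0.2, 0.3]
grip_width: 0.0297
```

Request:
jog_arm:
  motion:
    - [0.35, [0, 0.01, -0.041], [0, 7, 0]]
    - [0.35, [0, 0.01, 0], [0, 7, 0]]
    - [0.35, [0, 0.01, 0], [0, 7, 0]]
    - [0.35, [0, 0.01, 0], [0, 7, 0]]
    - [0.35, [0, 0.01, 0], [0, 7, 0]]
    - [0.35, [0, 0.01, 0], [0, 7, 0]]
    - [0.35, [0, 0.01, 0], [0, 7, 0]]
    - [0.35, [0, 0.01, 0], [0, 7, 0]]
    - [0.35, [0, 0, 0], [0, 7, 0]]
    - [0.35, [0, 0, 0], [0, 7, 0]]

```text
clock: 36.5
tcp_pos: [0.5414, -0.3002, 0.1377]
orientation: [-1.329, 1.001, -0.993]
contact_force: [-0.6, 0.2, 0.5]
grip_width: 0.0297
```

```bash
python3 - <<'E'
from meas import *
st()
goto([.56,-.303,.07],-73.5)
f=grab('side'); save(np.clip(f['image']*1.5,0,255).astype(np.uint8),'s17.png',(270,150,420,300),5)
E
```

```text
36.5 tcp [ 0.5414 -0.3002  0.1377] q [ 0.977  0.644 -0.799  1.747  0.538  0.988  0.254] F [-0.6  0.2  0.5] w 0.0297
x [ 0.281 -0.96  -0.005] y [-0.003  0.004 -1.   ] z [ 0.96   0.281 -0.002]
shift mm [ 8.3 67.6 17.2] dist 70.2 turn deg [ 0.11 -0.21 -0.26] rows 2.0
```

View pics/s17.png

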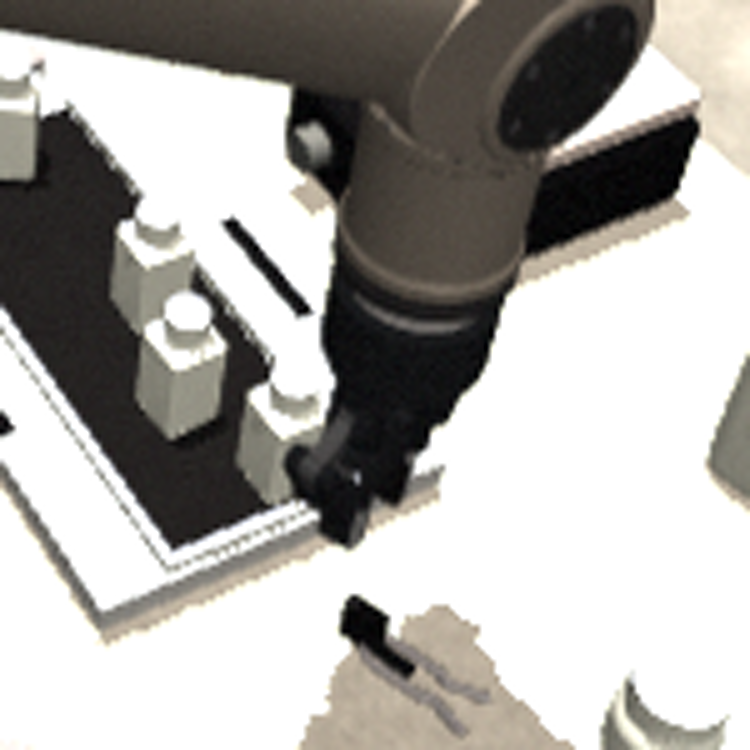

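Request:
jog_arm:
  motion:
    - [0.35, [0.004, 0.02, 0.0085], [0, 0, 0]]
    - [0.35, [0.004, 0.02, 0.0085], [0, 0, 0]]
    - [0.35, [0, 0.02, 0], [0, 0, 0]]
    - [0.35, [0, 0.008, 0], [0, 0, 0]]
    - [0.35, [0, 0, 0], [0, 0, 0]]
    - [0.35, [0, 0, 0], [0, 0, 0]]

```text
clock: 37.05
tcp_pos: [0.5603, -0.303, 0.0704]
orientation: [-1.332, 0.995, -0.989]
contact_force: [0.5, -0.5, -0.3]
grip_width: 0.03
```

```bash
python3 - <<'E'
from meas import *
st()
goto([.56,-.303,.030],-73.5)
f=grab('side'); save(np.clip(f['image']*1.5,0,255).astype(np.uint8),'s18.png',(300,210,400,310),7)
f=grab('top'); save(np.clip(f['image']*2.2,0,255).astype(np.uint8),'t18.png',(320,140,400,220),8)
P=cloud(f);X,Y,Z=P[...,0],P[...,1],P[...,2]
E
```

```text
37.05 tcp [ 0.5603 -0.303   0.0704] q [ 0.917  0.747 -0.74   1.739  0.618  0.907  0.204] F [ 0.5 -0.5 -0.3] w 0.03
x [ 0.287 -0.958 -0.004] y [-0.002  0.003 -1.   ] z [ 0.958  0.287 -0.001]
shift mm [ 0.1 40.4 -0.2] dist 40.4 turn deg [ 0.07  0.2  -0.22] rows 1.0
```

View pics/s18.png

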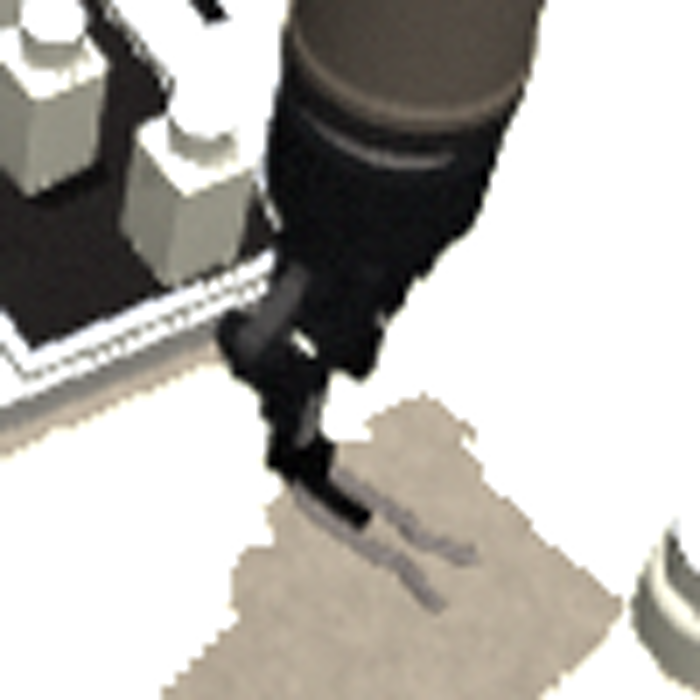

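Jaws look aligned over the tab at (300,455). Descend in small rows and close.

Request:
jog_arm:
  motion:
    - [0.35, [0, 0.015, 0], [0, 0, 0]]
    - [0.35, [0, 0.015, 0], [0, 0, 0]]
    - [0.35, [0, 0.01, 0], [0, 0, 0]]
    - [0.35, [0, 0, 0], [0, 0, 0]]
    - [0.35, [0, 0, 0], [0, 0, 0]]

```text
clock: 37.57
tcp_pos: [0.5596, -0.3027, 0.0289]
orientation: [-1.332, 0.997, -0.988]
contact_force: [0.2, -0.7, -0.4]
grip_width: 0.0297
```

Request:
jog_arm:
  motion:
    - [0.05, [0, 0, 0], [0, 0, 0]]
    - [0.05, [0, 0, 0], [0, 0, 0]]
    - [0.05, [0, 0, 0], [0, 0, 0]]
    - [0.05, [0, 0, 0], [0, 0, 0]]
    - [0.05, [0, 0, 0], [0, 0, 0]]
    - [0.05, [0, 0, 0], [0, 0, 0]]
  force: 80

```text
clock: 38.07
tcp_pos: [0.5608, -0.3031, 0.0307]
orientation: [-1.331, 0.994, -0.991]
contact_force: [0.3, 0.5, 3.7]
grip_width: 0.0084
```

```bash
python3 - <<'E'
from meas import *
st()
E
```

```text
38.07 tcp [ 0.5608 -0.3031  0.0307] q [ 0.893  0.797 -0.705  1.752  0.662  0.848  0.17 ] F [0.3 0.5 3.7] w 0.0084
x [ 0.286 -0.958 -0.003] y [-0.001  0.003 -1.   ] z [ 0.958  0.286 -0.   ]
```

Request:
jog_arm:
  motion:
    - [0.05, [0, -0.02, 0], [0, 0, 0]]
    - [0.05, [0, -0.03, 0], [0, 0, 0]]
    - [0.05, [0, -0.035, 0], [0, 0, 0]]
    - [0.05, [0, -0.035, 0], [0, 0, 0]]
    - [0.05, [0, -0.03, 0], [0, 0, 0]]
    - [0.05, [0, 0, 0], [0, -7, 0]]
    - [0.05, [0, 0, 0], [0, -7, 0]]
    - [0.05, [0, 0, 0], [0, -7, 0]]
    - [0.05, [0, 0, 0], [0, -7, 0]]
    - [0.05, [0, 0, 0], [0, -7, 0]]

```text
clock: 38.9
tcp_pos: [0.5602, -0.3037, 0.1799]
orientation: [-1.506, 0.522, -0.517]
contact_force: [-1.0, -0.7, -0.3]
grip_width: 0.0085
```

```bash
python3 - <<'E'
from meas import *
st()
goto([.43,.155,.18],-3.3)
f=grab('side'); save(np.clip(f['image']*1.6,0,255).astype(np.uint8),'s19.png',(250,130,400,280),5)
E
```

```text
38.9 tcp [ 0.5602 -0.3037  0.1799] q [ 1.05   0.677 -0.955  1.667  0.601  1.123  0.833] F [-1.  -0.7 -0.3] w 0.0085
x [ 0.788 -0.616 -0.004] y [-0.003  0.003 -1.   ] z [0.616 0.788 0.   ]
shift mm [-385.2    1.4  281. ] dist 476.8 turn deg [ -0.09 -34.74  -0.19] rows 12.0
```

View pics/s19.png

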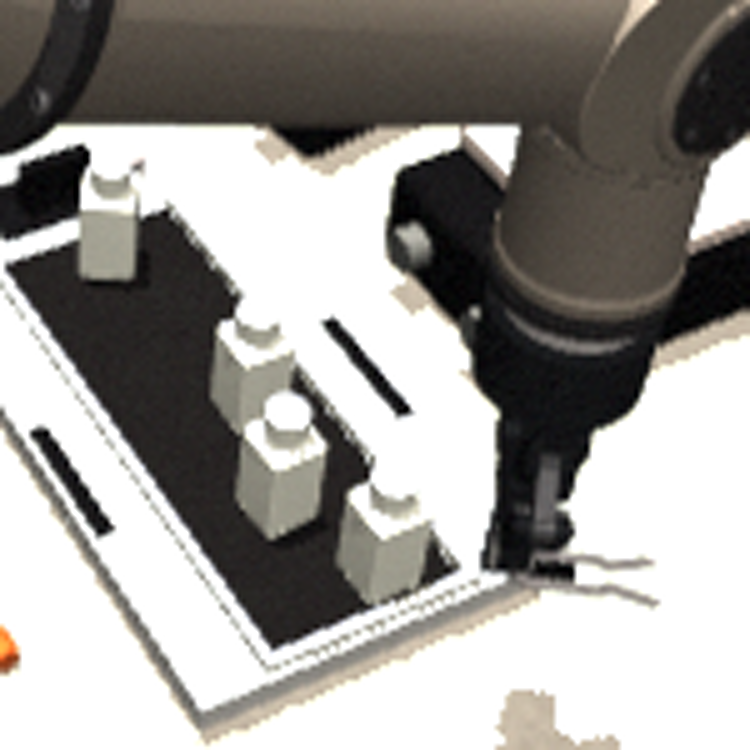

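Request:
jog_arm:
  motion:
    - [0.05, [0, -0.01, 0], [0, -7, 0]]
    - [0.05, [0, 0, 0], [0, -7, 0]]
    - [0.05, [0, 0, 0], [0, -7, 0]]
    - [0.05, [0, 0, 0], [0, -7, 0]]
    - [0.05, [0, 0, 0], [0, -6.7, 0]]
    - [0.05, [-0.013, 0, 0.038], [0, 0, 0]]
    - [0.05, [-0.013, 0, 0.038], [0, 0, 0]]
    - [0.05, [-0.013, 0, 0.038], [0, 0, 0]]
    - [0.05, [-0.013, 0, 0.038], [0, 0, 0]]
    - [0.05, [-0.013, 0, 0.038], [0, 0, 0]]

```text
clock: 39.78
tcp_pos: [0.5069, -0.1083, 0.1905]
orientation: [-1.567, 0.055, -0.051]
contact_force: [1.2, 1.0, -0.1]
grip_width: 0.0084
```

Request:
jog_arm:
  motion:
    - [0.05, [-0.013, 0, 0.038], [0, 0, 0]]
    - [0.05, [-0.013, 0, 0.038], [0, 0, 0]]
    - [0.05, [-0.013, 0, 0.038], [0, 0, 0]]
    - [0.05, [-0.013, 0, 0.038], [0, 0, 0]]
    - [0.05, [-0.013, 0, 0.038], [0, 0, 0]]
    - [0.05, [-0.013, 0, 0.038], [0, 0, 0]]
    - [0.05, [-0.013, 0, 0.036], [0, 0, 0]]
    - [0.05, [0, 0, 0], [0, 0, 0]]
    - [0.05, [0, 0, 0], [0, 0, 0]]

```text
clock: 40.53
tcp_pos: [0.4331, 0.162, 0.192]
orientation: [-1.567, 0.049, -0.046]
contact_force: [0.1, -1.2, -0.9]
grip_width: 0.0083
```

```bash
python3 - <<'E'
from meas import *
st()
goto([.425,.157,.10],-3.3)
E
```

```text
40.53 tcp [0.4331 0.162  0.192 ] q [ 0.52   0.47  -1.236  2.05   0.531  0.994  0.522] F [ 0.1 -1.2 -0.9] w 0.0083
x [ 0.998 -0.061 -0.001] y [-0.001  0.003 -1.   ] z [0.061 0.998 0.003]
shift mm [-7.6 92.  -5.8] dist 92.5 turn deg [-0.17 -0.17 -0.08] rows 3.0
```

Request:
jog_arm:
  motion:
    - [0.05, [-0.004, 0.03, -0.006], [0, 0, 0]]
    - [0.05, [0, 0.03, 0], [0, 0, 0]]
    - [0.05, [0, 0.03, 0], [0, 0, 0]]
    - [0.05, [0, 0, 0], [0, 0, 0]]
    - [0.05, [0, 0, 0], [0, 0, 0]]

```text
clock: 40.95
tcp_pos: [0.4289, 0.1528, 0.1009]
orientation: [-1.569, 0.056, -0.048]
contact_force: [-0.5, 0.6, 0.4]
grip_width: 0.008
```

```bash
python3 - <<'E'
from meas import *
st()
goto([.428,.1564,.065],-3.3)
f=grab('side'); save(np.clip(f['image']*1.5,0,255).astype(np.uint8),'s20.png',(190,110,290,210),7)
f=grab('top'); save(np.clip(f['image']*2.2,0,255).astype(np.uint8),'t20.png',(190,160,270,240),8)
P=cloud(f);X,Y,Z=P[...,0],P[...,1],P[...,2]
E
```

```text
40.95 tcp [0.4289 0.1528 0.1009] q [ 0.396  0.584 -1.082  2.138  0.704  0.842  0.381] F [-0.5  0.6  0.4] w 0.008
x [ 0.998 -0.066 -0.005] y [-0.005  0.002 -1.   ] z [0.066 0.998 0.001]
shift mm [-1.  36.   3.5] dist 36.1 turn deg [-0.08 -0.51 -0.3 ] rows 1.0
```

View pics/s20.png

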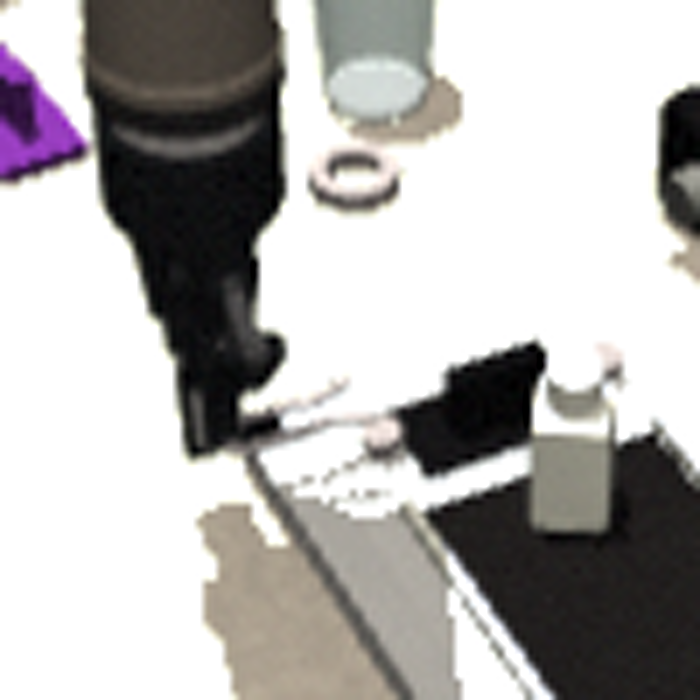

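View pics/t20.png

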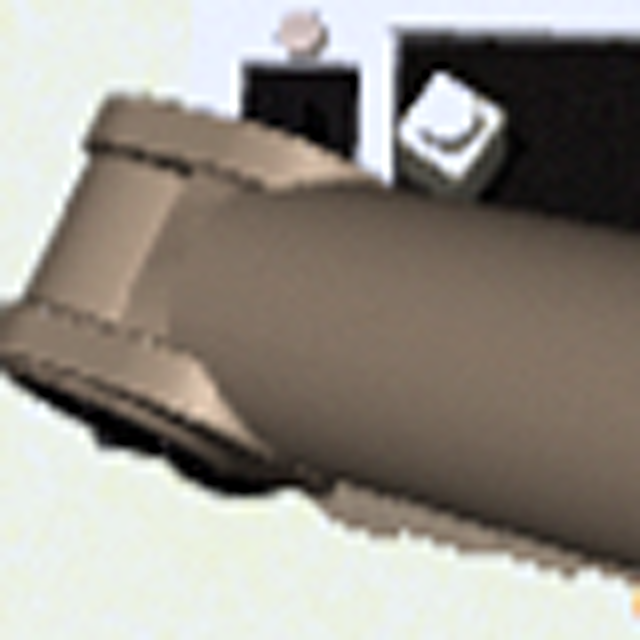

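```bash
cat >> h.py <<'E'
def unp(f,u,v,z):
    d=rot(f['orientation'])@np.array([(u-f['cx'])/f['fx'],(v-f['cy'])/f['fy'],1]); return f['xyz']+d*(z-f['xyz'][2])/d[2]
E
python3 - <<'E'
from meas import *
f=load('side')
for u,v,z in ((345,380,.0735),(402,412,.0735),(385,428,.0455),(383,437,.045)): print(unp(f,u/7+190,v/7+110,z).round(4))
save(f['image'],'s20b.png',(215,150,265,200),14)
P=cloud(f);X,Y,Z=P[...,0],P[...,1],P[...,2]
m=(X>.45)&(X<.56)&(Y>.1)&(Y<.2)&(Z>.06)&(Z<.085); q=P[m]; print(len(q),np.percentile(q[:,2],[10,50,90]).round(4)); print([tuple(t[1]) for t in rect(m,P,3)])
i=np.argsort(-q[:,0])[:14]; print(q[i].round(4))
E
```

```text
[0.501  0.1575 0.0735]
[0.5129 0.1261 0.0735]
[0.5154 0.1474 0.0455]
[0.5119 0.1431 0.045 ]
84 [0.0642 0.0734 0.0765]
[(np.float64(256.0), np.float64(163.0)), (np.float64(233.0), np.float64(169.0))]
[[0.5595 0.1473 0.0607]
 [0.5587 0.1523 0.0615]
 [0.5558 0.1409 0.0631]
 [0.555  0.1459 0.0637]
 [0.5545 0.1515 0.0639]
 [0.5537 0.1436 0.0619]
 [0.5514 0.1462 0.0609]
 [0.5512 0.1456 0.0657]
 [0.5506 0.1383 0.0631]
 [0.5489 0.1481 0.0648]
 [0.5478 0.1462 0.0625]
 [0.5009 0.1328 0.0731]
 [0.5002 0.158  0.0705]
 [0.5    0.1574 0.0752]]
```

View pics/s20b.png

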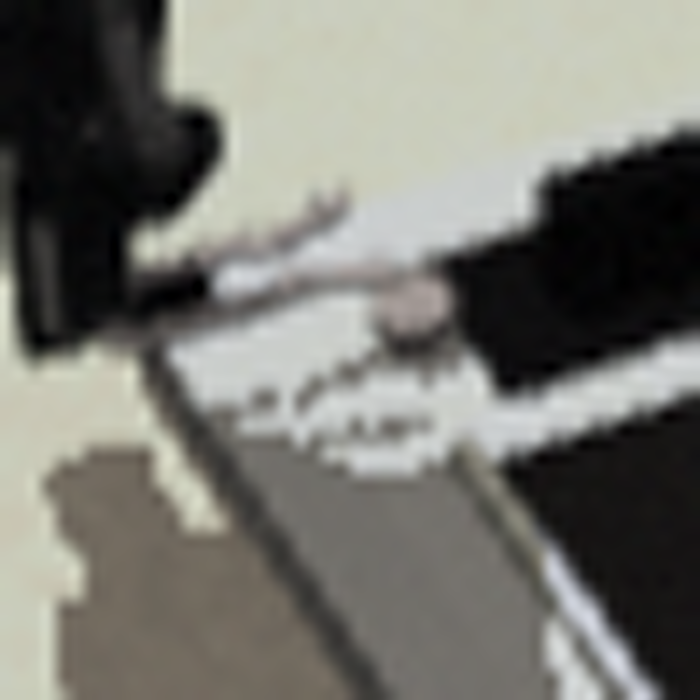

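```bash
python3 - <<'E'
from meas import *
f=load('side')
print(unp(f,415/14+215,298/14+150,.045).round(4))
for u,v in ((342,195),(385,270)): print(unp(f,u/14+215,v/14+150,.0735).round(4))
P=cloud(f);X,Y,Z=P[...,0],P[...,1],P[...,2]
m=(X>.48)&(X<.53)&(Y>.12)&(Y<.17)&(Z>.0405)&(Z<.05); q=P[m]; print(len(q),q.mean(0),q.min(0),q.max(0))
E
```

```text
[0.5143 0.1479 0.045 ]
[0.5022 0.1587 0.0735]
[0.4987 0.132  0.0735]
21 [0.51266326 0.14858357 0.04378049] [0.50250707 0.13671026 0.04058411] [0.52266851 0.1593777  0.0474819 ]
```

Request:
jog_arm:
  motion:
    - [0.05, [-0.004, 0.004, 0.0038], [0, -0.4, 0]]
    - [0.05, [0, 0.015, 0], [0, 0, 0]]
    - [0.05, [0, 0.012, 0], [0, 0, 0]]
    - [0.05, [0, 0.006, 0], [0, 0, 0]]
    - [0.05, [0, 0, 0], [0, 0, 0]]
    - [0.05, [0, 0, 0], [0, 0, 0]]

```text
clock: 41.55
tcp_pos: [0.4259, 0.1586, 0.0652]
orientation: [-1.567, 0.046, -0.044]
contact_force: [0.8, 0.1, -0.6]
grip_width: 0.0079
```

```bash
python3 - <<'E'
from meas import *
st()
goto([.428,.1564,.062],-3.3)
f=grab('side'); save(np.clip(f['image']*1.2,0,255).astype(np.uint8),'s21.png',(215,150,265,200),14)
P=cloud(f);X,Y,Z=P[...,0],P[...,1],P[...,2]
E
```

```text
41.55 tcp [0.4259 0.1586 0.0652] q [ 0.327  0.633 -1.016  2.163  0.79   0.781  0.304] F [ 0.8  0.1 -0.6] w 0.0079
x [ 0.998 -0.057 -0.002] y [-0.001  0.003 -1.   ] z [0.057 0.998 0.003]
shift mm [ 2.2  3.2 -2.1] dist 4.4 turn deg [-0.18  0.03 -0.09] rows 1.0
```

View pics/s21.png

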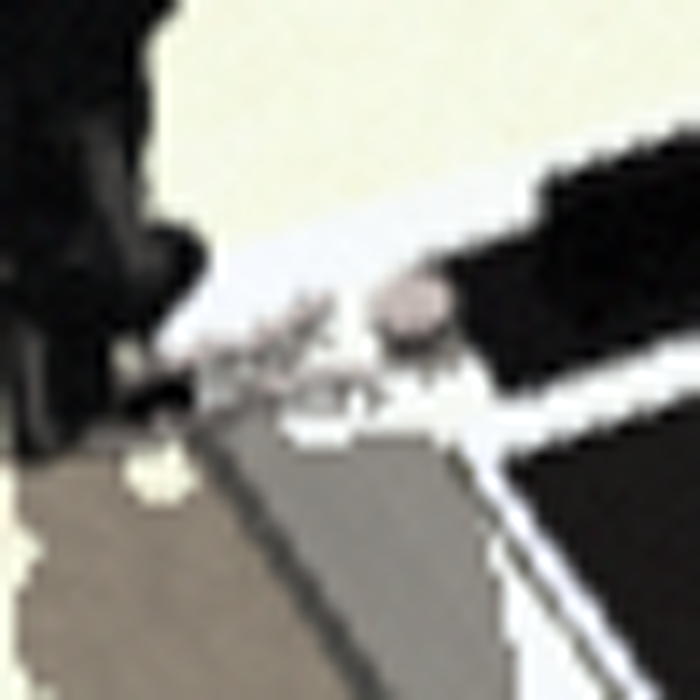

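Request:
jog_arm:
  motion:
    - [0.05, [0, 0.0025, -0.0015], [0, 0, 0]]
    - [0.05, [0, 0, 0], [0, 0, 0]]
    - [0.05, [0, 0, 0], [0, 0, 0]]

```text
clock: 41.85
tcp_pos: [0.4258, 0.1566, 0.0624]
orientation: [-1.567, 0.046, -0.044]
contact_force: [-0.2, 0.1, -0.2]
grip_width: 0.008
```

Request:
jog_arm:
  motion:
    - [0.05, [0.005, 0, 0], [0, 0, 0]]
    - [0.05, [0.005, 0, 0], [0, 0, 0]]
    - [0.05, [0.004, 0, 0], [0, 0, 0]]
    - [0.05, [0.004, 0, 0], [0, 0, 0]]
    - [0.05, [0, 0, 0], [0, 0, 0]]
    - [0.05, [0, 0, 0], [0, 0, 0]]

```text
clock: 42.35
tcp_pos: [0.4438, 0.1558, 0.062]
orientation: [-1.567, 0.047, -0.044]
contact_force: [-0.0, 1.0, 0.4]
grip_width: 0.0083
```

```bash
python3 - <<'E'
from meas import *
st()
f=grab('side'); save(np.clip(f['image']*1.2,0,255).astype(np.uint8),'s22.png',(215,150,265,200),14)
P=cloud(f);X,Y,Z=P[...,0],P[...,1],P[...,2]
E
```

```text
42.35 tcp [0.4438 0.1558 0.062 ] q [ 0.33   0.657 -1.002  2.129  0.797  0.796  0.329] F [-0.   1.   0.4] w 0.0083
x [ 0.998 -0.058 -0.002] y [-0.002  0.003 -1.   ] z [0.058 0.998 0.003]
```

View pics/s22.png

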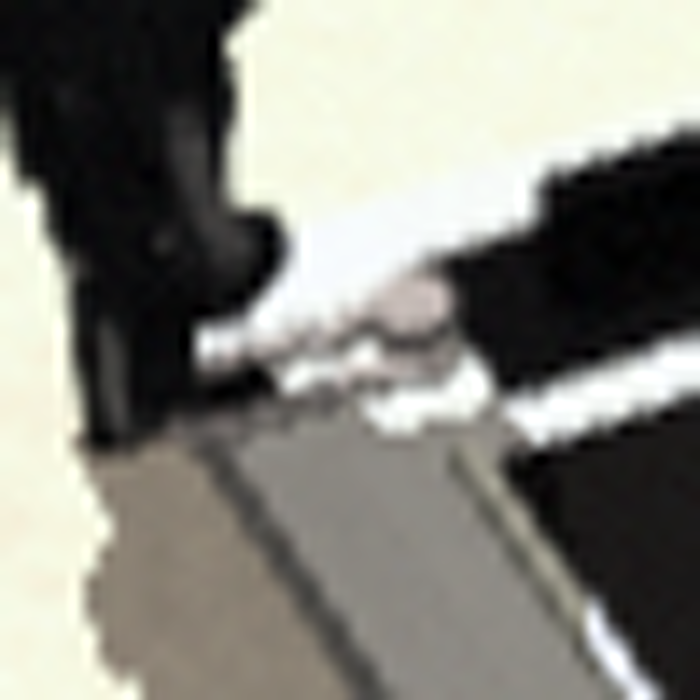

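Request:
jog_arm:
  motion:
    - [0.05, [0.004, 0, 0], [0, 0, 0]]
    - [0.05, [0.004, 0, 0], [0, 0, 0]]
    - [0.05, [0.004, 0, 0], [0, 0, 0]]
    - [0.05, [0, 0, 0], [0, 0, 0]]

```text
clock: 42.73
tcp_pos: [0.4566, 0.155, 0.0621]
orientation: [-1.567, 0.047, -0.044]
contact_force: [0.9, 0.2, -0.8]
grip_width: 0.0081
```

Request:
jog_arm:
  motion:
    - [0.05, [0.003, 0, 0], [0, 0, 0]]
    - [0.05, [0.003, 0, 0], [0, 0, 0]]
    - [0.05, [0, 0, 0], [0, 0, 0]]

```text
clock: 42.98
tcp_pos: [0.4622, 0.1547, 0.062]
orientation: [-1.567, 0.046, -0.044]
contact_force: [0.9, -0.6, -1.0]
grip_width: 0.0081
```

Request:
jog_arm:
  motion:
    - [0.05, [0.003, 0, 0], [0, 0, 0]]
    - [0.05, [0.003, 0, 0], [0, 0, 0]]
    - [0.05, [0, 0, 0], [0, 0, 0]]

```text
clock: 43.23
tcp_pos: [0.4688, 0.1543, 0.0622]
orientation: [-1.567, 0.046, -0.045]
contact_force: [1.1, -0.2, 0.2]
grip_width: 0.0077
```

Request:
jog_arm:
  motion:
    - [0.05, [0.003, 0, 0], [0, 0, 0]]
    - [0.05, [0.003, 0, 0], [0, 0, 0]]
    - [0.05, [0, 0, 0], [0, 0, 0]]

```text
clock: 43.48
tcp_pos: [0.4737, 0.154, 0.062]
orientation: [-1.567, 0.047, -0.043]
contact_force: [-0.0, 0.5, -0.2]
grip_width: 0.008
```

```bash
python3 - <<'E'
from meas import *
st()
f=grab('side'); save(np.clip(f['image']*1.2,0,255).astype(np.uint8),'s23.png',(215,150,265,200),14)
f=grab('top'); save(np.clip(f['image']*2.2,0,255).astype(np.uint8),'t23.png',(190,150,260,220),9)
E
```

```text
43.48 tcp [0.4737 0.154  0.062 ] q [ 0.332  0.689 -0.989  2.066  0.798  0.829  0.374] F [-0.   0.5 -0.2] w 0.008
x [ 0.998 -0.058 -0.003] y [-0.002  0.003 -1.   ] z [0.058 0.998 0.003]
```

View pics/s23.png

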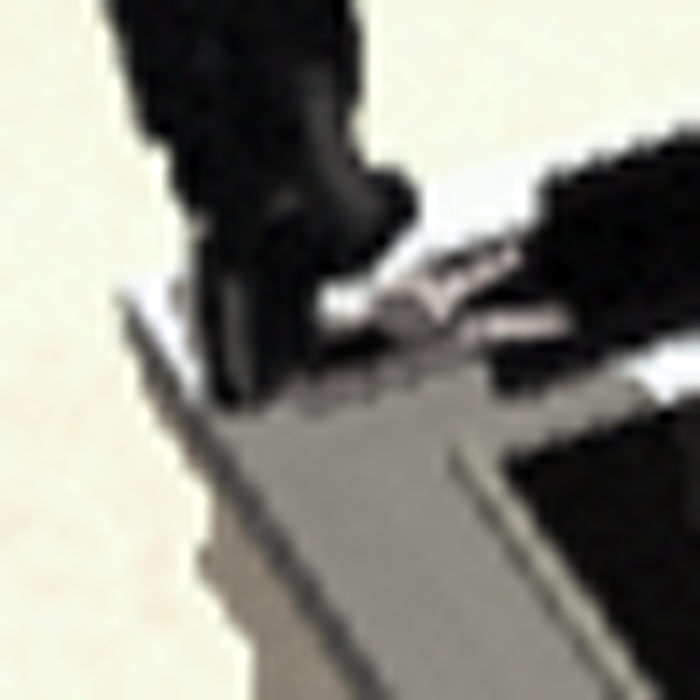

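View pics/t23.png

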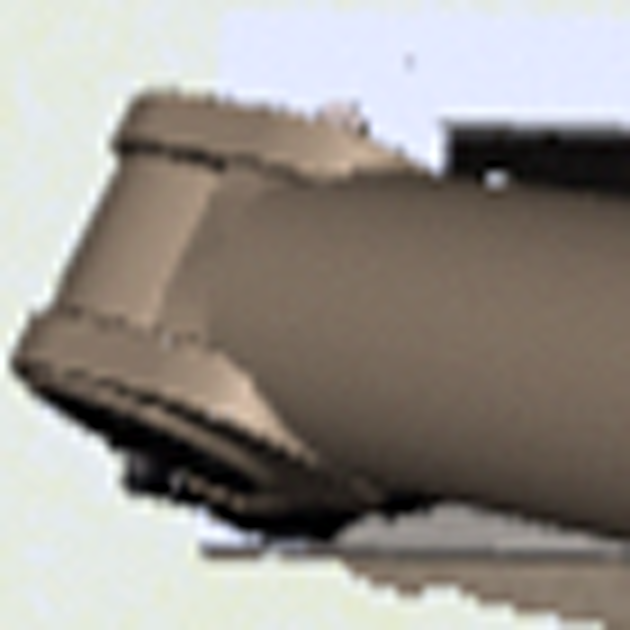

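```bash
python3 - <<'E'
from meas import *
f=load('side')
for u,v in ((520,250),(570,325)): print(unp(f,u/14+215,v/14+150,.035).round(4))
E
```

```text
[0.5483 0.1596 0.035 ]
[0.5457 0.1317 0.035 ]
```

Request:
jog_arm:
  motion:
    - [0.05, [0.002, 0, 0], [0, 0, 0]]
    - [0.05, [0, 0, 0], [0, 0, 0]]

```text
clock: 43.75
tcp_pos: [0.474, 0.154, 0.0617]
orientation: [-1.568, 0.048, -0.041]
contact_force: [-3.6, 0.3, -0.3]
grip_width: 0.0081
```

Request:
jog_arm:
  motion:
    - [0.05, [0.002, 0, 0], [0, 0, 0]]
    - [0.05, [0, 0, 0], [0, 0, 0]]

```text
clock: 43.92
tcp_pos: [0.4743, 0.1539, 0.0613]
orientation: [-1.569, 0.05, -0.038]
contact_force: [-9.7, 0.9, 1.0]
grip_width: 0.008
```

Request:
jog_arm:
  motion:
    - [0.05, [0.003, 0, 0], [0, 0, 0]]
    - [0.05, [0.002, 0, 0], [0, 0, 0]]
    - [0.05, [0, 0, 0], [0, 0, 0]]

```text
clock: 44.17
tcp_pos: [0.4748, 0.1538, 0.0608]
orientation: [-1.571, 0.054, -0.031]
contact_force: [-19.9, 0.2, 9.9]
grip_width: 0.0085
```

Request:
jog_arm:
  motion:
    - [0.05, [-0.006, 0, 0], [0, 0, 0]]
    - [0.05, [0, 0, 0], [0, 0, 0]]
    - [0.35, [0, 0, 0], [0, 0, 0]]
    - [0.35, [0, 0, 0], [0, 0, 0]]
    - [0.35, [0, 0, 0], [0, 0, 0]]
    - [0.35, [0, -0.015, 0], [0, 0, 0]]
    - [0.35, [0, -0.035, 0], [0, 0, 0]]
    - [0.35, [0, -0.04, 0], [0, 0, 0]]
    - [0.35, [0, -0.04, 0], [0, 0, 0]]
    - [0.35, [0, -0.01, 0], [0, 0, 0]]

```text
clock: 45.0
tcp_pos: [0.4799, 0.1555, 0.2078]
orientation: [-1.564, 0.04, -0.05]
contact_force: [0.4, 1.8, 0.1]
grip_width: 0.0297
```

```bash
python3 - <<'E'
from meas import *
st()
f=grab('side'); save(np.clip(f['image']*1.2,0,255).astype(np.uint8),'s24.png',(205,140,275,210),11)
P=cloud(f);X,Y,Z=P[...,0],P[...,1],P[...,2]
[print(*t) for t in rect((X>.42)&(X<.52)&(Y>.1)&(Y<.2)&(Z>.05)&(Z<.07),P,5)]
rg=(X>.38)&(X<.62)&(Y<-.26)&(Y>-.5)
[print(*t) for t in rect(rg&(Z>.013)&(Z<.04),P,6)]
save(np.clip(f['image']*1.3,0,255).astype(np.uint8),'s24b.png',(290,280,370,360),8)
E
```

```text
45.0 tcp [0.4799 0.1555 0.2078] q [ 0.507  0.505 -1.198  1.952  0.545  1.051  0.582] F [0.4 1.8 0.1] w 0.0297
x [ 0.998 -0.058  0.006] y [ 0.006  0.006 -1.   ] z [0.057 0.998 0.006]
31 [233. 173.] [0.4733 0.1511] [0.0222 0.0139] 3.3 0.0577
73 [335. 336.] [ 0.4366 -0.4342] [0.0113 0.0242] 8.3 0.0273
```

View pics/s24.png

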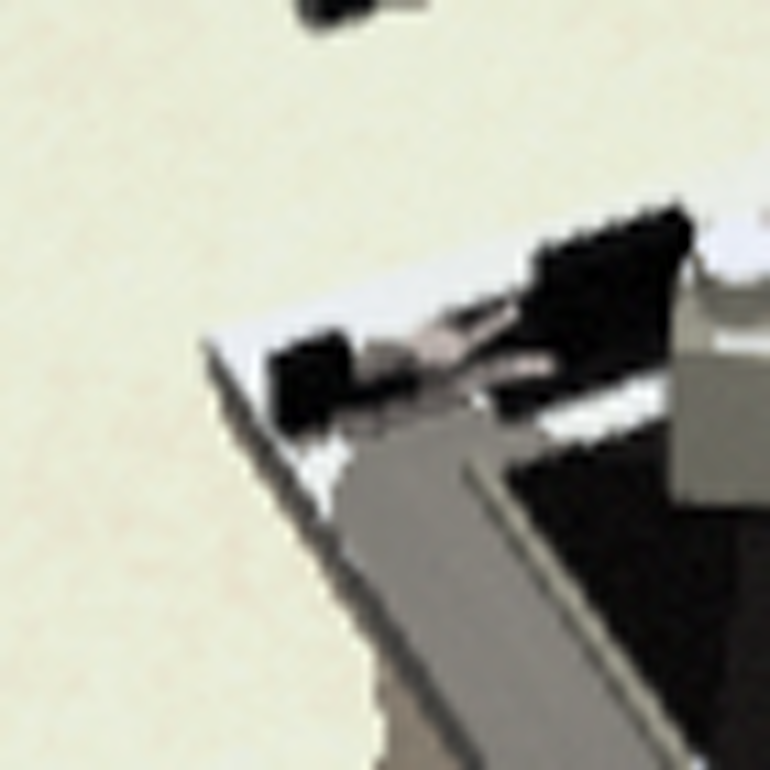

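View pics/s24b.png

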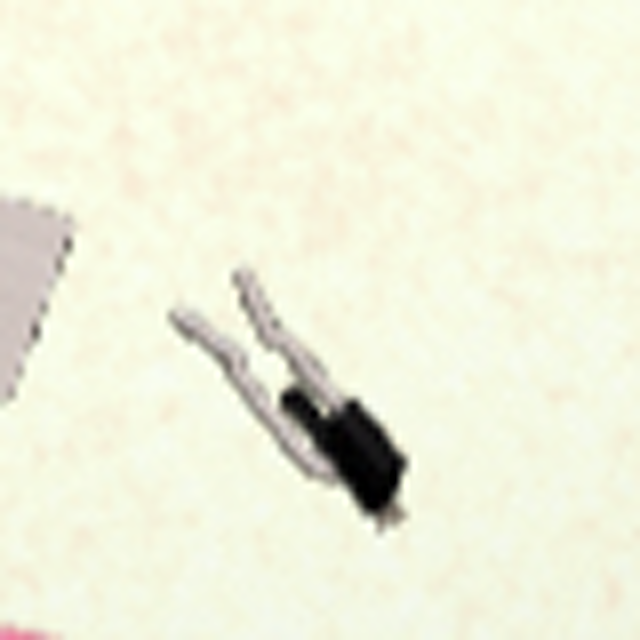

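```bash
python3 - <<'E'
from meas import *
f=load('side')
t=unp(f,210/8+290,296/8+280,.004)[:2]; d=t-np.array([.4366,-.4342]); print(t,np.linalg.norm(d),np.degrees(np.arctan2(d[1],d[0])))
P=cloud(f);X,Y,Z=P[...,0],P[...,1],P[...,2]
m=(X>.38)&(X<.5)&(Y<-.38)&(Y>-.48)&(Z>.024)&(Z<.04); q=P[m]; print(cv2.minAreaRect(q[:,:2].astype(np.float32)))
goto([.4366,-.4342,.2],-82)
from ikx import ik
for yaw in (-82,):
  for q in ik(np.array([.4366,-.4342,.03]),Rdown(yaw),12): print(yaw,q.round(2))
E
```

```text
[ 0.43348601 -0.36551247] 0.0687580776642652 92.5957625250873
((0.4368787407875061, -0.43383488059043884), (0.009870304726064205, 0.023117030039429665), 4.551944732666016)
shift mm [  -9.1    3.8 -590.8] dist 590.9 turn deg [-0.53 78.66  0.08] rows 15.0
-82 [ 0.89  0.67 -0.28  1.83  0.28  0.68  0.59]
-82 [ 1.09  0.72 -0.56  1.82  0.53  0.76  0.38]
-82 [ 1.01  0.7  -0.45  1.82  0.44  0.72  0.46]
-82 [ 1.06  0.71 -0.52  1.82  0.5   0.74  0.41]
```

Request:
jog_arm:
  motion:
    - [0.35, [0, 0, -0.04], [0, 0, 0]]
    - [0.35, [0, 0, -0.041], [0, 0, 0]]
    - [0.35, [0, 0, -0.041], [0, 0, 0]]
    - [0.35, [0, 0, -0.041], [0, 0, 0]]
    - [0.35, [0, 0, -0.041], [0, 0, 0]]
    - [0.35, [0, 0, -0.041], [0, 0, 0]]
    - [0.35, [0, 0, -0.041], [0, 0, 0]]
    - [0.35, [0, 0, -0.041], [0, 0, 0]]
    - [0.35, [0, 0, -0.041], [0, 0, 0]]
    - [0.35, [0, 0, -0.041], [0, 0, 0]]

```text
clock: 45.88
tcp_pos: [0.4527, -0.2578, 0.2002]
orientation: [-1.568, 0.048, -0.044]
contact_force: [1.2, 0.3, 1.1]
grip_width: 0.0303
```

Request:
jog_arm:
  motion:
    - [0.35, [0, 0, -0.041], [0, 0, 0]]
    - [0.35, [0, 0, -0.041], [0, 0, 0]]
    - [0.35, [0, 0, -0.041], [0, 0, 0]]
    - [0.35, [0, 0, -0.041], [0, 7, 0]]
    - [0.35, [0, 0.01, 0], [0, 7, 0]]
    - [0.35, [0, 0.01, 0], [0, 7, 0]]
    - [0.35, [0, 0.01, 0], [0, 7, 0]]
    - [0.35, [0, 0.01, 0], [0, 7, 0]]
    - [0.35, [0, 0.01, 0], [0, 7, 0]]
    - [0.35, [0, 0.01, 0], [0, 7, 0]]

```text
clock: 46.72
tcp_pos: [0.4435, -0.419, 0.139]
orientation: [-1.448, 0.72, -0.714]
contact_force: [0.4, -0.3, -0.4]
grip_width: 0.03
```

Request:
jog_arm:
  motion:
    - [0.35, [0, 0.005, 0], [0, 7, 0]]
    - [0.35, [0, 0.005, 0], [0, 7, 0]]
    - [0.35, [0, 0.005, 0], [0, 7, 0]]
    - [0.35, [0, 0, 0], [0, 7, 0]]
    - [0.35, [0, 0, 0], [0, 5, 0]]
    - [0.35, [0, 0, 0], [0, 0, 0]]

```text
clock: 47.22
tcp_pos: [0.4437, -0.4188, 0.1246]
orientation: [-1.246, 1.154, -1.148]
contact_force: [0.7, -0.1, 0.5]
grip_width: 0.0294
```

```bash
python3 - <<'E'
from meas import *
st()
goto([.4368,-.434,.08],-85)
f=grab('side'); save(np.clip(f['image']*1.4,0,255).astype(np.uint8),'s25.png',(270,240,380,360),6)
P=cloud(f);X,Y,Z=P[...,0],P[...,1],P[...,2]
m=(X>.38)&(X<.5)&(Y<-.38)&(Y>-.48)&(Z>.015)&(Z<.04); q=P[m]; print(len(q),cv2.minAreaRect(q[:,:2].astype(np.float32)))
E
```

```text
47.22 tcp [ 0.4437 -0.4188  0.1246] q [ 1.196  0.631 -0.747  1.78   0.518  0.942  0.308] F [ 0.7 -0.1  0.5] w 0.0294
x [ 0.079 -0.997 -0.003] y [-0.003  0.002 -1.   ] z [ 0.997  0.079 -0.003]
shift mm [14.7 44.6 -8. ] dist 47.7 turn deg [ 0.15 -0.46 -0.15] rows 2.0
68 ((0.43623149394989014, -0.4348214268684387), (0.011085595935583115, 0.024131886661052704), 6.064448356628418)
```

View pics/s25.png

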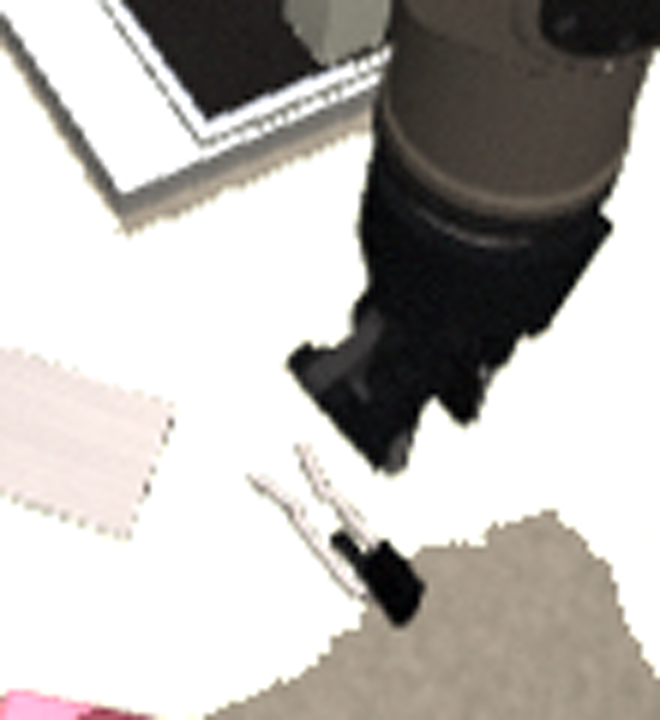

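Request:
jog_arm:
  motion:
    - [0.35, [0.015, 0.02, -0.008], [0, 0, 0]]
    - [0.35, [0, 0.02, 0], [0, 0, 0]]
    - [0.35, [0, 0.012, 0], [0, 0, 0]]
    - [0.35, [0, 0, 0], [0, 0, 0]]
    - [0.35, [0, 0, 0], [0, 0, 0]]

```text
clock: 47.68
tcp_pos: [0.4371, -0.4331, 0.0729]
orientation: [-1.246, 1.151, -1.142]
contact_force: [0.2, 0.9, 0.0]
grip_width: 0.03
```

```bash
python3 - <<'E'
from meas import *
st()
goto([.4365,-.4343,.03],-84.5)
f=grab('side'); save(np.clip(f['image']*1.4,0,255).astype(np.uint8),'s26.png',(290,270,370,350),8)
E
```

```text
47.68 tcp [ 0.4371 -0.4331  0.0729] q [ 1.188  0.703 -0.704  1.793  0.577  0.868  0.297] F [0.2 0.9 0. ] w 0.03
x [ 0.084 -0.996 -0.005] y [-0.003  0.004 -1.   ] z [ 0.996  0.084 -0.002]
shift mm [ 1.4 42.9 -0.6] dist 42.9 turn deg [ 0.12 -0.66 -0.27] rows 2.0
```

View pics/s26.png

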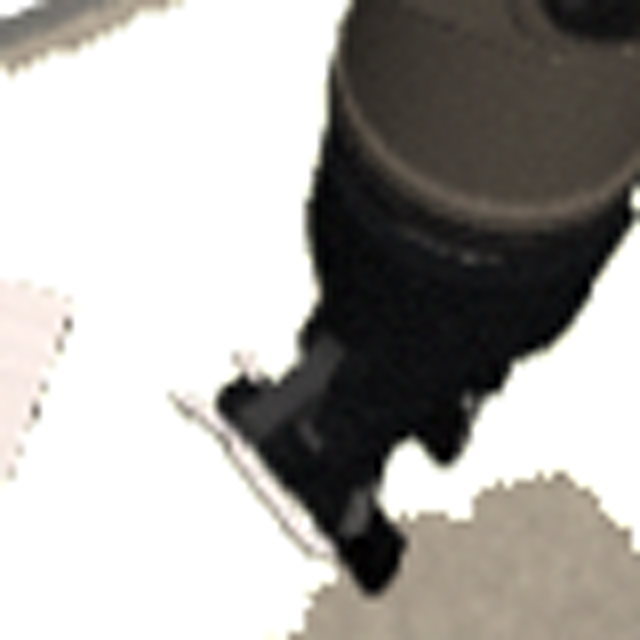

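Request:
jog_arm:
  motion:
    - [0.35, [0.0015, 0.015, -0.0005], [0, -0.7, 0]]
    - [0.35, [0, 0.015, 0], [0, 0, 0]]
    - [0.35, [0, 0.012, 0], [0, 0, 0]]
    - [0.35, [0, 0, 0], [0, 0, 0]]
    - [0.35, [0, 0, 0], [0, 0, 0]]

```text
clock: 48.15
tcp_pos: [0.436, -0.4346, 0.0302]
orientation: [-1.252, 1.144, -1.134]
contact_force: [-0.4, 0.6, 0.5]
grip_width: 0.03
```

Request:
jog_arm:
  motion:
    - [0.05, [0, 0, 0], [0, 0, 0]]
    - [0.05, [0, 0, 0], [0, 0, 0]]
    - [0.05, [0, 0, 0], [0, 0, 0]]
    - [0.05, [0, 0, 0], [0, 0, 0]]
    - [0.05, [0, 0, 0], [0, 0, 0]]
    - [0.05, [0, 0, 0], [0, 0, 0]]
  force: 80

```text
clock: 48.65
tcp_pos: [0.437, -0.4356, 0.0321]
orientation: [-1.252, 1.141, -1.137]
contact_force: [-0.4, 0.2, 3.9]
grip_width: 0.0076
```

```bash
python3 - <<'E'
from meas import *
st()
E
```

```text
48.65 tcp [ 0.437  -0.4356  0.0321] q [ 1.164  0.757 -0.668  1.805  0.629  0.807  0.271] F [-0.4  0.2  3.9] w 0.0076
x [ 0.094 -0.996 -0.002] y [-0.001  0.002 -1.   ] z [ 0.996  0.094 -0.001]
```

Request:
jog_arm:
  motion:
    - [0.05, [0, -0.02, 0], [0, 0, 0]]
    - [0.05, [0, -0.03, 0], [0, 0, 0]]
    - [0.05, [0, -0.035, 0], [0, 0, 0]]
    - [0.05, [0, -0.04, 0], [0, 0, 0]]
    - [0.05, [0, -0.04, 0], [0, 0, 0]]
    - [0.05, [0, -0.01, 0], [0, -7, 0]]
    - [0.05, [0, 0, 0], [0, -7, 0]]
    - [0.05, [0, 0, 0], [0, -7, 0]]
    - [0.05, [0, 0, 0], [0, -7, 0]]
    - [0.05, [0, 0, 0], [0, -7, 0]]

```text
clock: 49.48
tcp_pos: [0.4365, -0.4358, 0.2063]
orientation: [-1.463, 0.674, -0.668]
contact_force: [-0.6, 0.5, -0.5]
grip_width: 0.0081
```

```bash
python3 - <<'E'
from meas import *
st()
f=grab('side'); save(np.clip(f['image']*1.3,0,255).astype(np.uint8),'s27.png',(220,80,380,240),5)
for n in('side','top'):
    if n=='top': f=grab('top'); save(np.clip(f['image']*2,0,255).astype(np.uint8),'t27.png',(180,70,320,210),5)
    P=cloud(f);X,Y,Z=P[...,0],P[...,1],P[...,2]
    print(n)
    for y0 in np.arange(.08,.24,.01):
        m=(Y>y0)&(Y<y0+.01)&(X>.69)&(X<.85)&(Z>.02)
        out=[]
        for z0,z1 in ((.02,.04),(.04,.055),(.055,.07),(.07,.09),(.09,.12)):
            q=X[m&(Z>z0)&(Z<z1)]; out.append(round(float(q.min()),3) if len(q) else None)
        print(round(y0,3),out)
E
```

```text
49.48 tcp [ 0.4365 -0.4358  0.2063] q [ 1.347  0.602 -0.94   1.695  0.53   1.125  0.964] F [-0.6  0.5 -0.5] w 0.0081
x [ 0.653 -0.758 -0.004] y [-0.003  0.003 -1.   ] z [ 0.758  0.653 -0.   ]
side
0.08 [None, None, None, None, None]
0.09 [None, None, None, None, None]
0.1 [None, None, 0.775, None, None]
0.11 [0.821, 0.801, 0.771, 0.757, 0.789]
0.12 [0.836, 0.832, 0.783, 0.751, 0.794]
0.13 [None, None, None, 0.747, 0.788]
0.14 [None, None, 0.745, 0.747, 0.791]
0.15 [None, None, 0.743, 0.744, 0.79]
0.16 [None, None, 0.743, 0.745, 0.788]
0.17 [None, 0.744, 0.742, 0.742, 0.786]
0.18 [None, 0.741, 0.74, 0.743, 0.787]
0.19 [None, 0.739, 0.738, 0.741, 0.783]
0.2 [None, 0.738, 0.736, 0.741, 0.782]
0.21 [0.735, 0.722, 0.736, 0.738, 0.782]
0.22 [None, 0.722, 0.735, 0.737, 0.781]
0.23 [0.721, 0.72, 0.735, 0.739, 0.778]
top
0.08 [None, None, None, None, None]
0.09 [None, None, None, None, None]
0.1 [None, None, None, None, None]
0.11 [0.748, 0.75, 0.749, 0.751, None]
0.12 [0.749, 0.749, 0.748, 0.749, 0.795]
0.13 [0.731, 0.731, 0.746, 0.749, 0.795]
0.14 [0.731, 0.73, 0.732, 0.749, 0.791]
0.15 [0.729, 0.728, 0.736, 0.745, 0.789]
0.16 [0.743, 0.731, 0.744, 0.747, 0.789]
0.17 [0.742, 0.742, 0.743, 0.745, 0.789]
0.18 [0.74, 0.741, 0.743, 0.744, 0.787]
0.19 [0.741, 0.742, 0.741, 0.741, 0.786]
0.2 [0.74, 0.74, 0.74, 0.741, 0.785]
0.21 [0.724, 0.724, 0.739, 0.74, 0.785]
0.22 [0.722, 0.723, 0.727, 0.74, 0.783]
0.23 [0.72, 0.722, 0.734, 0.738, 0.784]
```

View pics/s27.png

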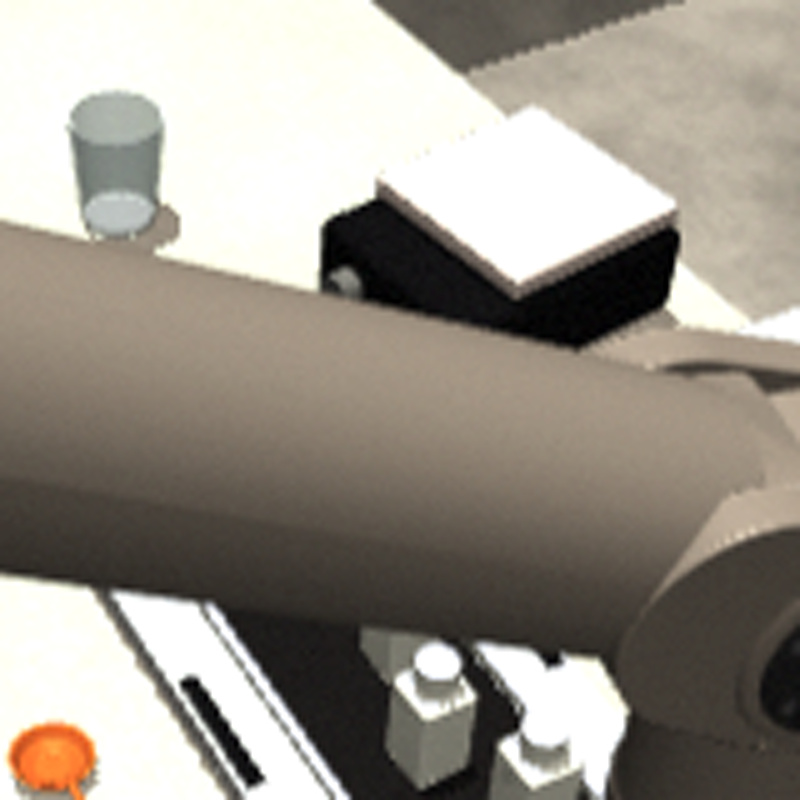

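View pics/t27.png

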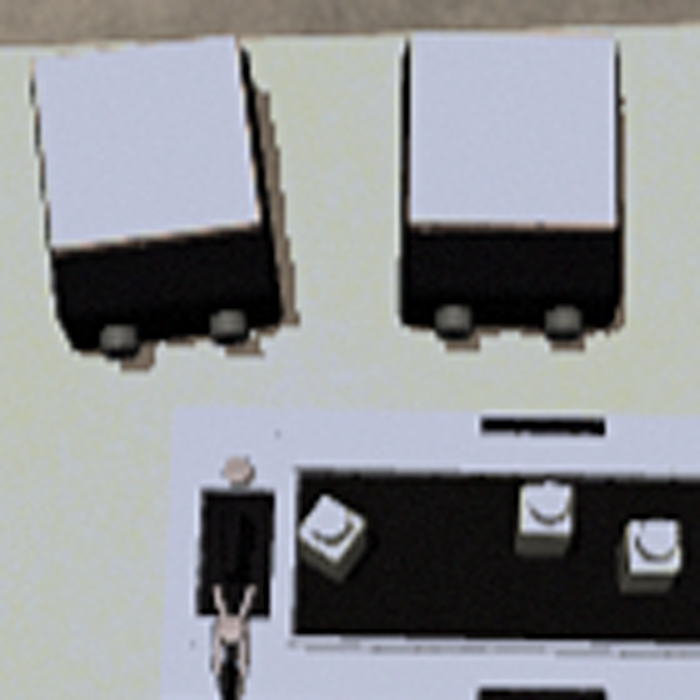

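Request:
jog_arm:
  motion:
    - [0.05, [0, 0, 0], [0, -7, 0]]
    - [0.05, [0, 0, 0], [0, -7, 0]]
    - [0.05, [0, 0, 0], [0, -7, 0]]
    - [0.05, [0, 0, 0], [0, -7, 0]]
    - [0.05, [0, 0, 0], [0, -7, 0]]
    - [0.05, [0, 0, 0], [0, -7, 0]]
    - [0.05, [0, 0, 0], [0, -4, 0]]
    - [0.05, [0, 0, 0], [0, 0, 0]]

```text
clock: 50.25
tcp_pos: [0.4366, -0.4358, 0.2059]
orientation: [-1.567, 0.052, -0.048]
contact_force: [0.2, 0.5, -0.3]
grip_width: 0.0077
```

```bash
python3 - <<'E'
from meas import *
st()
goto([.712,.141,.2],-3.3)
E
```

```text
50.25 tcp [ 0.4366 -0.4358  0.2059] q [ 1.439  0.686 -1.112  1.689  0.654  1.195  1.666] F [ 0.2  0.5 -0.3] w 0.0077
x [ 0.998 -0.064 -0.003] y [-0.002  0.004 -1.   ] z [0.064 0.998 0.004]
shift mm [238.    7.4 593.2] dist 639.2 turn deg [-0.21 -0.36 -0.15] rows 16.0
```

Request:
jog_arm:
  motion:
    - [0.05, [0.015, 0, 0.037], [0, 0, 0]]
    - [0.05, [0.015, 0, 0.037], [0, 0, 0]]
    - [0.05, [0.015, 0, 0.037], [0, 0, 0]]
    - [0.05, [0.015, 0, 0.037], [0, 0, 0]]
    - [0.05, [0.015, 0, 0.037], [0, 0, 0]]
    - [0.05, [0.015, 0, 0.037], [0, 0, 0]]
    - [0.05, [0.015, 0, 0.037], [0, 0, 0]]
    - [0.05, [0.015, 0, 0.037], [0, 0, 0]]
    - [0.05, [0.015, 0, 0.037], [0, 0, 0]]
    - [0.05, [0.015, 0, 0.037], [0, 0, 0]]

```text
clock: 51.08
tcp_pos: [0.6102, -0.0742, 0.207]
orientation: [-1.568, 0.055, -0.052]
contact_force: [1.4, -1.0, 0.5]
grip_width: 0.0079
```

Request:
jog_arm:
  motion:
    - [0.05, [0.015, 0, 0.037], [0, 0, 0]]
    - [0.05, [0.015, 0, 0.037], [0, 0, 0]]
    - [0.05, [0.015, 0, 0.037], [0, 0, 0]]
    - [0.05, [0.015, 0, 0.037], [0, 0, 0]]
    - [0.05, [0.015, 0, 0.037], [0, 0, 0]]
    - [0.05, [0.013, 0, 0.037], [0, -0.4, 0]]
    - [0.05, [0, 0, 0], [0, 0, 0]]
    - [0.05, [0, 0, 0], [0, 0, 0]]

```text
clock: 51.75
tcp_pos: [0.7107, 0.1447, 0.2074]
orientation: [-1.566, 0.045, -0.041]
contact_force: [-0.3, -0.6, -0.0]
grip_width: 0.0078
```

```bash
python3 - <<'E'
from meas import *
st()
goto([.712,.1403,.11],-3.3)
f=grab('side'); save(np.clip(f['image']*1.2,0,255).astype(np.uint8),'s28.png',(220,60,340,180),6)
f=grab('top'); save(np.clip(f['image']*2,0,255).astype(np.uint8),'t28.png',(180,90,280,190),6)
E
```

```text
51.75 tcp [0.7107 0.1447 0.2074] q [ 0.304  0.812 -1.018  1.408  0.69   1.302  0.765] F [-0.3 -0.6 -0. ] w 0.0078
x [ 0.999 -0.055 -0.003] y [-0.002  0.005 -1.   ] z [0.055 0.998 0.004]
shift mm [ 1.8 97.3 -4.8] dist 97.5 turn deg [-0.26  0.17 -0.16] rows 3.0
```

View pics/s28.png

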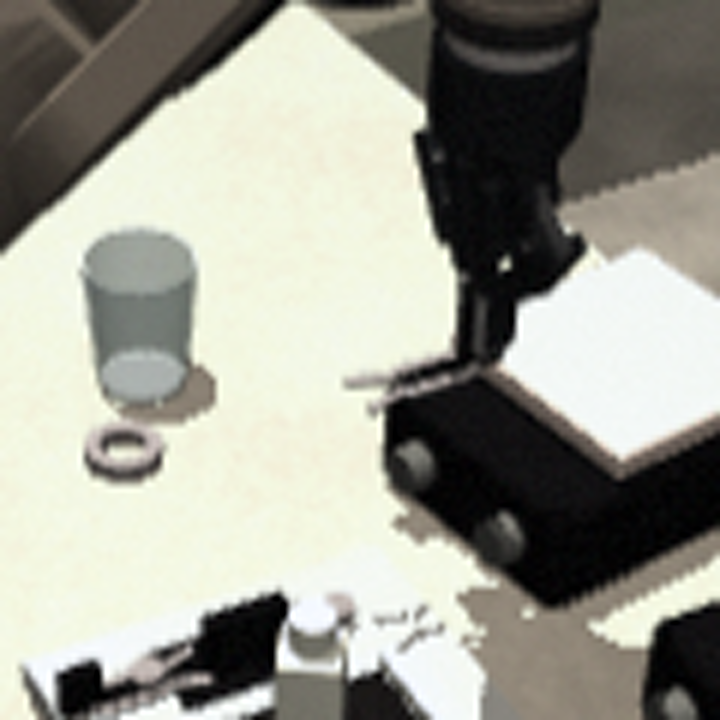

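View pics/t28.png

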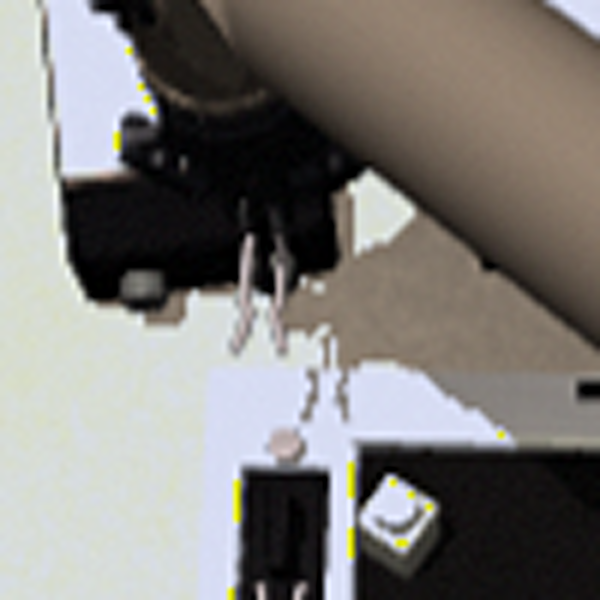

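Request:
jog_arm:
  motion:
    - [0.05, [0.002, 0.03, -0.004], [0, 0, 0]]
    - [0.05, [0, 0.03, 0], [0, 0, 0]]
    - [0.05, [0, 0.03, 0], [0, 0, 0]]
    - [0.05, [0, 0.008, 0], [0, 0, 0]]
    - [0.05, [0, 0, 0], [0, 0, 0]]
    - [0.05, [0, 0, 0], [0, 0, 0]]

```text
clock: 52.35
tcp_pos: [0.7135, 0.1353, 0.1105]
orientation: [-1.567, 0.047, -0.044]
contact_force: [0.7, 0.1, 0.8]
grip_width: 0.008
```

```bash
python3 - <<'E'
from meas import *
st()
goto([.712,.1403,.0635],-3.3)
f=grab('side'); save(np.clip(f['image']*1.2,0,255).astype(np.uint8),'s29.png',(240,110,320,190),8)
f=grab('top'); save(np.clip(f['image']*2,0,255).astype(np.uint8),'t29.png',(200,120,260,180),10)
P=cloud(f);X,Y,Z=P[...,0],P[...,1],P[...,2]
m=(X>.6)&(X<.69)&(Y>.11)&(Y<.18)&(Z>.065)&(Z<.09); q=P[m]; print(len(q)); 
for x0 in np.arange(.635,.685,.005):
    a=q[(q[:,0]>x0)&(q[:,0]<x0+.005)]; 
    if len(a): print(round(x0,3),a[:,1].min().round(4),a[:,1].max().round(4),len(a),np.median(a[:,2]).round(4))
m=(X>.61)&(X<.65)&(Y>.12)&(Y<.17)&(Z>.04)&(Z<.05); q=P[m]; print('pin',len(q),q.min(0),q.max(0))
E
```

```text
52.35 tcp [0.7135 0.1353 0.1105] q [ 0.296  0.903 -0.961  1.476  0.77   1.17   0.722] F [0.7 0.1 0.8] w 0.008
x [ 0.998 -0.058 -0.002] y [-0.002  0.003 -1.   ] z [0.058 0.998 0.003]
shift mm [-1.7 47.   4.8] dist 47.3 turn deg [-0.17 -0.02 -0.1 ] rows 2.0
54
0.64 0.1262 0.1544 4 0.0833
0.645 0.1261 0.1542 7 0.0835
0.65 0.1298 0.1474 3 0.0826
0.655 0.1297 0.1509 7 0.0832
0.66 0.1298 0.1465 5 0.0837
0.665 0.1262 0.1504 5 0.0832
0.67 0.1258 0.1501 6 0.0852
0.675 0.1258 0.1469 4 0.0825
0.68 0.1256 0.1504 7 0.0835
0.685 0.1255 0.1463 6 0.0874
pin 21 [0.62082381 0.13670096 0.04109211] [0.63698109 0.15156726 0.04964571]
```

View pics/s29.png

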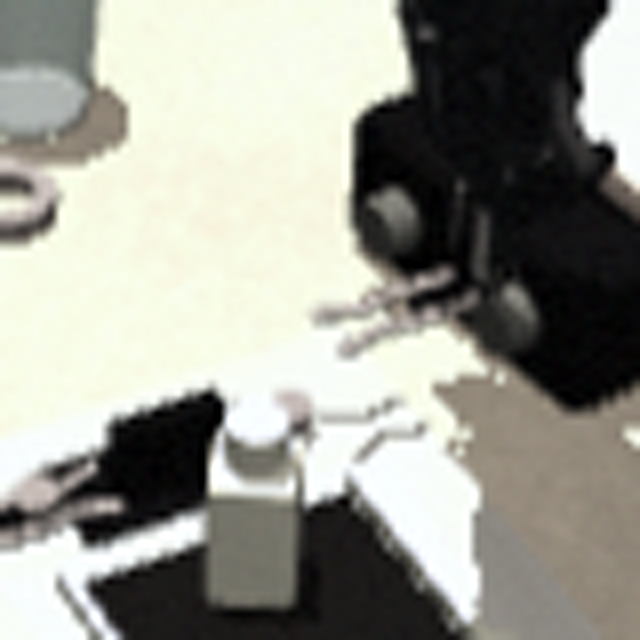

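View pics/t29.png

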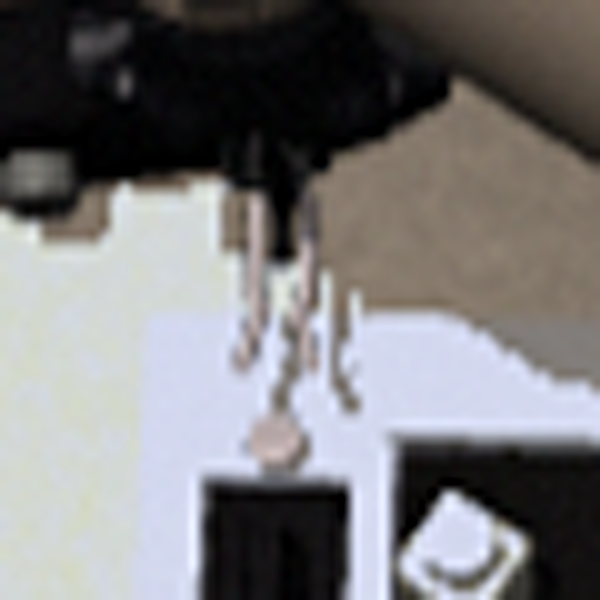

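Request:
jog_arm:
  motion:
    - [0.05, [0, 0.01, 0.004], [0, 0, 0]]
    - [0.05, [0, 0.01, 0], [0, 0, 0]]
    - [0.05, [0, 0.01, 0], [0, 0, 0]]
    - [0.05, [0, 0, 0], [0, 0, 0]]
    - [0.05, [0, 0, 0], [0, 0, 0]]

```text
clock: 52.87
tcp_pos: [0.7125, 0.1402, 0.0782]
orientation: [-1.568, 0.047, -0.04]
contact_force: [-0.1, -0.0, -0.2]
grip_width: 0.008
```

```bash
python3 - <<'E'
from meas import *
st()
goto([.7135,.1396,.0635],-3.3)
f=grab('side'); save(np.clip(f['image']*1.2,0,255).astype(np.uint8),'s30.png',(240,110,320,190),8)
f=grab('top'); save(np.clip(f['image']*2,0,255).astype(np.uint8),'t30.png',(200,120,260,180),10)
P=cloud(f);X,Y,Z=P[...,0],P[...,1],P[...,2]
m=(X>.6)&(X<.69)&(Y>.11)&(Y<.18)&(Z>.04)&(Z<.065); q=P[m]; print(len(q)); 
for x0 in np.arange(.615,.685,.005):
    a=q[(q[:,0]>x0)&(q[:,0]<x0+.005)]; 
    if len(a): print(round(x0,3),a[:,1].min().round(4),a[:,1].max().round(4),len(a),np.median(a[:,2]).round(4))
E
```

```text
52.87 tcp [0.7125 0.1402 0.0782] q [ 0.279  0.937 -0.939  1.489  0.797  1.132  0.702] F [-0.1 -0.  -0.2] w 0.008
x [ 0.998 -0.055 -0.004] y [-0.004  0.002 -1.   ] z [0.055 0.998 0.002]
shift mm [ 1.1 14.7 -0.6] dist 14.7 turn deg [-0.11  0.13 -0.23] rows 1.0
72
0.62 0.1406 0.1516 4 0.0444
0.625 0.1371 0.1514 6 0.044
0.63 0.1371 0.1515 9 0.0439
0.635 0.1407 0.1477 3 0.0427
0.64 0.1292 0.1575 5 0.0495
0.645 0.1358 0.157 4 0.0546
0.65 0.1322 0.1534 5 0.0537
0.655 0.1322 0.1539 5 0.0521
0.66 0.1354 0.1499 3 0.0543
0.665 0.132 0.1538 6 0.0505
0.67 0.1322 0.1533 4 0.0526
0.675 0.1319 0.1532 5 0.0524
0.68 0.1313 0.1537 7 0.0508
0.685 0.1317 0.1534 6 0.0521
```

View pics/t30.png

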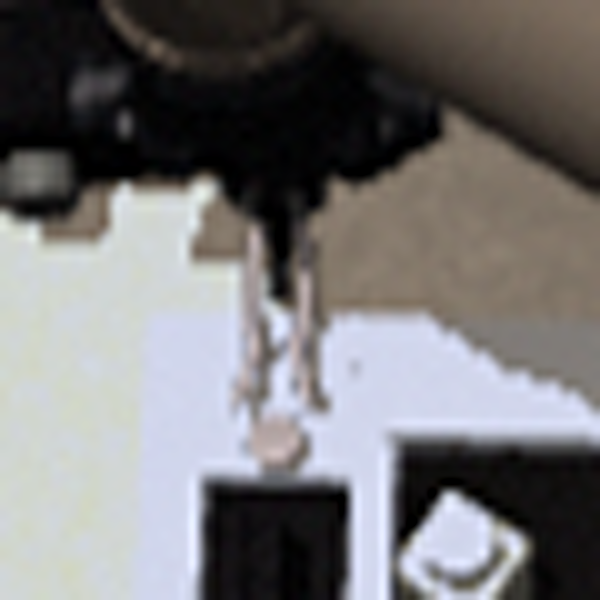

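Request:
jog_arm:
  motion:
    - [0.05, [0.001, 0.006, 0.0003], [0, 0, 0]]
    - [0.05, [0, 0.005, 0], [0, 0, 0]]
    - [0.05, [0, 0.003, 0], [0, 0, 0]]
    - [0.05, [0, 0, 0], [0, 0, 0]]
    - [0.05, [0, 0, 0], [0, 0, 0]]

```text
clock: 53.38
tcp_pos: [0.7139, 0.1407, 0.0651]
orientation: [-1.568, 0.046, -0.041]
contact_force: [-0.2, 0.7, -0.1]
grip_width: 0.0079
```

```bash
python3 - <<'E'
from meas import *
st()
f=grab('side'); save(np.clip(f['image']*1.2,0,255).astype(np.uint8),'s31.png',(250,130,310,190),11)
f=grab('top'); save(np.clip(f['image']*2,0,255).astype(np.uint8),'t31.png',(200,130,250,180),12)
P=cloud(f);X,Y,Z=P[...,0],P[...,1],P[...,2]
m=(X>.6)&(X<.69)&(Y>.11)&(Y<.18)&(Z>.0335)&(Z<.052); q=P[m]; print(len(q)); 
for x0 in np.arange(.615,.685,.005):
    a=q[(q[:,0]>x0)&(q[:,0]<x0+.005)]; 
    if len(a): print(round(x0,3),a[:,1].min().round(4),a[:,1].max().round(4),len(a),np.median(a[:,2]).round(4))
E
```

```text
53.38 tcp [0.7139 0.1407 0.0651] q [ 0.274  0.952 -0.93   1.491  0.809  1.115  0.695] F [-0.2  0.7 -0.1] w 0.0079
x [ 0.998 -0.055 -0.003] y [-0.003  0.003 -1.   ] z [0.055 0.998 0.003]
99
0.62 0.1406 0.1514 4 0.0438
0.625 0.1368 0.1776 11 0.0457
0.63 0.1371 0.1667 9 0.0423
0.635 0.1158 0.1475 4 0.0458
0.64 0.1336 0.1629 4 0.0389
0.645 0.1121 0.17 10 0.0357
0.65 0.1335 0.1553 8 0.0361
0.655 0.13 0.1515 7 0.0351
0.66 0.1331 0.1771 11 0.0348
0.665 0.1153 0.1514 8 0.0378
0.67 0.1225 0.1733 7 0.0367
0.675 0.1405 0.1509 3 0.0354
0.68 0.1327 0.155 9 0.0396
0.685 0.1329 0.1506 3 0.0391
```

View pics/t31.png

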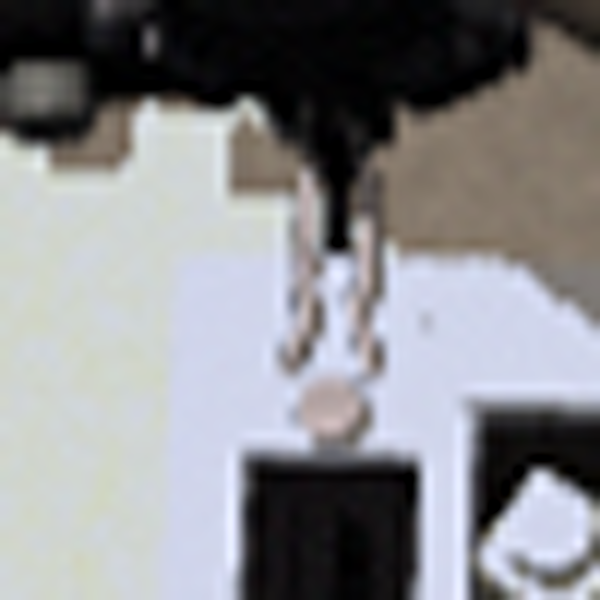

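View pics/s31.png

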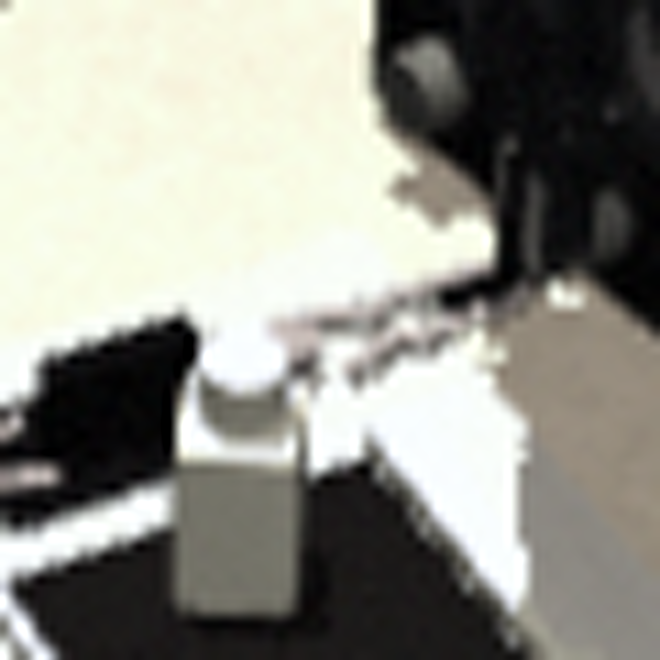

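Request:
jog_arm:
  motion:
    - [0.05, [-0.004, 0.001, 0], [0, 0, 0]]
    - [0.05, [-0.005, 0, 0], [0, 0, 0]]
    - [0.05, [-0.005, 0, 0], [0, 0, 0]]
    - [0.05, [-0.004, 0, 0], [0, 0, 0]]
    - [0.05, [0, 0, 0], [0, 0, 0]]
    - [0.05, [0, 0, 0], [0, 0, 0]]

```text
clock: 53.98
tcp_pos: [0.696, 0.1417, 0.0648]
orientation: [-1.568, 0.045, -0.042]
contact_force: [0.2, -0.2, -0.5]
grip_width: 0.008
```

```bash
python3 - <<'E'
from meas import *
st()
f=grab('top'); save(np.clip(f['image']*2,0,255).astype(np.uint8),'t32.png',(200,130,250,180),12)
E
```

```text
53.98 tcp [0.696  0.1417 0.0648] q [ 0.284  0.932 -0.935  1.541  0.811  1.093  0.67 ] F [ 0.2 -0.2 -0.5] w 0.008
x [ 0.998 -0.055 -0.002] y [-0.002  0.003 -1.   ] z [0.055 0.998 0.003]
```

View pics/t32.png

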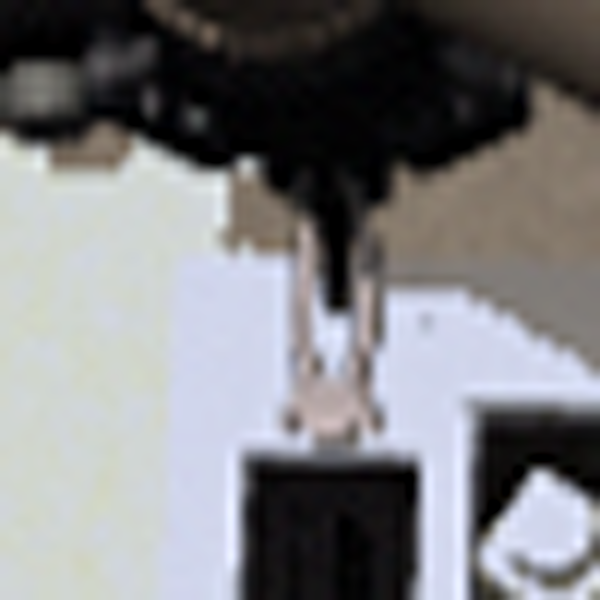

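Legs straddle the pin symmetrically (tips at (290,420), (378,420), head at (333,405)). Continue pushing.

Request:
jog_arm:
  motion:
    - [0.05, [-0.004, 0, 0], [0, 0, 0]]
    - [0.05, [-0.004, 0, 0], [0, 0, 0]]
    - [0.05, [-0.004, 0, 0], [0, 0, 0]]
    - [0.05, [-0.003, 0, 0], [0, 0, 0]]
    - [0.05, [0, 0, 0], [0, 0, 0]]

```text
clock: 54.45
tcp_pos: [0.6803, 0.1425, 0.0646]
orientation: [-1.568, 0.046, -0.041]
contact_force: [-0.6, -0.8, 0.5]
grip_width: 0.0076
```

Request:
jog_arm:
  motion:
    - [0.05, [-0.003, 0, 0], [0, 0, 0]]
    - [0.05, [-0.003, 0, 0], [0, 0, 0]]
    - [0.05, [0, 0, 0], [0, 0, 0]]

```text
clock: 54.7
tcp_pos: [0.674, 0.143, 0.0644]
orientation: [-1.568, 0.046, -0.04]
contact_force: [-1.9, 0.0, -1.0]
grip_width: 0.0078
```

Request:
jog_arm:
  motion:
    - [0.05, [-0.003, 0, 0], [0, 0, 0]]
    - [0.05, [-0.003, 0, 0], [0, 0, 0]]
    - [0.05, [0, 0, 0], [0, 0, 0]]

```text
clock: 54.95
tcp_pos: [0.6688, 0.1435, 0.0647]
orientation: [-1.567, 0.045, -0.042]
contact_force: [0.2, -0.7, -0.7]
grip_width: 0.008
```

Request:
jog_arm:
  motion:
    - [0.05, [-0.002, 0, 0], [0, 0, 0]]
    - [0.05, [-0.002, 0, 0], [0, 0, 0]]
    - [0.05, [0, 0, 0], [0, 0, 0]]

```text
clock: 55.2
tcp_pos: [0.668, 0.1432, 0.0655]
orientation: [-1.566, 0.041, -0.047]
contact_force: [7.7, 0.2, -1.8]
grip_width: 0.008
```

Request:
jog_arm:
  motion:
    - [0.05, [-0.003, 0, 0], [0, 0, 0]]
    - [0.05, [-0.002, 0, 0], [0, 0, 0]]
    - [0.05, [0, 0, 0], [0, 0, 0]]

```text
clock: 55.45
tcp_pos: [0.6674, 0.1429, 0.0667]
orientation: [-1.565, 0.037, -0.055]
contact_force: [17.7, -1.2, -2.9]
grip_width: 0.0079
```

```bash
python3 - <<'E'
from meas import *
st()
f=grab('top'); save(np.clip(f['image']*2,0,255).astype(np.uint8),'t33.png',(200,130,250,180),12)
E
```

```text
55.45 tcp [0.6674 0.1429 0.0667] q [ 0.304  0.893 -0.945  1.627  0.818  1.046  0.622] F [17.7 -1.2 -2.9] w 0.0079
x [ 0.998 -0.059  0.012] y [ 0.012  0.005 -1.   ] z [0.059 0.998 0.006]
```

View pics/t33.png

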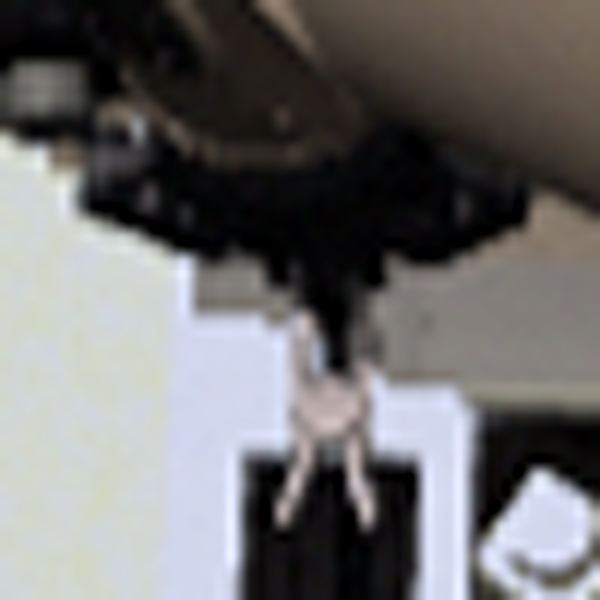

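Request:
jog_arm:
  motion:
    - [0.05, [0.006, 0, 0], [0, 0, 0]]
    - [0.05, [0, 0, 0], [0, 0, 0]]
    - [0.35, [0, 0, 0], [0, 0, 0]]
    - [0.35, [0, 0, 0], [0, 0, 0]]
    - [0.35, [0, 0, 0], [0, 0, 0]]
    - [0.35, [0, -0.015, 0], [0, 0, 0]]
    - [0.35, [0, -0.035, 0], [0, 0, 0]]
    - [0.35, [0, -0.04, 0], [0, 0, 0]]
    - [0.35, [0, -0.04, 0], [0, 0, 0]]
    - [0.35, [0, -0.04, 0], [0, 0, 0]]

```text
clock: 56.33
tcp_pos: [0.6656, 0.1434, 0.2374]
orientation: [-1.567, 0.045, -0.04]
contact_force: [1.2, 0.2, 0.3]
grip_width: 0.03
```

Request:
jog_arm:
  motion:
    - [0.35, [-0.035, -0.02, 0], [0, 0, 0]]
    - [0.35, [-0.04, 0, 0], [0, 0, 0]]
    - [0.35, [-0.04, 0, 0], [0, 0, 0]]
    - [0.35, [-0.02, 0, 0.035], [0, 0, 0]]
    - [0.35, [0, 0, 0.04], [0, 0, 0]]
    - [0.35, [0, 0, 0.04], [0, 0, 0]]
    - [0.35, [0, 0, 0.04], [0, 0, 0]]
    - [0.35, [0, 0, 0.04], [0, 0, 0]]
    - [0.35, [0, 0, 0], [0, 0, 0]]

```text
clock: 57.08
tcp_pos: [0.538, 0.3549, 0.2575]
orientation: [-1.561, 0.037, -0.032]
contact_force: [-1.0, 0.6, 1.7]
grip_width: 0.0301
```

```bash
python3 - <<'E'
from meas import *
st()
f=grab('side'); save(np.clip(f['image']*1.3,0,255).astype(np.uint8),'s34.png',(215,130,345,270),5)
f=grab('top'); save(np.clip(f['image']*2,0,255).astype(np.uint8),'t34.png',(200,140,350,230),5)
save(np.clip(f['image']*2,0,255).astype(np.uint8),'t34b.png',(200,140,260,220),8)
P=cloud(f);X,Y,Z=P[...,0],P[...,1],P[...,2]
[print(*t) for t in rect((X>.42)&(X<.52)&(Y>.1)&(Y<.2)&(Z>.05)&(Z<.07),P,5)]
[print(*t) for t in rect((X>.62)&(X<.7)&(Y>.1)&(Y<.2)&(Z>.05)&(Z<.07),P,5)]
[print(*t) for t in rect((X>.53)&(X<.61)&(Y>.12)&(Y<.18)&(Z>.05)&(Z<.07),P,5)]
[print(*t) for t in rect((X>.48)&(X<.65)&(Y>-.25)&(Y<.12)&(Z>.08)&(Z<.13),P,5)]
E
```

```text
57.08 tcp [0.538  0.3549 0.2575] q [ 0.047  0.66  -1.102  1.575  0.599  1.279  0.383] F [-1.   0.6  1.7] w 0.0301
x [ 0.999 -0.044 -0.003] y [-0.003  0.01  -1.   ] z [0.044 0.999 0.01 ]
21 [225. 205.] [0.4742 0.1523] [0.0072 0.0227] 89.9 0.0595
20 [291. 168.] [ 0.5844 -0.0783] [0.0133 0.0231] 4.3 0.1122
35 [330. 168.] [ 0.5783 -0.2096] [0.035  0.0187] 87.8 0.1122
```

View pics/s34.png

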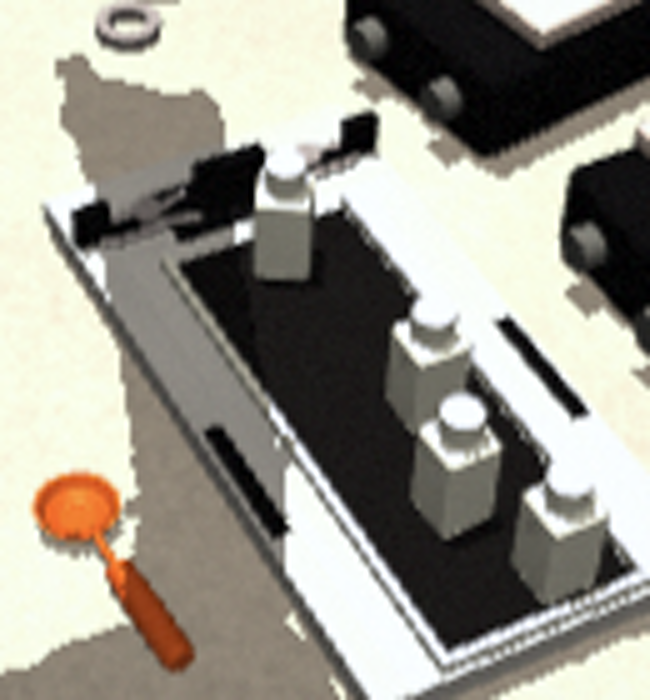

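View pics/t34.png

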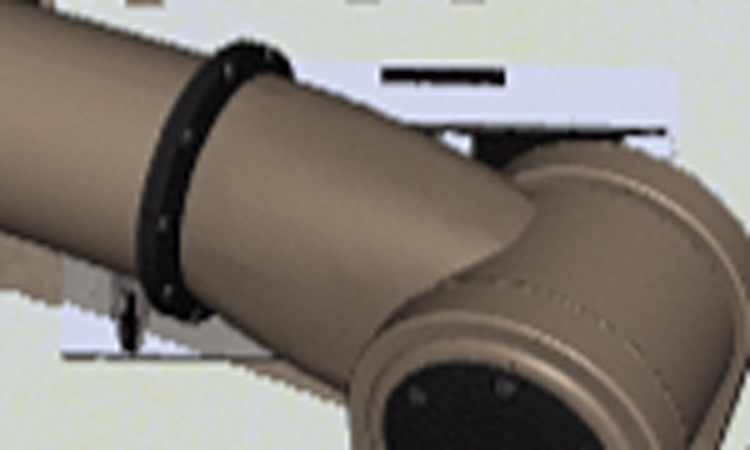

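View pics/t34b.png

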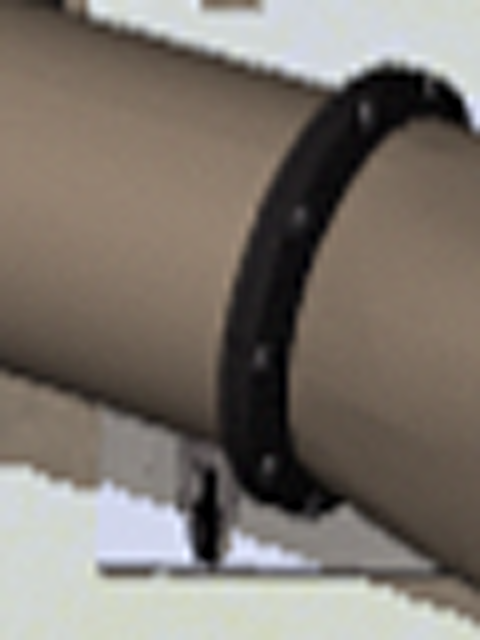

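Request:
jog_arm:
  motion:
    - [0.35, [-0.027, -0.006, 0.03], [0, 0, 0]]
    - [0.35, [-0.027, -0.006, 0.03], [0, 0, 0]]
    - [0.35, [-0.027, -0.006, 0.03], [0, 0, 0]]
    - [0.35, [-0.027, -0.006, 0.03], [0, 0, 0]]
    - [0.35, [-0.027, -0.006, 0.03], [0, 0, 0]]
    - [0.35, [-0.027, -0.006, 0.03], [0, 0, 0]]
    - [0.35, [-0.027, 0, 0.03], [0, 0, 0]]
    - [0.35, [-0.027, 0, 0.03], [0, 0, 0]]
    - [0.35, [-0.027, 0, 0.03], [0, 0, 0]]
    - [0.35, [0, 0, 0], [0, 0, 0]]

```text
clock: 58.02
tcp_pos: [0.3061, 0.632, 0.2939]
orientation: [-1.565, 0.04, -0.03]
contact_force: [-1.5, -0.3, 0.5]
grip_width: 0.0297
```

```bash
python3 - <<'E'
from meas import *
st()
f=grab('top'); save(np.clip(f['image']*2,0,255).astype(np.uint8),'t35.png',None,1.5)
save(np.clip(f['image']*1.8,0,255).astype(np.uint8),'t35b.png',(200,140,260,220),8)
P=cloud(f);X,Y,Z=P[...,0],P[...,1],P[...,2]
[print(*t) for t in rect((X>.42)&(X<.52)&(Y>.1)&(Y<.2)&(Z>.05)&(Z<.07),P,5)]
[print(*t) for t in rect((X>.62)&(X<.7)&(Y>.1)&(Y<.2)&(Z>.05)&(Z<.07),P,5)]
[print(*t) for t in rect((X>.53)&(X<.61)&(Y>.12)&(Y<.18)&(Z>.05)&(Z<.07),P,5)]
[print(*t) for t in rect((X>.48)&(X<.65)&(Y>-.25)&(Y<.12)&(Z>.08)&(Z<.13),P,5)]
m=(X>.53)&(X<.61)&(Y>.12)&(Y<.18)&(Z>.02)&(Z<.034); q=P[m]; A=np.c_[q[:,:2]-q[:,:2].mean(0),np.ones(len(q))]; print('plate',len(q),np.linalg.lstsq(A,q[:,2],rcond=None)[0])
E
```

```text
58.02 tcp [0.3061 0.632  0.2939] q [-0.577  0.708 -1.064  1.382  0.608  1.396 -0.107] F [-1.5 -0.3  0.5] w 0.0297
x [ 0.999 -0.045 -0.007] y [-0.007  0.006 -1.   ] z [0.045 0.999 0.006]
22 [225. 205.] [0.4737 0.1524] [0.0073 0.0233] 88.6 0.0586
21 [227. 152.] [0.6663 0.1422] [0.0077 0.0209] 87.7 0.0592
48 [226. 178.] [0.5715 0.1479] [0.0118 0.0471] 85.7 0.0632
115 [289. 171.] [ 0.5785 -0.0716] [0.035  0.0365] 87.1 0.0969
119 [329. 172.] [ 0.5706 -0.2084] [0.0353 0.033 ] 84.4 0.0962
118 [246. 175.] [0.5706 0.0771] [0.0361 0.0374] 56.3 0.095
117 [310. 179.] [ 0.548  -0.1419] [0.035  0.0345] 86.3 0.0971
plate 271 [-0.01138294  0.00481183  0.02875184]
```

View pics/t35.png

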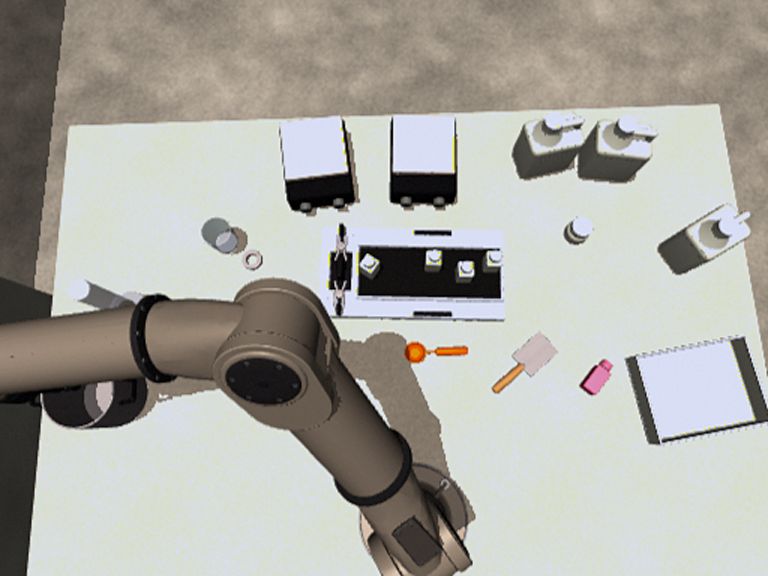

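View pics/t35b.png

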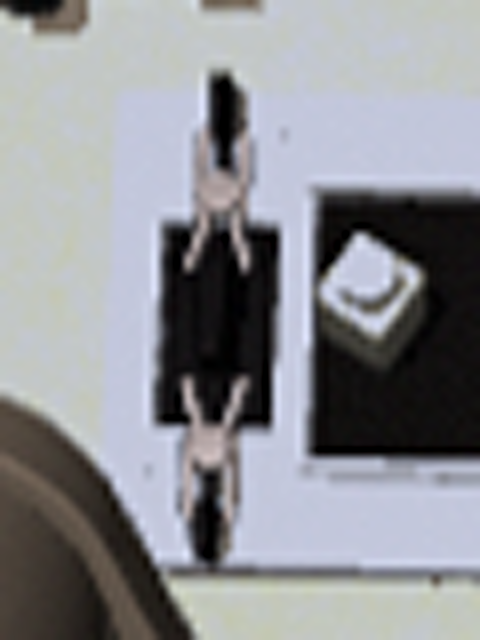

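```bash
python3 - <<'E'
from meas import *
f=grab('side'); save(np.clip(f['image']*1.3,0,255).astype(np.uint8),'s35.png',None,1.5)
E
```

```text
(no output)
```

View pics/s35.png

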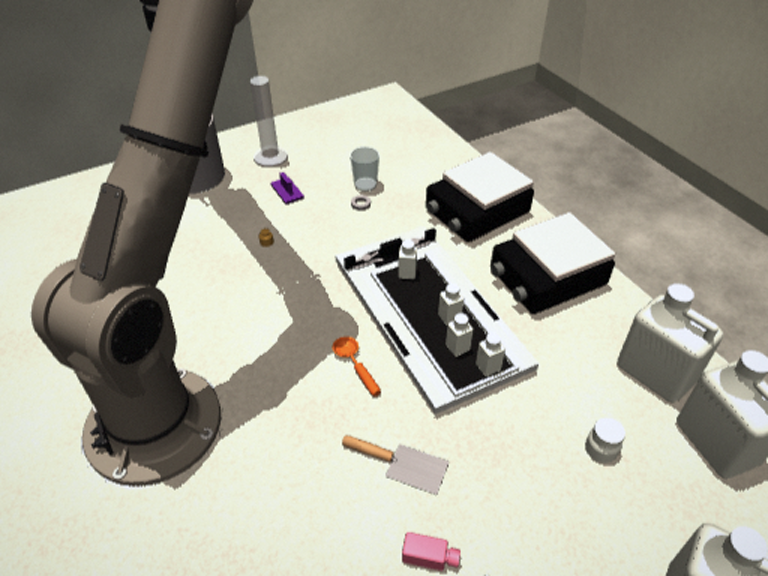

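Everything is in place, and the other bench items I can see are undisturbed. I'm handing the job in.

```bash
python3 -c "
from h import *
print(r.hand_in())"
```

```text
the job is handed in; nothing more can be done
None
```

The carrier is ready and the job is handed in, at about 58 s on the robot clock. I stood the three tipped bottles upright in the lane, seated the black stop in its pocket, and pushed a clip inwards onto each pin to its hard stop.

- **Bottles:** all four stand upright in the lane in both cameras. The bottle next to the pocket is turned about 33° because my retreat brushed it. The bottle that was already standing moved about 5 mm. Both are still inside the lane.
- **Stop:** the plate's top measures 28.8 mm and lies flat to within about 1°. Its web is square with the tray and centred between the pins.
- **Clips:** both have their legs over the foot plate, and each met a hard stop at 18–20 N. The tabs are 193 mm apart against 196 mm nominal, within camera error. I never felt the snap itself in the force readings, so "fully home" rests on the hard stop, the pictures and the tab positions.
- **During the run:** one clip was knocked aside before I reached it, so I located it again. The cameras disagreed by about 3 mm near the pins. The stop first caught on the pocket's far edge, and I freed it by moving it about 3 mm.
- **Other things on the bench:** in the last side picture they look where they started, except the pot, which is partly hidden behind the arm.

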